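# Stop the fan dryer, hang the rinsed pots upside down on their pegs, restart it

### The job

The fan dryer is still set to run: push its selector knob down and turn it anticlockwise to stop, letting it spring back up, before anything is hung. Then hang every square pot upside down over a peg of its own, the wide pots on thick pegs and the narrow ones on thin pegs, each with its rim down flat on the dryer's plate. When all are hung, push the knob and turn it back to run so that it springs up again, and leave everything else on the shelf where it lies.

Things in the scene. Friction and masses are not known exactly. Their poses are not given: they have to be found in the camera images.
- dryer: fan dryer, fixed: a grey plate 110 (x) x 480 (y) x 18 mm high, carrying the four pegs in a row along its y axis at y = +195, +100, +5 and -90 mm, and at y = -195 mm a black control block, 100 x 90 mm and 45 mm high, with the selector knob on top. Origin under the plate's centre at shelf height, z up, x roughly away from the robot.
- dial_grip (a point): point on the selector knob's axis at the best TCP height for gripping it from above, 21 mm above its flange; moves with the knob. Its x axis runs along the knob's grip bar, pointing to the end with the black line (pointer). Bar: aluminium, 50 mm long, 12 mm thick, 26 mm high, top 5 mm above this point, on a round flange of 60 mm diameter.
- dial (a joint): selector knob angle, rad, growing clockwise from above: 0 = STOP (pointer at the white bar mark, 0.6 rad anticlockwise of the dryer's x axis), 1.2 = RUN (at the white round dot); both are end stops. Up, the knob is latched (0.12 rad of play). It turns only while pushed down over 6.5 mm. Let go at an end it springs up and latches; let go in between it stays stuck down.
- dial_press (a joint): how far the selector knob is pushed down, m: 0 = up, 0.008 = bottom. Spring: 3 N at the top to 8 N at the bottom.
- pot_wide_a: wide square white plastic pot, open at one end: 54 x 54 mm outside, 72 mm tall, walls and floor 2.5 mm, about 50 g. Origin at the centre of the OUTSIDE of its floor, z axis towards its open mouth. It starts lying on one side, mouth towards the robot's left (+y) within 0.3 rad. May be absent (None).
- pot_wide_b: wide square white plastic pot, open at one end: 54 x 54 mm outside, 72 mm tall, walls and floor 2.5 mm, about 50 g. Origin at the centre of the OUTSIDE of its floor, z axis towards its open mouth. It starts lying on one side, mouth towards the robot's right (-y) within 0.3 rad. May be absent (None).
- pot_narrow_a: narrow square white plastic pot, open at one end: 40 x 40 mm outside, 72 mm tall, walls and floor 2.5 mm, about 40 g. Origin at the centre of the OUTSIDE of its floor, z axis towards its open mouth. It starts lying on one side, mouth towards the robot's left (+y) within 0.3 rad. May be absent (None).
- pot_narrow_b: narrow square white plastic pot, open at one end: 40 x 40 mm outside, 72 mm tall, walls and floor 2.5 mm, about 40 g. Origin at the centre of the OUTSIDE of its floor, z axis towards its open mouth. It starts lying on one side, mouth towards the robot's right (-y) within 0.3 rad. May be absent (None).
- peg_thick_a: thick upright round steel drying peg, 38 mm diameter, 50 mm tall with a bevelled tip, fixed on the dryer's plate. Origin at the centre of its foot, on the plate's top (18 mm above the shelf). The four pegs stand in one row 95 mm apart; which place is thick or thin changes.
- peg_thick_b: thick upright round steel drying peg, 38 mm diameter, 50 mm tall with a bevelled tip, fixed on the dryer's plate. Origin at the centre of its foot, on the plate's top (18 mm above the shelf). The four pegs stand in one row 95 mm apart; which place is thick or thin changes.
- peg_thin_a: thin upright round steel drying peg, 14 mm diameter, 50 mm tall with a bevelled tip, fixed on the dryer's plate. Origin at the centre of its foot, on the plate's top (18 mm above the shelf). The four pegs stand in one row 95 mm apart; which place is thick or thin changes.
- peg_thin_b: thin upright round steel drying peg, 14 mm diameter, 50 mm tall with a bevelled tip, fixed on the dryer's plate. Origin at the centre of its foot, on the plate's top (18 mm above the shelf). The four pegs stand in one row 95 mm apart; which place is thick or thin changes.
- saucer: bystander: white ceramic saucer, 120 mm across, 18 mm high; origin under its centre.
- screwdriver: bystander: steel precision screwdriver, 150 mm long, lying behind the dryer; x axis towards its tip.
- pick: bystander: green plastic pry pick, about 100 x 20 x 5 mm, lying among the pots; x along it.
- battery: bystander: loose black phone battery 62 x 42 x 6 mm, lying among the pots; origin under its centre.
- jar: bystander: closed clear plastic screw-top jar, 60 mm across, 75 mm high, behind the dryer; origin under its centre.
- phone: bystander: black phone 150 x 72 x 9 mm lying flat right of the dryer; origin under its centre.

How it is judged:
By the outcome, as a careful person would: the job done as asked, in the order asked, and still so for the second after the job is handed in, with the robot touching nothing.
Of pot_wide_a, pot_wide_b, pot_narrow_a, pot_narrow_b only 3 to 4 are there at a start; the rules pass over those that are not, and their reading is None.
At some moment in a run one of pot_wide_a, pot_wide_b, pot_narrow_a, pot_narrow_b may be knocked a few centimetres aside while the robot is not near it.
It also fails if it takes over 210 s, if anything falls off the work surface, if the arm or the gripper's body presses on something with over 40 N, if the wrist force passes 120 N, or if a joint passes its speed limit or range.

### The arm

A 6-joint arm with a two-finger parallel gripper is mounted at the origin on the work surface. World frame = base frame: x ahead of the robot, y to its left, z up, the work surface at z = 0. Lengths are in m, angles in rad, forces in N, time in s.
With the tool pointing down it reaches from about 0.25 to 0.725 m from the base axis. Payload 4 kg.
Tool frame: the origin (TCP) lies between the finger pads, 19 mm behind the fingertips; this is the grasp point; z points along the fingers, y is the direction in which the jaws open and shut (so a half turn about z gives the same grasp; the last joint's range is limited). The gripper opens to 85 mm and grips with 20 to 120 N. Pads are 22 mm wide; open, the fingers measure 114 mm over their backs; the gripper's body (76 mm by 85 mm) begins 54 mm behind the grasp point. The pads swing forward as they close: fully open they stand 13 mm farther back than shut.
Start: joints at [-1.276, 0.241, 0.005, 1.335, 0, 1.571], TCP at [0.145, -0.478, 0.25] pointing down, gripper open.
Joint ranges: [-2.72, 2.72], [-1.05, 1.87], [-1.09, 1.28], [-1.99, 2.15], [-1.42, 1.44], [-3.14, 3.14]. Speed limits (rad/s): [2.79, 2.79, 3.14, 3.14, 3.14, 3.14].

### API

Orientations are given as a unit quaternion [x, y, z, w].
In Python, from workcell import bot, camera gives the robot as it stands. The module is installed in compiled form; this text tells all that it offers.
- The arm moves only by the tool send_rows, never from a script. Its argument "deltas" is a list of rows, each an object with "grip": the opening, from 0 (shut) to 1 (fully open); "translation": the shift along the tool's x, y, z in m, a list of three; "twist": the turn, a rotation vector about the tool's x, y, z in degrees, a list of three. A call has 1 to 5 rows; each row is the pose to reach, as a shift and turn from the pose measured when the call began, along the tool's axes at that moment; what a row does not reach only later rows make up. A row lasts 1/8 s, in which the tool goes at most 62.5 mm and 10.7 degrees, less where a joint would pass 70% of its speed; a pose out of reach is approached as far as the arm can. A call with a gripper value outside its range is refused whole. The fingers move at their own pace and stop on an object; the grip force is fixed at half the most. Time passes only in rows, so rows that repeat a pose let the fingers close. It gives the time, the measured TCP pose, the force and the opening at its end, in the units of the state.
- bot.get_obs(): the state, without advancing time (a new reading comes with each control period).
- camera(name): name is "side" or "top"; returns a dict with "color" (480x640x3 uint8, blue, green, red), "intrinsics" (3x3 intrinsics, pixels), "xyz" and "rotation" of the camera in the world. Camera axes: x right, y down, z forward; pixel columns grow to the right and rows downward; lengths in m; the calibration is good to about 2 mm. A picture is of the moment at which its call begins. There is no depth.
- bot.job_done(): hands the job in, once; it reports no verdict.
The state is a dict: "clock": time; "joint_pos": joint angles; "joint_vel": joint speeds; "tau": joint torques, N m; "eef_pos": TCP position; "tool_rot": TCP orientation; "ft_force": force on the tool from outside, world axes, zero at the start; "ft_torque": the same for the moment, N m; "grip_width": finger opening in m.
Only numpy, scipy, OpenCV 4.12 (cv2) and the standard library are available. Lean on these libraries where they do the work, as an engineer would, in place of code of your own. Each camera call takes 0.05 s, during which the arm holds its last target.

## Working session

There is one attempt and no reset: what is moved stays moved. The work goes in short steps, Python scripts to look and compute and a tool call to move; the robot and the scene stay as the last step left them, time stands still between calls to the robot, and variables do not carry over. Pictures are saved under pics/ and viewed, and the job is handed in when it is done.

Besides the shell and the picture viewer there is one more tool, called after "Call:" as name([rows], argument=value, ...), one row to a line, values as JSON. send_rows: Moves the arm, as the interface text tells. Its arguments: {"type":"object","properties":{"deltas":{"type":"array","items":{"type":"object","properties":{"grip":{"type":"number"},"translation":{"type":"array","items":{"type":"number"}},"twist":{"type":"array","items":{"type":"number"}}}}}},"required":["deltas"]}

```bash
mkdir -p pics; ls; python3 - <<'E'
from workcell import bot,camera
import cv2
o=bot.get_obs()
for k,v in o.items(): print(k,v)
for n in("side","top"):
    c=camera(n); cv2.imwrite(f"pics/{n}0.png",c["color"]); print(n,c["intrinsics"],c["xyz"],c["rotation"])
E
```

```text
pics
clock 0.0
joint_pos [-1.27603452e+00  2.41385560e-01  3.73173379e-03  1.33522115e+00
 -7.33413605e-06  1.57081382e+00]
joint_vel [ 1.08612811e-03  4.79589474e-05  1.17247227e-03 -2.86203443e-04
  2.87066251e-04  4.65171168e-04]
tau [-1.08103621e-03 -3.72316718e+01  2.52408439e+01  1.68222823e-02
 -8.59889747e-05 -6.04320391e-06]
eef_pos [ 0.14508019 -0.47786391  0.24912949]
tool_rot [ 9.89159829e-01  1.46839205e-01 -1.56259237e-04 -1.02751930e-03]
ft_force [-0.64438514 -0.78519202 -0.37387643]
ft_torque [ 0.03597554 -0.04925399  0.00150773]
grip_width 0.0856146629607951
side [[611.02729531   0.         311.89134588]
 [  0.         611.02729531 248.14658582]
 [  0.           0.           1.        ]] [0.163203   0.80318775 1.07113279] [-0.21935216  0.90440184 -0.3530436   0.09644771]
top [[527.71577517   0.         319.30312671]
 [  0.         527.71577517 249.26359827]
 [  0.           0.           1.        ]] [ 0.39784833 -0.01174714  1.23099262] [ 0.71470776 -0.69473723  0.06244012 -0.05132478]
```

View pics/top0.png

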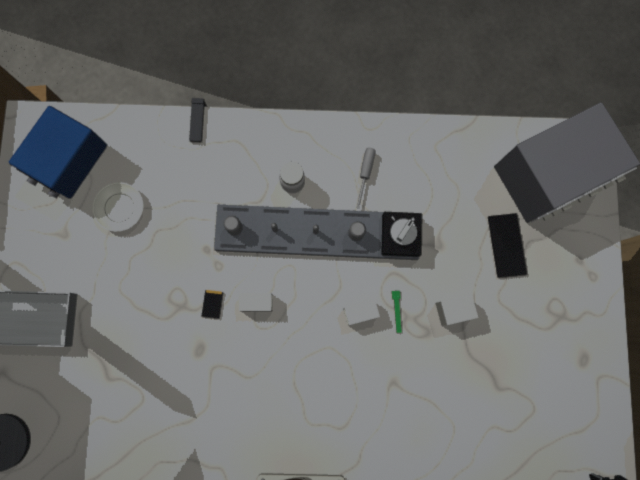

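View pics/side0.png

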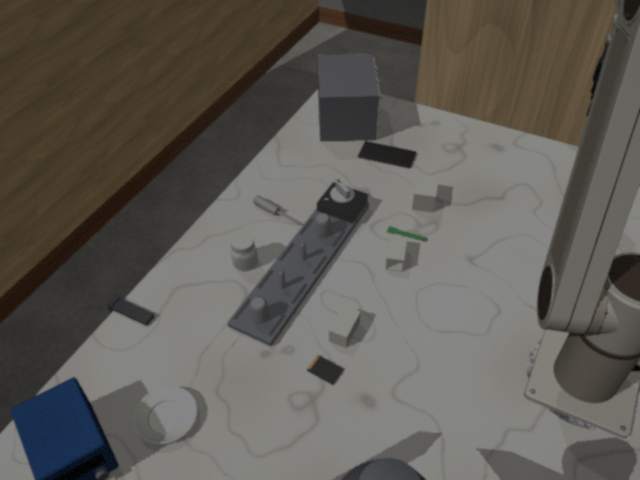

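```bash
cat > h.py <<'E'
import numpy as np,cv2
from scipy.spatial.transform import Rotation as R
from workcell import bot,camera
def shot(n,name=None):
    c=camera(n)
    if name: cv2.imwrite(f"pics/{name}.png",c["color"])
    return c
def proj(c,P):
    p=(np.atleast_2d(P)-c["xyz"])@R.from_quat(c["rotation"]).as_matrix()
    q=p@np.array(c["intrinsics"]).T
    return q[:,:2]/q[:,2:]
def back(c,uv,z):
    uv=np.atleast_2d(uv); K=np.array(c["intrinsics"])
    d=np.c_[uv,np.ones(len(uv))]@np.linalg.inv(K).T@R.from_quat(c["rotation"]).as_matrix().T
    o=np.array(c["xyz"]); s=(z-o[2])/d[:,2:]
    return o+s*d
def crop(c,x0,y0,x1,y1,f,name,gamma=1.0):
    im=c["color"][y0:y1,x0:x1]
    im=cv2.resize(im,None,fx=f,fy=f,interpolation=cv2.INTER_CUBIC)
    if gamma!=1: im=(255*(im/255.)**gamma).astype(np.uint8)
    cv2.imwrite(f"pics/{name}.png",im)
E
python3 - <<'E'
from h import *
c=shot("top"); 
crop(c,190,270,350,390,5,"pa_t",.6);crop(c,330,270,490,390,5,"pb_t",.6);crop(c,200,190,440,270,3.3,"dr_t",.6)
s=shot("side"); crop(s,300,170,460,290,5,"p_s",.6);crop(s,300,270,420,360,6,"p_s2",.6); crop(s,220,160,390,350,3,"dr_s",.6)
for n,k in(("top",c),("side",s)): print(n,np.round(k["rotation"],3),k["xyz"])
E
```

```text
top [ 0.715 -0.695  0.062 -0.051] [ 0.39784833 -0.01174714  1.23099262]
side [-0.219  0.904 -0.353  0.096] [0.163203   0.80318775 1.07113279]
```

View pics/pa_t.png

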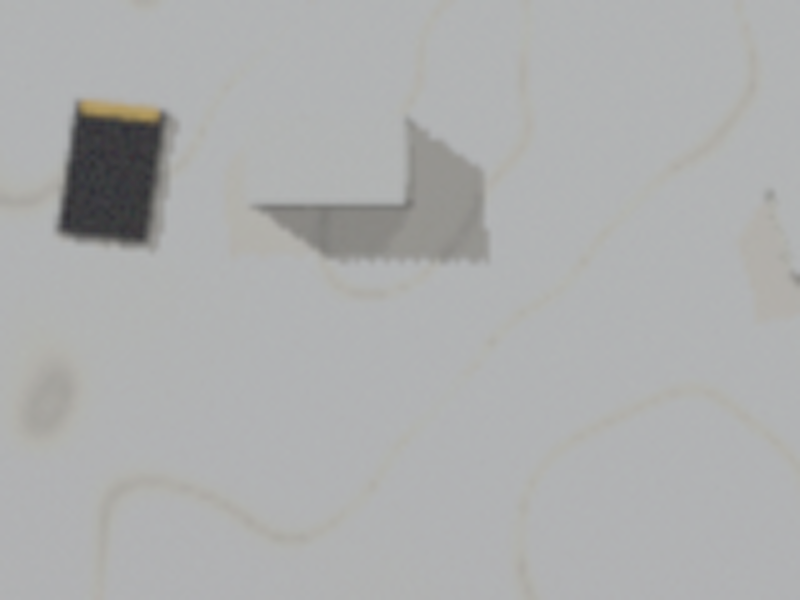

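View pics/pb_t.png

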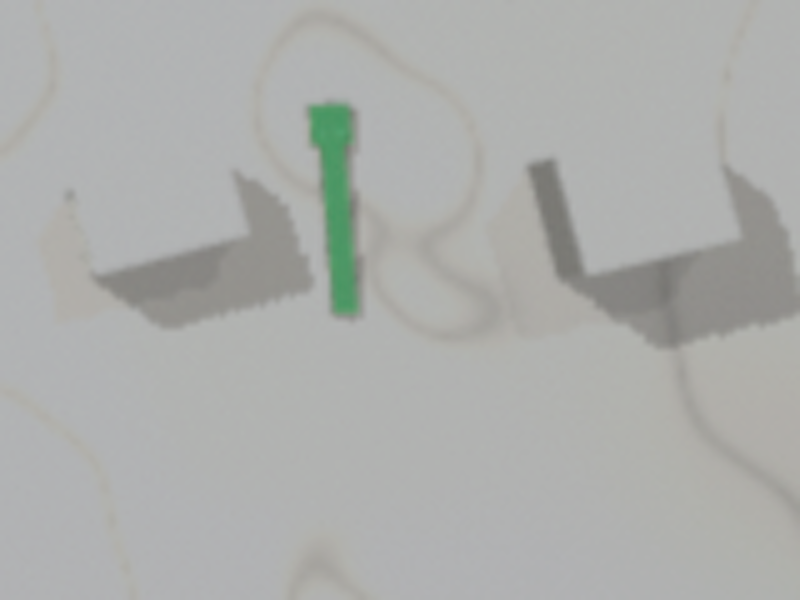

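View pics/dr_t.png

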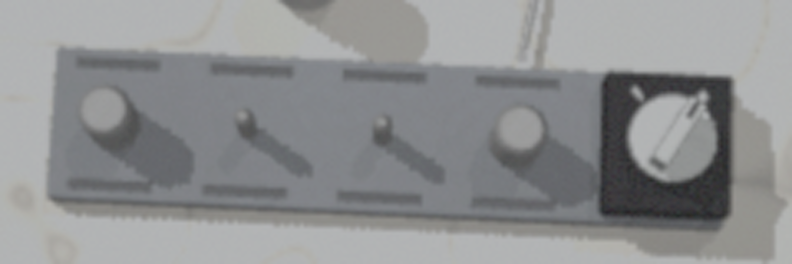

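View pics/p_s.png

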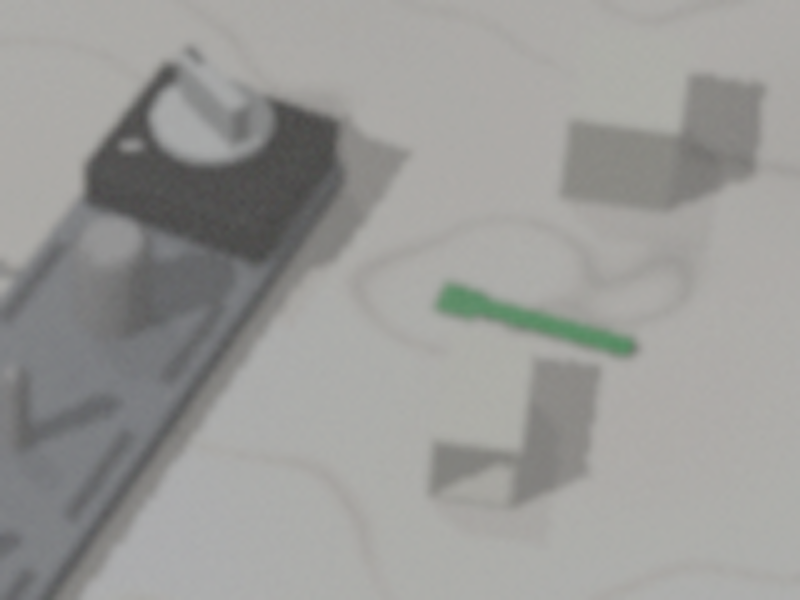

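View pics/p_s2.png

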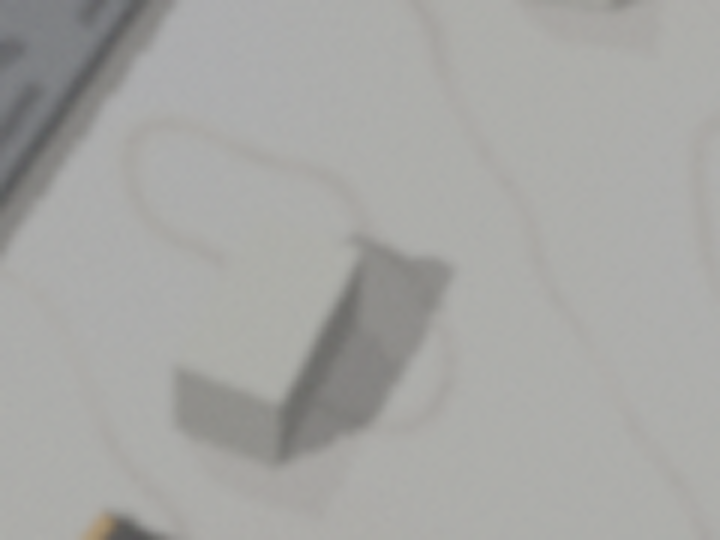

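View pics/dr_s.png

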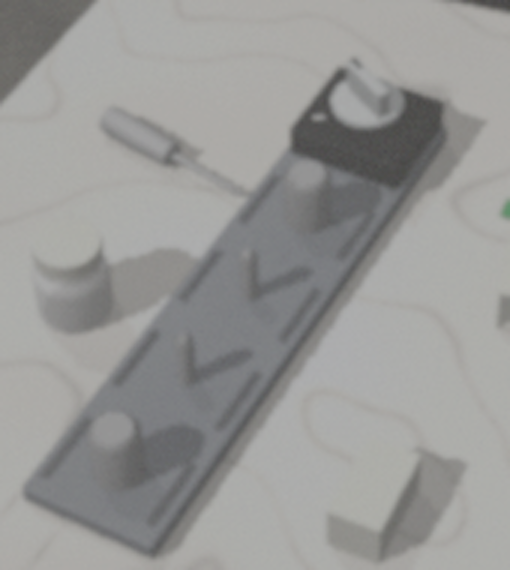

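```bash
cat >> h.py <<'E'
def avg(n,k=6):
    c=camera(n); a=c["color"].astype(float)
    for _ in range(k-1): a+=camera(n)["color"]
    c["f"]=a/k; c["color"]=(a/k).astype(np.uint8); return c
def ecrop(c,x0,y0,x1,y1,f,name,lo=1,hi=99):
    g=c["f"][y0:y1,x0:x1].mean(2); l,h=np.percentile(g,[lo,hi])
    g=np.clip((g-l)/(h-l),0,1)*255
    cv2.imwrite(f"pics/{name}.png",cv2.resize(g.astype(np.uint8),None,fx=f,fy=f,interpolation=cv2.INTER_CUBIC))
E
python3 - <<'E'
from h import *
c=avg("top",8)
A=[]
for b in((227,275,307,335),(325,285,405,345),(420,280,500,340)):
    x0,y0,x1,y1=b; g=c["f"][y0:y1,x0:x1].mean(2); l,h=np.percentile(g,[30,99.8]); g=np.clip((g-l)/(h-l),0,1)*255
    A.append(cv2.resize(g.astype(np.uint8),None,fx=5,fy=5,interpolation=cv2.INTER_CUBIC))
s=avg("side",8)
for b in((325,300,405,360),(375,230,455,290),(400,170,480,230)):
    x0,y0,x1,y1=b; g=s["f"][y0:y1,x0:x1].mean(2); l,h=np.percentile(g,[10,99.8]); g=np.clip((g-l)/(h-l),0,1)*255
    A.append(cv2.resize(g.astype(np.uint8),None,fx=5,fy=5,interpolation=cv2.INTER_CUBIC))
cv2.imwrite("pics/e1.png",np.hstack([np.vstack(A[:2]),np.vstack(A[3:5])])); cv2.imwrite("pics/e2.png",np.vstack([A[2],A[5]]))
import pickle; pickle.dump((c,s),open("init.pkl","wb"))
E
```

```text
(no output)
```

View pics/e1.png

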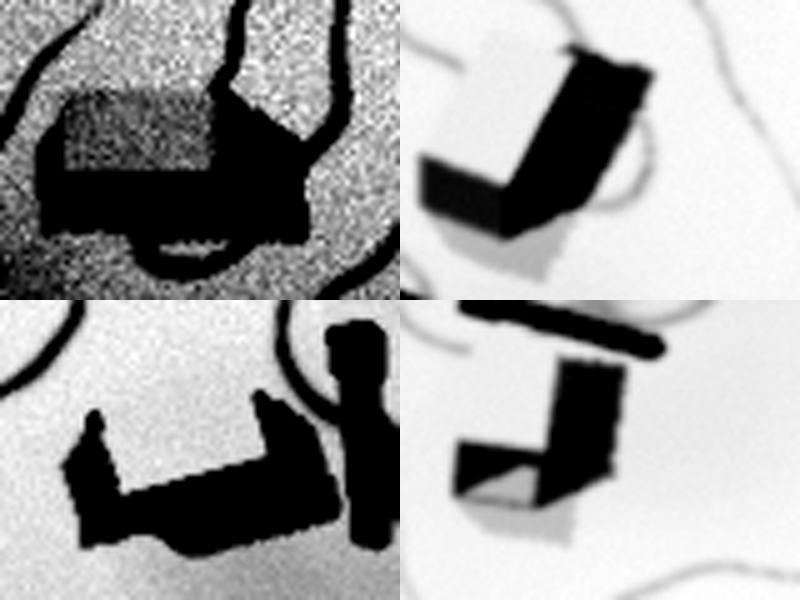

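View pics/e2.png

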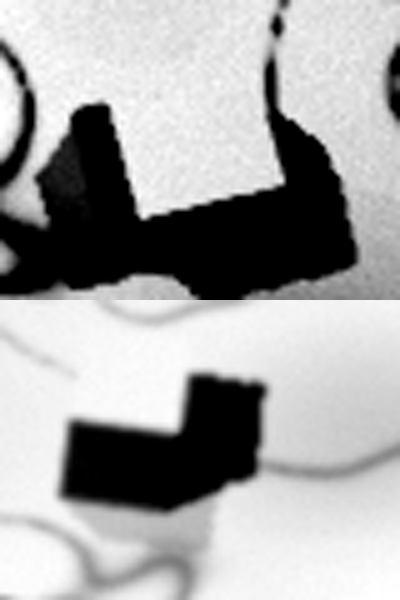

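```bash
cat > fit.py <<'E'
from h import *
import pickle
from scipy.optimize import least_squares
c,s=pickle.load(open("init.pkl","rb"))
def model(p,w,L=.072):
    # p: floor centre x,y ; yaw of axis to mouth. point keys: (a along,l lateral -1/1,h 0/1)
    x,y,th=p; ax=np.array([np.cos(th),np.sin(th),0]); la=np.array([-np.sin(th),np.cos(th),0])
    return lambda a,l,h: np.array([x,y,0])+a*L*ax+l*w/2*la+np.array([0,0,h*w])
def fit(p0,w,T,S,ot,os_,cc=None):
    c1,s1=cc or (c,s)
    def res(p):
        m=model(p,w); r=[]
        for k,uv in T: r.append((proj(c1,m(*k))[0]-((np.array(uv)+.5)/5-.5+ot)))
        for k,uv in S: r.append((proj(s1,m(*k))[0]-((np.array(uv)+.5)/5-.5+os_)))
        return np.concatenate(r)
    q=least_squares(res,p0,loss="soft_l1"); return q.x,res(q.x).reshape(-1,2)
if __name__=="__main__":
    h=np.pi/2
    # P1 axis -y: lateral la = (-sin,cos)=(+1,0): l=+1 is +x (far). floor a=0 at +y
    T=[((0,1,1),(65,92)),((1,1,1),(213,88)),((1,-1,1),(213,170)),((0,-1,1),(65,170))]
    S=[((0,1,1),(20,155)),((0,-1,1),(105,190)),((0,-1,0),(105,238)),((0,1,0),(20,207)),((1,-1,1),(178,48))]
    print("P1",*fit([.4,.15,-h],.04,T,S,(227,275),(325,300)))
    # P2 axis +y: la=(-1,0): l=+1 is near robot
    T=[((1,1,1),(120,195)),((0,1,1),(268,155)),((1,-1,1),(98,112))]
    S=[((1,-1,1),(60,140)),((1,1,1),(145,152)),((1,1,0),(137,208)),((1,-1,0),(57,195)),((0,1,1),(158,58))]
    print("P2",*fit([.4,-.15,h],.04,T,S,(325,285),(375,230)))
    T=[((0,-1,1),(140,220)),((1,-1,1),(290,185)),((0,1,1),(108,105))]
    S=[((0,1,1),(70,120)),((0,-1,1),(180,135)),((0,-1,0),(168,210)),((0,1,0),(60,195)),((1,-1,1),(190,75))]
    print("P3",*fit([.4,-.3,-h],.054,T,S,(420,280),(400,170)))
E
python3 fit.py; python3 - <<'E'
from h import *
import pickle
from scipy.optimize import least_squares
c,s=pickle.load(open("init.pkl","rb"))
ecrop(c,205,190,325,280,6.6,"dL");ecrop(c,320,190,440,280,6.6,"dR");ecrop(s,225,230,325,350,5,"sL");ecrop(s,280,165,380,240,8,"sR")
E
```

```text
P1 [ 0.47027996  0.15026041 -1.53652225] [[-0.9085369  -1.65840766]
 [ 1.52136714 -1.04756893]
 [ 1.3902506   0.3911977 ]
 [-1.21329249  0.60191404]
 [-0.16739084 -0.57073812]
 [ 0.75987055 -0.71854874]
 [ 0.34125151  0.75248991]
 [-0.17208651  0.15023252]
 [-0.12295409  1.84051994]]
P2 [ 0.46412384 -0.16082687  1.85943882] [[-0.22315107  0.28367223]
 [ 1.03827835 -0.0824659 ]
 [-0.57186761 -0.46484796]
 [-0.35570505  0.08023991]
 [ 0.35665637  0.00452004]
 [ 0.38078433  0.38326222]
 [-0.9580075   0.65930342]
 [ 0.63898208 -3.83808786]]
P3 [ 0.45605405 -0.30878552 -1.311829  ] [[-0.49944011  0.35892515]
 [ 0.54885787 -0.14124096]
 [-0.54590491 -0.39417781]
 [ 0.06915388 -0.33952997]
 [ 0.12122061 -0.36442347]
 [-0.23974104  0.56508323]
 [-0.11272412  0.57390563]
 [ 0.64576235 -7.15049877]]
```

View pics/dL.png

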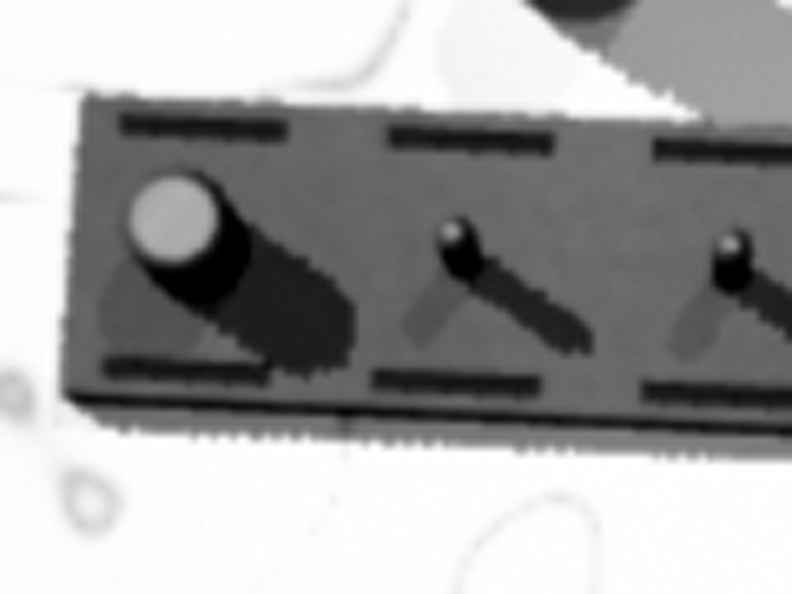

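View pics/dR.png

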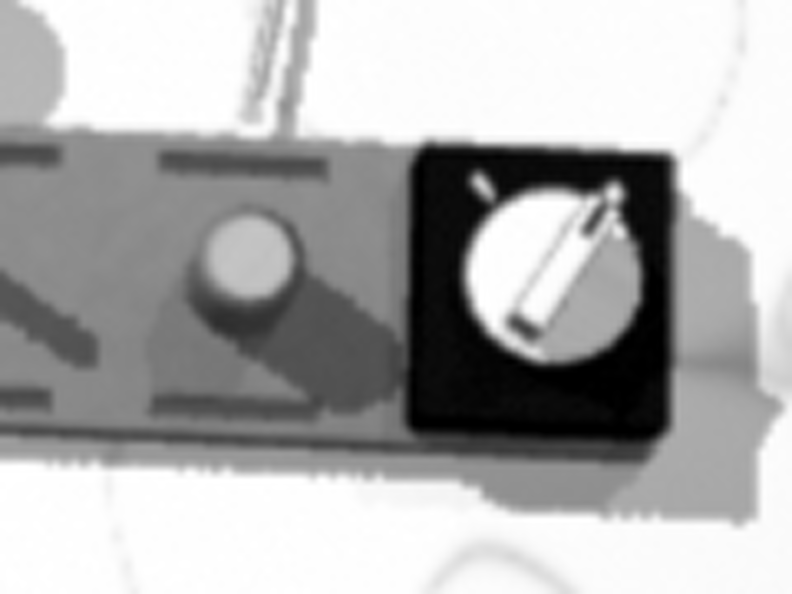

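View pics/sL.png

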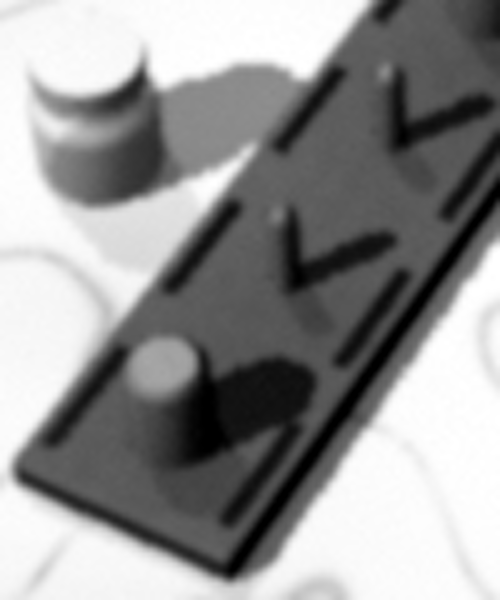

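View pics/sR.png

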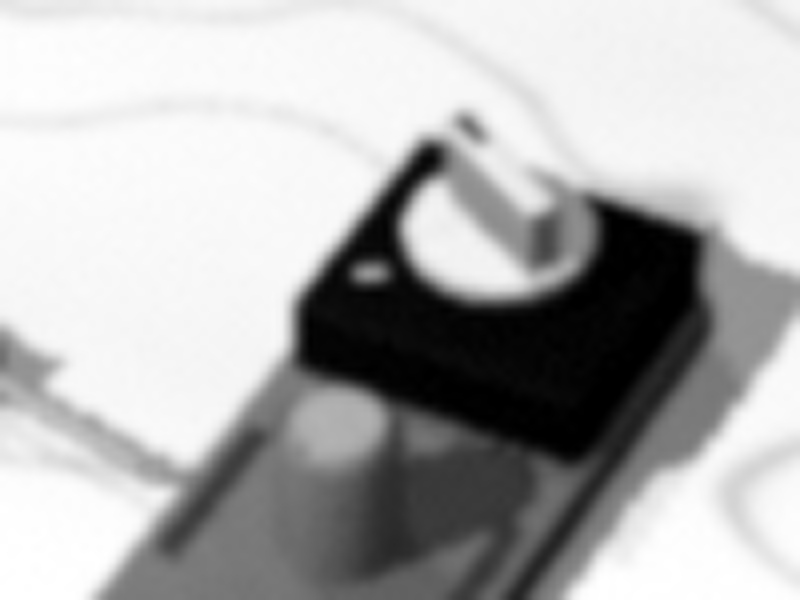

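```bash
python3 - <<'E'
from fit import *
P={"P1":([.47028,.15026,-1.5365],.04),"P2":([.4641,-.1608,1.859],.04),"P3":([.456,-.3088,-1.3118],.054)}
out=[]
for n,(p,w) in P.items():
    m=model(p,w); row=[]
    for k in (c,s):
        ctr=proj(k,m(.5,0,.5))[0]; x0,y0=int(ctr[0]-28),int(ctr[1]-20)
        g=k["f"][y0:y0+40,x0:x0+56].mean(2); l,h=np.percentile(g,[5,95]); g=(np.clip((g-l)/(h-l),0,1)*255).astype(np.uint8)
        g=cv2.cvtColor(cv2.resize(g,None,fx=5,fy=5,interpolation=cv2.INTER_CUBIC),cv2.COLOR_GRAY2BGR)
        V=[(a,l_,hh) for a in(0,1) for l_ in(-1,1) for hh in(0,1)]
        for i in V:
            for j in V:
                if sum(abs(np.array(i)-np.array(j))>0)==1 and i<j:
                    q=[tuple(int(v) for v in ((proj(k,m(*t))[0]-(x0,y0)+.5)*5)) for t in(i,j)]
                    cv2.line(g,*q,(0,0,255) if i[2]==j[2]==1 else (255,160,0),1)
        row.append(g)
    out.append(np.hstack(row))
cv2.imwrite("pics/ov.png",np.vstack(out))
E
```

```text
(no output)
```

View pics/ov.png

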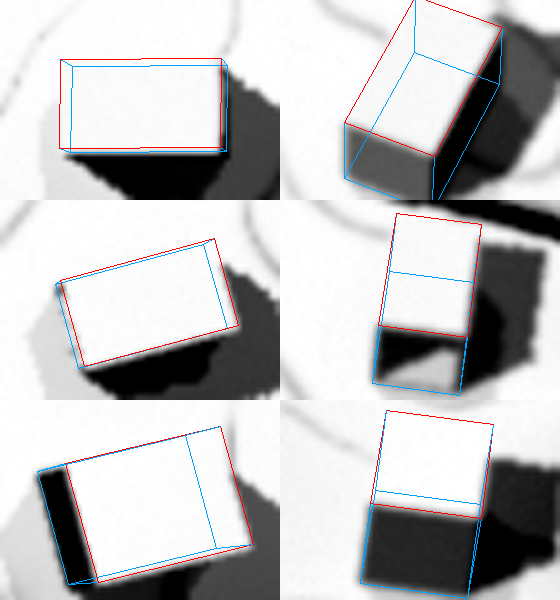

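```bash
python3 - <<'E'
from fit import *
def px(uv,sc,o): return (np.array(uv)+.5)/sc-.5+np.array(o)
T=[(.195,px((174,219),6.6,(205,190))),(.1,px((454,233),6.6,(205,190))),(.005,px((731,244),6.6,(205,190))),(-.09,px((251,257),6.6,(320,190)))]
S=[(.195,px((166,362),5,(225,230))),(.1,px((280,214),5,(225,230))),(.005,px((387,70),5,(225,230))),(-.09,px((340,426),8,(280,165)))]
def res(p,z=.068):
    r=[]
    for k,L in((c,T),(s,S)):
        for y,uv in L:
            P=[p[0]-np.sin(p[2])*y,p[1]+np.cos(p[2])*y,z]; r.append(proj(k,P)[0]-uv)
    return np.concatenate(r)
q=least_squares(res,[.6,0,0]); p=q.x; print(p,res(p).reshape(-1,2).round(2))
for y in(.195,.1,.005,-.09,-.195): print(y,[p[0]-np.sin(p[2])*y,p[1]+np.cos(p[2])*y])
# knob: flange ctr top & side; triangulate
ut=px((553,275),6.6,(320,190)); us=px((500,228),8,(280,165))
r=least_squares(lambda X: np.r_[proj(c,X)[0]-ut,proj(s,X)[0]-us],[.6,-.2,.05]); print("flange",r.x,r.fun)
# bar top ends
for a,b in(((607,197),(462,125)),((522,318),(545,215))):
    pass
K=np.array([p[0]+np.sin(p[2])*.195,p[1]-np.cos(p[2])*.195])
for z in(.045,.053,.063,.071): print(z,back(c,ut,z),back(s,us,z),K)
for uv in((607,190),(522,318),(615,188),(482,186)): print(back(c,px(uv,6.6,(320,190)),.075))
E
```

```text
[ 0.63933383 -0.02191988 -0.01639356] [[-0.28 -0.5 ]
 [-0.39 -0.67]
 [-0.12 -0.39]
 [-0.22 -0.42]
 [ 0.25  0.64]
 [ 0.75 -0.52]
 [ 0.75  0.02]
 [ 0.41 -0.25]]
0.195 [np.float64(0.6425304292931654), np.float64(0.1730539198349457)]
0.1 [np.float64(0.6409731110227871), np.float64(0.07806668511467002)]
0.005 [np.float64(0.6394157927524087), np.float64(-0.016920549605605673)]
-0.09 [np.float64(0.6378584744820304), np.float64(-0.11190778432588136)]
-0.195 [np.float64(0.6361372279726648), np.float64(-0.21689367533250184)]
flange [ 0.63604783 -0.21659368  0.06133693] [-0.11026042 -0.39136445  0.43156663  0.09255603]
0.045 [[ 0.63846646 -0.21970994  0.045     ]] [[ 0.64481253 -0.23292248  0.045     ]] [ 0.63613723 -0.21689368]
0.053 [[ 0.6368434  -0.21830715  0.053     ]] [[ 0.64105777 -0.22484469  0.053     ]] [ 0.63613723 -0.21689368]
0.063 [[ 0.63481456 -0.21655366  0.063     ]] [[ 0.63636433 -0.21474746  0.063     ]] [ 0.63613723 -0.21689368]
0.071 [[ 0.6331915  -0.21515087  0.071     ]] [[ 0.63260958 -0.20666967  0.071     ]] [ 0.63613723 -0.21689368]
[[ 0.66244793 -0.23285229  0.075     ]]
[[ 0.61722913 -0.20395038  0.075     ]]
[[ 0.66322959 -0.23558634  0.075     ]]
[[ 0.66252271 -0.19017338  0.075     ]]
```

```bash
cat > plan.py <<'E'
from h import *
import math
def dn(yaw): # tool down with tool x at yaw
    return R.from_matrix(np.array([[np.cos(yaw),np.sin(yaw),0],[np.sin(yaw),-np.cos(yaw),0],[0,0,-1.]]))
def tilt(head,alpha,flip=1):
    """tool z points: horizontal heading head, alpha from vertical; jaw axis horizontal"""
    z=np.array([np.sin(alpha)*np.cos(head),np.sin(alpha)*np.sin(head),-np.cos(alpha)])
    y=flip*np.array([-np.sin(head),np.cos(head),0]); x=np.cross(y,z)
    return R.from_matrix(np.c_[x,y,z])
def plan(p1,R1,grip=1.0,vmax=.05,wmax=10.,p0=None,R0=None):
    o=bot.get_obs()
    p0=np.array(o["eef_pos"]) if p0 is None else np.array(p0); R0=R.from_quat(o["tool_rot"]) if R0 is None else R0
    p1=np.array(p1)
    rv=(R0.inv()*R1).as_rotvec(); d=np.linalg.norm(p1-p0); a=np.degrees(np.linalg.norm(rv))
    n=max(1,math.ceil(max(d/vmax,a/wmax)-1e-3)); ncall=math.ceil(n/5)
    k=0
    while k<n:
        m=min(5,n-k); Rs=R0*R.from_rotvec(rv*k/n); ps=p0+(p1-p0)*k/n; rows=[]
        for i in range(1,m+1):
            t=Rs.inv().apply((p1-p0)*i/n); w=np.degrees(rv*i/n)
            rows.append('{"grip":%g,"translation":[%s],"twist":[%s]}'%(grip,",".join("%g"%round(float(v),4) for v in t),",".join("%g"%round(float(v),1) for v in w)))
        print("["+",\n".join(rows)+"]"); k+=m
    return p1,R1
def st():
    o=bot.get_obs(); m=R.from_quat(o["tool_rot"]).as_matrix()
    print("t%.2f"%o["clock"],"p",np.round(o["eef_pos"],4),"F",np.round(o["ft_force"],1),"g%.4f"%o["grip_width"],"j",np.round(o["joint_pos"],2),"z",np.round(m[:,2],3),"y",np.round(m[:,1],3))
E
python3 -c "
from plan import *
plan([.636,-.217,.16],dn(2.525),vmax=.06)"
```

```text
[{"grip":1,"translation":[0.042,-0.0083,0.0069],"twist":[0,-0,-9.8]},
{"grip":1,"translation":[0.0839,-0.0166,0.0139],"twist":[0,-0,-19.7]},
{"grip":1,"translation":[0.1259,-0.0248,0.0208],"twist":[0,-0,-29.5]},
{"grip":1,"translation":[0.1678,-0.0331,0.0277],"twist":[0,-0,-39.3]},
{"grip":1,"translation":[0.2098,-0.0414,0.0346],"twist":[0,-0,-49.1]}]
[{"grip":1,"translation":[0.0337,0.0263,0.0069],"twist":[0,-0,-9.8]},
{"grip":1,"translation":[0.0674,0.0527,0.0138],"twist":[0,-0,-19.7]},
{"grip":1,"translation":[0.1011,0.079,0.0208],"twist":[0,-0,-29.5]},
{"grip":1,"translation":[0.1348,0.1053,0.0277],"twist":[0,-0,-39.3]},
{"grip":1,"translation":[0.1685,0.1316,0.0346],"twist":[0,-0,-49.1]}]
[{"grip":1,"translation":[0.0021,0.0427,0.0069],"twist":[0,-0,-9.8]},
{"grip":1,"translation":[0.0043,0.0854,0.0138],"twist":[0,-0,-19.7]},
{"grip":1,"translation":[0.0064,0.1282,0.0208],"twist":[0,-0,-29.5]}]
```

Call:
send_rows([
  {"grip":1,"translation":[0,0,0],"twist":[0,0,-5]},
])

```text
clock: 1.12
eef_pos: [0.1453, -0.4784, 0.25]
tool_rot: [0.982, 0.191, -0.0, 0.0]
ft_force: [0.2, -0.0, -0.3]
grip_width: 0.0854
```

```bash
python3 -c "
from plan import *
st()
plan([.636,-.217,.16],dn(2.525),vmax=.06)"
```

```text
t1.12 p [ 0.1453 -0.4784  0.25  ] F [ 0.2 -0.  -0.3] g0.0854 j [-1.28  0.24  0.    1.34 -0.    1.48] z [-0. -0. -1.] y [ 0.375 -0.927  0.   ]
[{"grip":1,"translation":[0.0425,-0.0045,0.0069],"twist":[-0,0,-9.4]},
{"grip":1,"translation":[0.0851,-0.009,0.0138],"twist":[-0,0,-18.9]},
{"grip":1,"translation":[0.1276,-0.0135,0.0208],"twist":[-0,0,-28.3]},
{"grip":1,"translation":[0.1701,-0.0179,0.0277],"twist":[-0,0,-37.7]},
{"grip":1,"translation":[0.2127,-0.0224,0.0346],"twist":[-0,0,-47.2]}]
[{"grip":1,"translation":[0.0322,0.0281,0.0069],"twist":[-0,0,-9.4]},
{"grip":1,"translation":[0.0644,0.0563,0.0138],"twist":[-0,0,-18.9]},
{"grip":1,"translation":[0.0966,0.0844,0.0208],"twist":[-0,0,-28.3]},
{"grip":1,"translation":[0.1288,0.1126,0.0277],"twist":[-0,0,-37.7]},
{"grip":1,"translation":[0.161,0.1407,0.0346],"twist":[-0,0,-47.2]}]
[{"grip":1,"translation":[0.0013,0.0428,0.0069],"twist":[-0,0,-9.4]},
{"grip":1,"translation":[0.0025,0.0855,0.0138],"twist":[-0,0,-18.9]},
{"grip":1,"translation":[0.0038,0.1283,0.0208],"twist":[-0,0,-28.3]}]
```

Call:
send_rows([
  {"grip":1,"translation":[0.0425,-0.0045,0.007],"twist":[0,0,-9.4]},
  {"grip":1,"translation":[0.085,-0.009,0.014],"twist":[0,0,-18.9]},
  {"grip":1,"translation":[0.1275,-0.0135,0.021],"twist":[0,0,-28.3]},
  {"grip":1,"translation":[0.17,-0.018,0.028],"twist":[0,0,-37.7]},
  {"grip":1,"translation":[0.2125,-0.0225,0.035],"twist":[0,0,-47.2]},
])

```text
clock: 1.75
eef_pos: [0.335, -0.3772, 0.2149]
tool_rot: [0.821, 0.57, -0.0, 0.0]
ft_force: [0.1, -1.2, -0.7]
grip_width: 0.0854
```

Call:
send_rows([
  {"grip":1,"translation":[0.032,0.028,0.007],"twist":[0,0,-9.4]},
  {"grip":1,"translation":[0.0645,0.0565,0.014],"twist":[0,0,-18.9]},
  {"grip":1,"translation":[0.0965,0.0845,0.021],"twist":[0,0,-28.3]},
  {"grip":1,"translation":[0.129,0.1125,0.028],"twist":[0,0,-37.7]},
  {"grip":1,"translation":[0.161,0.1405,0.035],"twist":[0,0,-47.2]},
])

```text
clock: 2.38
eef_pos: [0.5242, -0.2747, 0.1797]
tool_rot: [0.522, 0.853, -0.0, 0.0]
ft_force: [0.2, 0.1, 0.2]
grip_width: 0.0852
```

```bash
python3 -c "
from plan import *
st()
plan([.636,-.217,.13],dn(2.525),vmax=.05,grip=.5)"
```

```text
t2.38 p [ 0.5242 -0.2747  0.1797] F [0.2 0.1 0.2] g0.0852 j [-0.48  0.46  0.13  1.25 -0.    0.62] z [ 0.    -0.001 -1.   ] y [0.891 0.455 0.   ]
[{"grip":0.5,"translation":[0.0002,0.0419,0.0166],"twist":[-0,0,-9.2]},
{"grip":0.5,"translation":[0.0004,0.0839,0.0331],"twist":[-0,0,-18.4]},
{"grip":0.5,"translation":[0.0006,0.1258,0.0497],"twist":[-0,0,-27.6]}]
```

Call:
send_rows([
  {"grip":0.5,"translation":[0,0.042,0.0165],"twist":[0,0,-9.2]},
  {"grip":0.5,"translation":[0,0.084,0.033],"twist":[0,0,-18.4]},
  {"grip":0.5,"translation":[0.0005,0.126,0.05],"twist":[0,0,-27.6]},
  {"grip":0.5,"translation":[0.0005,0.126,0.05],"twist":[0,0,-27.6]},
])

```text
clock: 2.88
eef_pos: [0.6373, -0.2145, 0.1266]
tool_rot: [0.302, 0.953, 0.0, -0.002]
ft_force: [-1.1, -0.3, -0.0]
grip_width: 0.0426
```

```bash
python3 -c "
from plan import *
st()
c=avg('top',3);ecrop(c,370,180,450,240,10,'k1')
s=avg('side',3);ecrop(s,290,150,390,225,8,'k1s')
plan([.636,-.217,.088],dn(2.525),vmax=.02,grip=.4)"
```

```text
t2.88 p [ 0.6373 -0.2145  0.1266] F [-1.1 -0.3 -0. ] g0.0426 j [-0.32  0.66  0.33  1.24  0.    0.29] z [-0.003  0.001 -1.   ] y [ 0.575  0.818 -0.001]
[{"grip":0.4,"translation":[0.0002,0.0003,0.0143],"twist":[-0,0,-0]},
{"grip":0.4,"translation":[0.0003,0.0007,0.0286],"twist":[-0,0.1,-0.1]},
{"grip":0.4,"translation":[0.0005,0.001,0.0428],"twist":[-0,0.1,-0.1]}]
```

View pics/k1s.png

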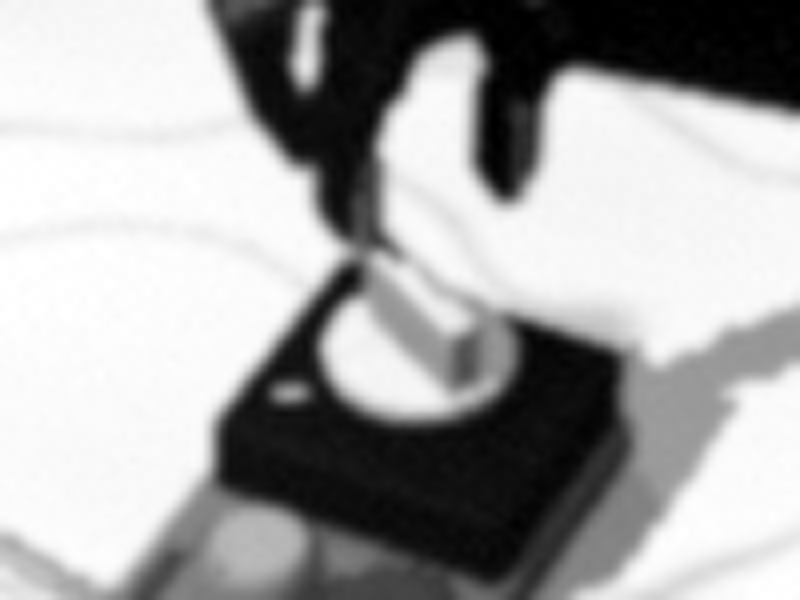

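View pics/k1.png

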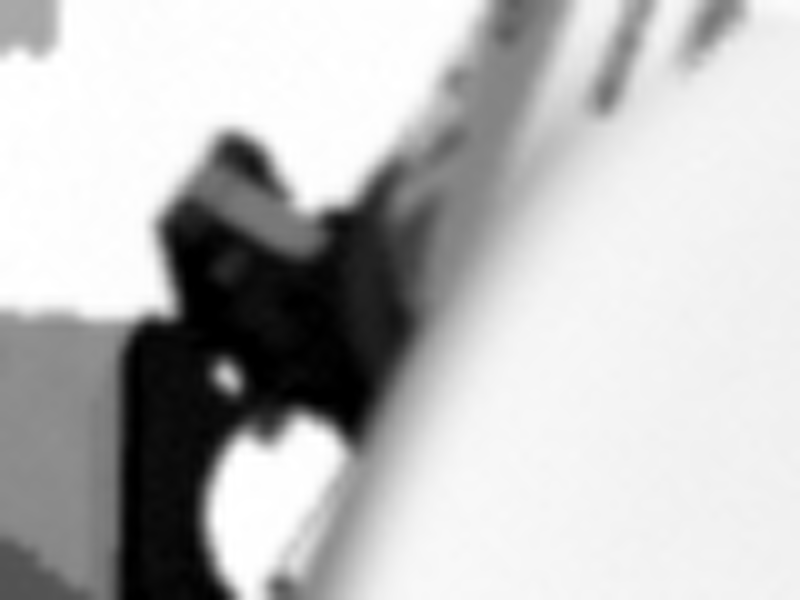

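Call:
send_rows([
  {"grip":0.4,"translation":[0,0,0.014],"twist":[0,0,0]},
  {"grip":0.4,"translation":[0,0.0005,0.028],"twist":[0,0,0]},
  {"grip":0.4,"translation":[0.0005,0.001,0.038],"twist":[0,0.1,0]},
  {"grip":0.4,"translation":[0.0005,0.001,0.038],"twist":[0,0.1,0]},
])

```text
clock: 3.68
eef_pos: [0.6348, -0.2166, 0.0909]
tool_rot: [0.304, 0.953, 0.0, -0.002]
ft_force: [0.3, -0.1, -0.1]
grip_width: 0.0342
```

Call:
send_rows([
  {"grip":0,"translation":[0,0,0],"twist":[0,0,0]},
  {"grip":0,"translation":[0,0,0],"twist":[0,0,0]},
  {"grip":0,"translation":[0,0,0],"twist":[0,0,0]},
  {"grip":0,"translation":[0,0,0],"twist":[0,0,0]},
  {"grip":0,"translation":[0,0,0],"twist":[0,0,0]},
])

```text
clock: 4.3
eef_pos: [0.6353, -0.2164, 0.0911]
tool_rot: [0.304, 0.953, 0.0, -0.001]
ft_force: [1.8, 1.6, -0.2]
grip_width: 0.0107
```

```bash
python3 -c "
from plan import *
st()"
```

```text
t4.30 p [ 0.6353 -0.2164  0.0911] F [ 1.8  1.6 -0.2] g0.0107 j [-0.33  0.68  0.27  1.17  0.    0.29] z [-0.002  0.001 -1.   ] y [ 0.58   0.815 -0.   ]
```

Call:
send_rows([
  {"grip":0,"translation":[0,0,0.003],"twist":[0,0,0]},
  {"grip":0,"translation":[0,0,0.006],"twist":[0,0,0]},
  {"grip":0,"translation":[0,0,0.009],"twist":[0,0,0]},
  {"grip":0,"translation":[0,0,0.009],"twist":[0,0,0]},
])

```text
clock: 4.8
eef_pos: [0.6354, -0.2164, 0.0833]
tool_rot: [0.304, 0.953, 0.0, -0.001]
ft_force: [-0.6, 1.9, 7.3]
grip_width: 0.0102
```

Call:
send_rows([
  {"grip":0,"translation":[0,0,0.0015],"twist":[0,0,0]},
  {"grip":0,"translation":[0,0,0.0025],"twist":[0,0,0]},
])

```text
clock: 5.05
eef_pos: [0.6354, -0.2164, 0.0829]
tool_rot: [0.304, 0.953, 0.0, -0.0]
ft_force: [-4.0, 3.1, 15.2]
grip_width: 0.0106
```

Call:
send_rows([
  {"grip":0,"translation":[0,0,0.001],"twist":[0,0,-7]},
  {"grip":0,"translation":[0,0,0.001],"twist":[0,0,-14]},
  {"grip":0,"translation":[0,0,0.001],"twist":[0,0,-21]},
])

```text
clock: 5.42
eef_pos: [0.6351, -0.2168, 0.083]
tool_rot: [0.124, 0.992, -0.0, 0.0]
ft_force: [-2.5, 0.5, 7.5]
grip_width: 0.0102
```

```bash
python3 -c "
from plan import *
st()
print(bot.get_obs()['ft_torque'])"
```

```text
t5.42 p [ 0.6351 -0.2168  0.083 ] F [-2.5  0.5  7.5] g0.0102 j [-0.33  0.68  0.26  1.15 -0.   -0.08] z [ 0. -0. -1.] y [ 0.246  0.969 -0.   ]
[ 0.21250284  0.57390273 -0.09471967]
```

Call:
send_rows([
  {"grip":0,"translation":[0,0,0.001],"twist":[0,0,-9]},
  {"grip":0,"translation":[0,0,0.001],"twist":[0,0,-18]},
  {"grip":0,"translation":[0,0,0.001],"twist":[0,0,-27]},
  {"grip":0,"translation":[0,0,0.001],"twist":[0,0,-36]},
  {"grip":0,"translation":[0,0,0.001],"twist":[0,0,-44]},
])

```text
clock: 6.05
eef_pos: [0.6353, -0.2177, 0.0833]
tool_rot: [-0.259, 0.966, -0.001, 0.0]
ft_force: [-0.9, 0.0, 6.5]
grip_width: 0.0099
```

```bash
python3 -c "
from plan import *
st()
print(bot.get_obs()['ft_torque'],R.from_quat(bot.get_obs()['tool_rot']).as_matrix()[:,0])"
```

```text
t6.05 p [ 0.6353 -0.2177  0.0833] F [-0.9  0.   6.5] g0.0099 j [-0.33  0.68  0.26  1.14 -0.   -0.85] z [ 0.001 -0.002 -1.   ] y [-0.5    0.866 -0.002]
[ 0.00067414  0.3264961  -0.06120556] [-8.66152147e-01 -4.99780400e-01 -9.73303924e-05]
```

Call:
send_rows([
  {"grip":0,"translation":[0,0,0.001],"twist":[0,0,-3]},
  {"grip":0,"translation":[0,0,0.001],"twist":[0,0,-6]},
  {"grip":0,"translation":[0,0,0.001],"twist":[0,0,-6]},
])

```text
clock: 6.42
eef_pos: [0.6353, -0.2178, 0.0834]
tool_rot: [-0.308, 0.951, -0.001, 0.001]
ft_force: [-1.2, 2.7, 6.6]
grip_width: 0.0103
```

```bash
python3 -c "
from plan import *
st()
print(bot.get_obs()['ft_torque'],R.from_quat(bot.get_obs()['tool_rot']).as_matrix()[:,0])"
```

```text
t6.42 p [ 0.6353 -0.2178  0.0834] F [-1.2  2.7  6.6] g0.0103 j [-0.33  0.68  0.26  1.14 -0.   -0.96] z [ 0.002 -0.002 -1.   ] y [-0.586  0.81  -0.003]
[ 0.51733923  0.30227481 -0.80435163] [-8.10435892e-01 -5.85827045e-01 -5.81267158e-04]
```

Call:
send_rows([
  {"grip":0,"translation":[0,0,-0.004],"twist":[0,0,1]},
  {"grip":0,"translation":[0,0,-0.008],"twist":[0,0,1.5]},
  {"grip":0.4,"translation":[0,0,-0.008],"twist":[0,0,1.5]},
  {"grip":0.4,"translation":[0,0,-0.008],"twist":[0,0,1.5]},
])

```text
clock: 6.92
eef_pos: [0.635, -0.2181, 0.0908]
tool_rot: [-0.295, 0.955, -0.001, 0.0]
ft_force: [0.5, -0.7, 0.1]
grip_width: 0.0342
```

Call:
send_rows([
  {"grip":0.5,"translation":[0,0,-0.03],"twist":[0,0,0]},
  {"grip":0.5,"translation":[0,0,-0.08],"twist":[0,0,0]},
  {"grip":0.5,"translation":[-0.0,0,-0.13],"twist":[0,0,0]},
  {"grip":0.8,"translation":[0.06,0,-0.16],"twist":[0,0,0]},
  {"grip":0.8,"translation":[0.12,0,-0.16],"twist":[0,0,0]},
])

```text
clock: 7.55
eef_pos: [0.538, -0.2857, 0.2538]
tool_rot: [-0.297, 0.955, -0.004, 0.002]
ft_force: [0.8, -1.6, 0.8]
grip_width: 0.0682
```

```bash
python3 -c "
from plan import *
st()
c=avg('top',3);ecrop(c,340,170,460,260,6.6,'k2')
s=avg('side',3);ecrop(s,290,150,390,225,8,'k2s')
shot('top','t2');shot('side','s2')"
```

```text
t7.55 p [ 0.538  -0.2857  0.2538] F [ 0.8 -1.6  0.8] g0.0682 j [-0.49  0.45  0.32  1.43 -0.   -1.09] z [ 0.007 -0.006 -1.   ] y [-0.567  0.824 -0.009]
```

View pics/k2s.png

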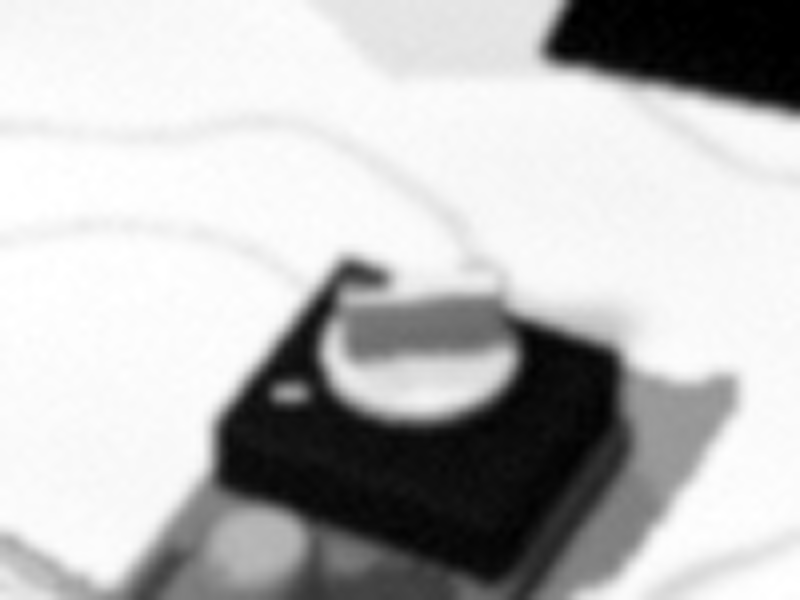

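View pics/t2.png

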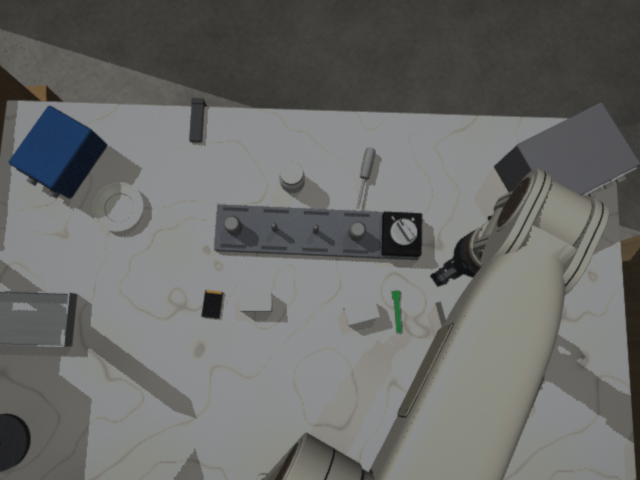

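View pics/s2.png

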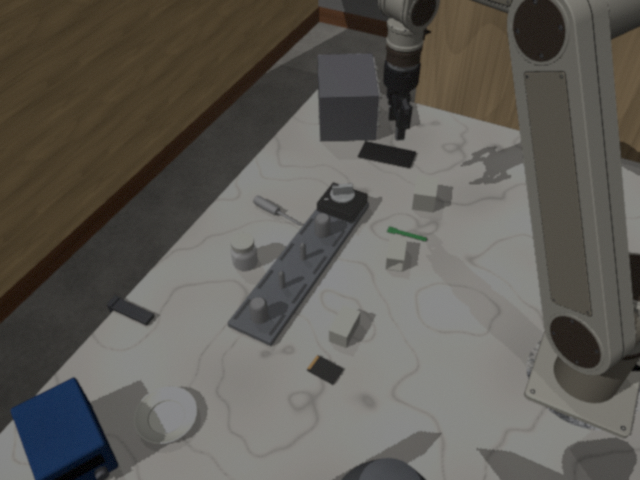

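```bash
cat > g.py <<'E'
from plan import *
D=np.array([.63933,-.02192]); YA=-.0164
def peg(y): return np.array([D[0]-np.sin(YA)*y,D[1]+np.cos(YA)*y])
def grasp(p,w,a,alpha=np.pi/4,z=None):
    x,y,th=p; m=np.array([np.cos(th),np.sin(th),0])
    Rg=tilt(th,alpha); P=np.array([x,y,0])+a*m+np.array([0,0,z or w/2]); return P,Rg,Rg.as_matrix()[:,2]
P3=([.45605,-.30879,-1.3118],.054);P2=([.4641,-.1608,1.859],.04);P1=([.47028,.15026,-1.5365],.04)
E
python3 -c "
from g import *
P,Rg,d=grasp(*P3,.03,z=.031);print(P,d)
plan(P-.18*d,Rg)"
```

```text
[ 0.46373331 -0.33778943  0.031     ] [ 0.18109746 -0.68352301 -0.70710678]
[{"grip":1,"translation":[0.0041,0.0098,0.0076],"twist":[3.6,-2.5,8.6]},
{"grip":1,"translation":[0.0082,0.0196,0.0153],"twist":[7.1,-5,17.2]},
{"grip":1,"translation":[0.0123,0.0294,0.0229],"twist":[10.7,-7.5,25.8]},
{"grip":1,"translation":[0.0163,0.0392,0.0306],"twist":[14.2,-10,34.4]},
{"grip":1,"translation":[0.0204,0.049,0.0382],"twist":[17.8,-12.5,43]}]
[{"grip":1,"translation":[0.0114,0.0054,0.0033],"twist":[3.6,-2.5,8.6]},
{"grip":1,"translation":[0.0229,0.0108,0.0067],"twist":[7.1,-5,17.2]},
{"grip":1,"translation":[0.0343,0.0163,0.01],"twist":[10.7,-7.5,25.8]},
{"grip":1,"translation":[0.0457,0.0217,0.0133],"twist":[14.2,-10,34.4]},
{"grip":1,"translation":[0.0572,0.0271,0.0167],"twist":[17.8,-12.5,43]}]
[{"grip":1,"translation":[0.0126,-0.0036,0.0002],"twist":[3.6,-2.5,8.6]},
{"grip":1,"translation":[0.0252,-0.0071,0.0005],"twist":[7.1,-5,17.2]}]
```

Call:
send_rows([
  {"grip":1,"translation":[0.004,0.01,0.0075],"twist":[3.6,-2.5,8.6]},
  {"grip":1,"translation":[0.008,0.0195,0.0155],"twist":[7.1,-5,17.2]},
  {"grip":1,"translation":[0.0125,0.0295,0.023],"twist":[10.7,-7.5,25.8]},
  {"grip":1,"translation":[0.0165,0.039,0.0305],"twist":[14.2,-10,34.4]},
  {"grip":1,"translation":[0.0205,0.049,0.038],"twist":[17.8,-12.5,43]},
])

```text
clock: 8.57
eef_pos: [0.494, -0.2542, 0.2119]
tool_rot: [0.079, 0.979, -0.114, 0.148]
ft_force: [-0.1, -0.5, 0.2]
grip_width: 0.0854
```

Call:
send_rows([
  {"grip":1,"translation":[0.0115,0.0055,0.0035],"twist":[3.6,-2.5,8.6]},
  {"grip":1,"translation":[0.023,0.011,0.0065],"twist":[7.1,-5,17.2]},
  {"grip":1,"translation":[0.0345,0.0165,0.01],"twist":[10.7,-7.5,25.8]},
  {"grip":1,"translation":[0.0455,0.0215,0.0135],"twist":[14.2,-10,34.4]},
  {"grip":1,"translation":[0.057,0.027,0.0165],"twist":[17.8,-12.5,43]},
])

```text
clock: 9.2
eef_pos: [0.4501, -0.2243, 0.1735]
tool_rot: [0.44, 0.831, -0.206, 0.269]
ft_force: [-0.4, -0.5, -0.1]
grip_width: 0.0854
```

```bash
python3 -c "
from g import *
st()
P,Rg,d=grasp(*P3,.03,z=.031)
plan(P-.12*d,Rg)
shot('top','t3');shot('side','s3')"
```

```text
t9.20 p [ 0.4501 -0.2243  0.1735] F [-0.4 -0.5 -0.1] g0.0854 j [-0.16  0.07 -0.64  0.43 -0.56  0.69] z [ 0.266 -0.58  -0.77 ] y [ 0.843  0.527 -0.106]
[{"grip":1,"translation":[0.0103,-0.0087,0.0302],"twist":[3.5,-2.4,8.4]},
{"grip":1,"translation":[0.0205,-0.0173,0.0604],"twist":[7,-4.8,16.8]}]
```

View pics/s3.png

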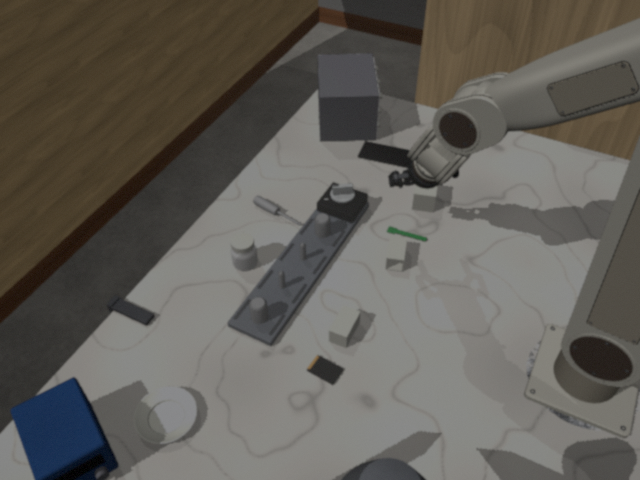

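View pics/t3.png

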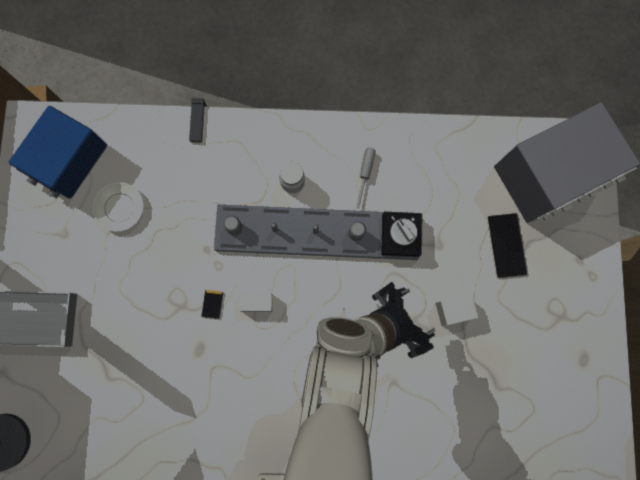

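Call:
send_rows([
  {"grip":1,"translation":[0.0105,-0.0085,0.03],"twist":[3.5,-2.4,8.4]},
  {"grip":1,"translation":[0.0205,-0.0175,0.0605],"twist":[7,-4.8,16.8]},
  {"grip":1,"translation":[0.0205,-0.0175,0.0605],"twist":[7,-4.8,16.8]},
])

```text
clock: 9.68
eef_pos: [0.4401, -0.2541, 0.1112]
tool_rot: [0.558, 0.738, -0.235, 0.298]
ft_force: [-0.4, -0.1, -0.4]
grip_width: 0.0854
```

```bash
python3 -c "
from g import *
st()
P,Rg,d=grasp(*P3,.03,z=.031)
plan(P,Rg,vmax=.03)"
```

```text
t9.68 p [ 0.4401 -0.2541  0.1112] F [-0.4 -0.1 -0.4] g0.0854 j [-0.15  0.24 -0.69  0.26 -0.7   1.  ] z [ 0.178 -0.679 -0.712] y [ 0.963  0.267 -0.015]
[{"grip":1,"translation":[-0.0014,0.0004,0.0295],"twist":[-0,-0.1,0.3]},
{"grip":1,"translation":[-0.0028,0.0008,0.0591],"twist":[-0.1,-0.2,0.5]},
{"grip":1,"translation":[-0.0043,0.0011,0.0886],"twist":[-0.1,-0.3,0.8]},
{"grip":1,"translation":[-0.0057,0.0015,0.1182],"twist":[-0.1,-0.4,1.1]}]
```

Call:
send_rows([
  {"grip":1,"translation":[-0.0015,0.0005,0.0295],"twist":[0,-0.1,0.3]},
  {"grip":1,"translation":[-0.003,0.001,0.059],"twist":[-0.1,-0.2,0.5]},
  {"grip":1,"translation":[-0.0045,0.001,0.0885],"twist":[-0.1,-0.3,0.8]},
  {"grip":1,"translation":[-0.0055,0.0015,0.118],"twist":[-0.1,-0.4,1.1]},
  {"grip":1,"translation":[-0.0055,0.0015,0.118],"twist":[-0.1,-0.4,1.1]},
])

```text
clock: 10.3
eef_pos: [0.4646, -0.3388, 0.0315]
tool_rot: [0.563, 0.732, -0.233, 0.303]
ft_force: [-0.8, -0.3, 0.7]
grip_width: 0.0857
```

```bash
python3 -c "
from g import *
st()
shot('side');c=shot('side');ecrop({'f':c['color'].astype(float)},370,140,490,230,6.6,'s4',0,100)
c=shot('top');ecrop({'f':c['color'].astype(float)},370,250,490,340,6.6,'t4',0,100)
"
```

```text
t10.30 p [ 0.4646 -0.3388  0.0315] F [-0.8 -0.3  0.7] g0.0857 j [-0.34  0.48 -0.69 -0.11 -0.63  0.81] z [ 0.181 -0.683 -0.707] y [ 0.967  0.257 -0.001]
```

View pics/s4.png

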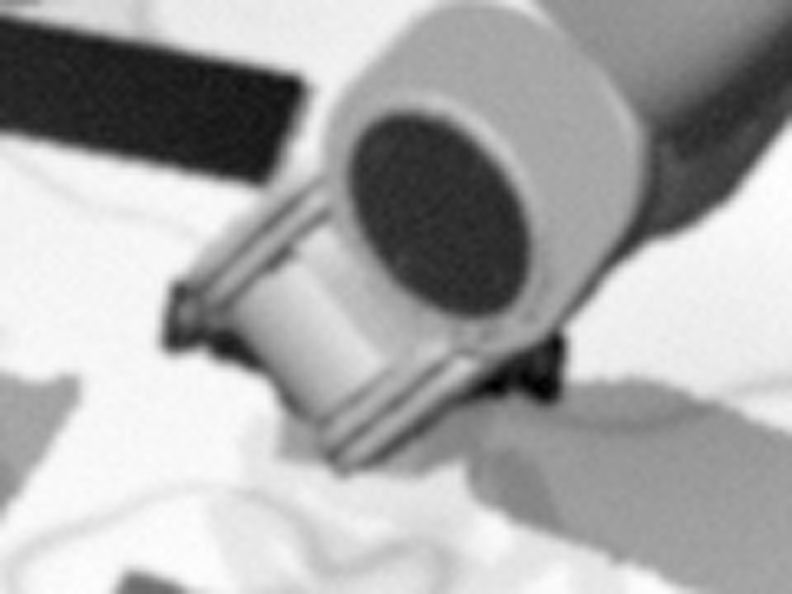

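View pics/t4.png

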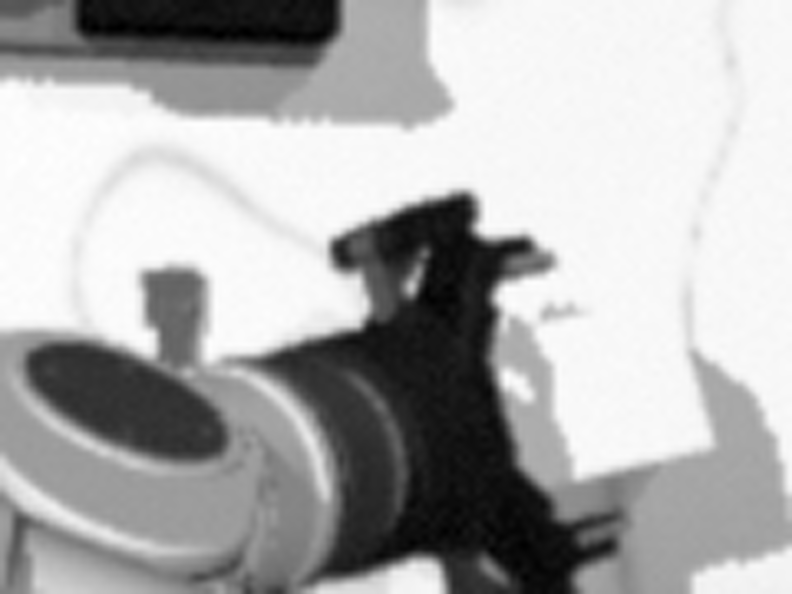

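Call:
send_rows([
  {"grip":0,"translation":[0,0,0],"twist":[0,0,0]},
  {"grip":0,"translation":[0,0,0],"twist":[0,0,0]},
  {"grip":0,"translation":[0,0,0],"twist":[0,0,0]},
  {"grip":0,"translation":[0,0,0],"twist":[0,0,0]},
  {"grip":0,"translation":[0,0,0],"twist":[0,0,0]},
])

```text
clock: 11.08
eef_pos: [0.4654, -0.3375, 0.0338]
tool_rot: [0.563, 0.732, -0.233, 0.305]
ft_force: [-1.7, 2.8, 5.8]
grip_width: 0.0538
```

```bash
python3 -c "
from g import *
st()
# lift
o=bot.get_obs();p=np.array(o['eef_pos']);Rr=R.from_quat(o['tool_rot'])
pa=p+[0,0,.15]
plan(pa,Rr,grip=0,vmax=.03)
"
```

```text
t11.07 p [ 0.4654 -0.3375  0.0338] F [-1.7  2.8  5.8] g0.0538 j [-0.33  0.47 -0.69 -0.11 -0.63  0.81] z [ 0.184 -0.685 -0.705] y [0.966 0.258 0.002]
[{"grip":0,"translation":[-0.0213,0.0001,-0.0212],"twist":[0,0,0]},
{"grip":0,"translation":[-0.0425,0.0001,-0.0423],"twist":[0,0,0]},
{"grip":0,"translation":[-0.0638,0.0002,-0.0635],"twist":[0,0,0]},
{"grip":0,"translation":[-0.0851,0.0003,-0.0846],"twist":[0,0,0]},
{"grip":0,"translation":[-0.1063,0.0003,-0.1058],"twist":[0,0,0]}]
```

Call:
send_rows([
  {"grip":0,"translation":[-0.021,0,-0.021],"twist":[0,0,0]},
  {"grip":0,"translation":[-0.0425,0,-0.0425],"twist":[0,0,0]},
  {"grip":0,"translation":[-0.064,0,-0.064],"twist":[0,0,0]},
  {"grip":0,"translation":[-0.085,0,-0.085],"twist":[0,0,0]},
  {"grip":0,"translation":[-0.106,0,-0.106],"twist":[0,0,0]},
])

```text
clock: 11.7
eef_pos: [0.4646, -0.3367, 0.1844]
tool_rot: [0.563, 0.732, -0.233, 0.305]
ft_force: [0.7, -0.8, -0.9]
grip_width: 0.0534
```

```bash
python3 -c "
from g import *
st()
q=peg(.195);print(q)
# place orientation: heading ~ dryer x, tilt 45; pot centre offset: TCP on pot axis
plan([q[0]-.03,q[1],.18],tilt(YA,np.pi/4),grip=0,vmax=.05,wmax=9)
shot('side','s5');shot('top','t5')
"
```

```text
t11.70 p [ 0.4646 -0.3367  0.1844] F [ 0.7 -0.8 -0.9] g0.0534 j [-0.33  0.18 -0.54  0.34 -0.63  0.81] z [ 0.184 -0.684 -0.706] y [0.966 0.259 0.002]
[0.64252786 0.17305378]
[{"grip":0,"translation":[0.0295,0.025,-0.0289],"twist":[-4.8,0,-4.8]},
{"grip":0,"translation":[0.0589,0.0499,-0.0579],"twist":[-9.5,0,-9.5]},
{"grip":0,"translation":[0.0884,0.0749,-0.0868],"twist":[-14.3,0,-14.3]},
{"grip":0,"translation":[0.1178,0.0999,-0.1157],"twist":[-19,0.1,-19.1]},
{"grip":0,"translation":[0.1473,0.1249,-0.1446],"twist":[-23.8,0.1,-23.8]}]
[{"grip":0,"translation":[0.0148,0.0437,-0.0142],"twist":[-4.8,0,-4.8]},
{"grip":0,"translation":[0.0296,0.0873,-0.0284],"twist":[-9.5,0,-9.5]},
{"grip":0,"translation":[0.0444,0.131,-0.0427],"twist":[-14.3,0,-14.3]},
{"grip":0,"translation":[0.0592,0.1747,-0.0569],"twist":[-19,0.1,-19.1]},
{"grip":0,"translation":[0.074,0.2184,-0.0711],"twist":[-23.8,0.1,-23.8]}]
[{"grip":0,"translation":[-0.0048,0.0477,0.0053],"twist":[-4.8,0,-4.8]}]
```

View pics/s5.png

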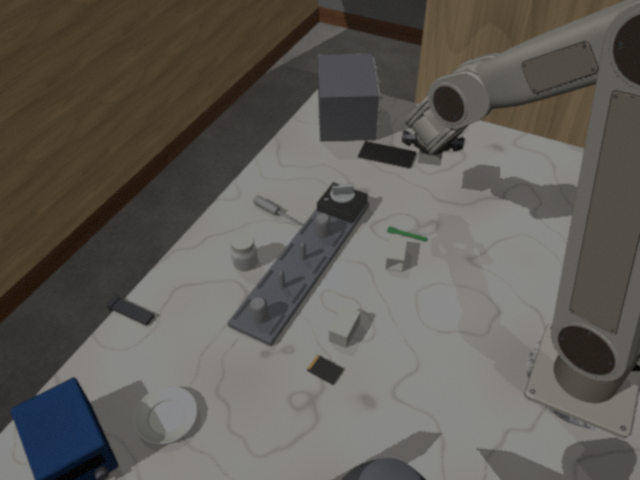

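```bash
python3 -c "
from g import *
th=P3[0][2]
plan([.50,-.25,.23],tilt(th+np.pi,np.pi/4,-1),grip=0,vmax=.05,wmax=9)
"
```

```text
[{"grip":0,"translation":[0.0022,0.005,-0.0076],"twist":[0,8.2,0]},
{"grip":0,"translation":[0.0043,0.01,-0.0152],"twist":[0.1,16.4,0]},
{"grip":0,"translation":[0.0065,0.0149,-0.0228],"twist":[0.1,24.7,0]},
{"grip":0,"translation":[0.0087,0.0199,-0.0304],"twist":[0.2,32.9,0.1]},
{"grip":0,"translation":[0.0108,0.0249,-0.038],"twist":[0.2,41.1,0.1]}]
[{"grip":0,"translation":[0.0066,0.005,-0.0043],"twist":[0,8.2,0]},
{"grip":0,"translation":[0.0133,0.0099,-0.0086],"twist":[0.1,16.4,0]},
{"grip":0,"translation":[0.0199,0.0149,-0.013],"twist":[0.1,24.7,0]},
{"grip":0,"translation":[0.0266,0.0198,-0.0173],"twist":[0.2,32.9,0.1]},
{"grip":0,"translation":[0.0332,0.0248,-0.0216],"twist":[0.2,41.1,0.1]}]
[{"grip":0,"translation":[0.0079,0.0049,0.0011],"twist":[0,8.2,0]}]
```

Call:
send_rows([
  {"grip":0,"translation":[0.002,0.005,-0.0075],"twist":[0,8.2,0]},
  {"grip":0,"translation":[0.0045,0.01,-0.015],"twist":[0,16.4,0]},
  {"grip":0,"translation":[0.0065,0.015,-0.023],"twist":[0,24.7,0]},
  {"grip":0,"translation":[0.0085,0.02,-0.0305],"twist":[0,32.9,0]},
  {"grip":0,"translation":[0.011,0.025,-0.038],"twist":[0,41.1,0]},
])

```text
clock: 12.42
eef_pos: [0.482, -0.297, 0.2061]
tool_rot: [0.609, 0.793, -0.018, 0.03]
ft_force: [-0.0, -0.0, -1.2]
grip_width: 0.0539
```

Call:
send_rows([
  {"grip":0,"translation":[0.0065,0.005,-0.0045],"twist":[0,8.2,0]},
  {"grip":0,"translation":[0.0135,0.01,-0.0085],"twist":[0,16.4,0]},
  {"grip":0,"translation":[0.02,0.015,-0.013],"twist":[0,24.7,0]},
  {"grip":0,"translation":[0.0265,0.02,-0.0175],"twist":[0,32.9,0]},
  {"grip":0,"translation":[0.033,0.025,-0.0215],"twist":[0,41.1,0]},
])

```text
clock: 13.05
eef_pos: [0.4973, -0.2572, 0.2242]
tool_rot: [0.576, 0.752, 0.198, -0.252]
ft_force: [0.1, -0.2, -1.4]
grip_width: 0.0535
```

```bash
python3 -c "
from g import *
st()
q=peg(-.09)
plan([q[0]-.05,q[1]-.03,.2],tilt(.15,np.pi/4,-1),grip=0,vmax=.05,wmax=9)
"
```

```text
t13.05 p [ 0.4973 -0.2572  0.2242] F [ 0.1 -0.2 -1.4] g0.0535 j [-0.67  0.79  0.65  1.97  0.38  0.53] z [-0.151  0.589 -0.794] y [0.966 0.258 0.008]
[{"grip":0,"translation":[0.005,0.0106,0.0067],"twist":[-5.8,0.5,6.6]},
{"grip":0,"translation":[0.0099,0.0213,0.0134],"twist":[-11.5,1,13.2]},
{"grip":0,"translation":[0.0149,0.0319,0.02],"twist":[-17.3,1.4,19.8]},
{"grip":0,"translation":[0.0199,0.0426,0.0267],"twist":[-23,1.9,26.5]},
{"grip":0,"translation":[0.0248,0.0532,0.0334],"twist":[-28.8,2.4,33.1]}]
[{"grip":0,"translation":[0.0084,0.0021,0.0103],"twist":[-5.8,0.5,6.6]},
{"grip":0,"translation":[0.0169,0.0042,0.0207],"twist":[-11.5,1,13.2]},
{"grip":0,"translation":[0.0253,0.0062,0.031],"twist":[-17.3,1.4,19.8]},
{"grip":0,"translation":[0.0338,0.0083,0.0413],"twist":[-23,1.9,26.5]},
{"grip":0,"translation":[0.0422,0.0104,0.0517],"twist":[-28.8,2.4,33.1]}]
[{"grip":0,"translation":[0.0063,-0.0076,0.0092],"twist":[-5.8,0.5,6.6]}]
```

Call:
send_rows([
  {"grip":0,"translation":[0.005,0.0105,0.0065],"twist":[-5.8,0.5,6.6]},
  {"grip":0,"translation":[0.01,0.0215,0.0135],"twist":[-11.5,1,13.2]},
  {"grip":0,"translation":[0.015,0.032,0.02],"twist":[-17.3,1.4,19.8]},
  {"grip":0,"translation":[0.02,0.0425,0.0265],"twist":[-23,1.9,26.5]},
  {"grip":0,"translation":[0.025,0.053,0.0335],"twist":[-28.8,2.4,33.1]},
])

```text
clock: 13.68
eef_pos: [0.538, -0.2043, 0.2112]
tool_rot: [0.805, 0.479, 0.309, -0.165]
ft_force: [-0.4, -0.9, -1.6]
grip_width: 0.0536
```

Call:
send_rows([
  {"grip":0,"translation":[0.0085,0.002,0.0105],"twist":[-5.8,0.5,6.6]},
  {"grip":0,"translation":[0.017,0.004,0.0205],"twist":[-11.5,1,13.2]},
  {"grip":0,"translation":[0.0255,0.006,0.031],"twist":[-17.3,1.4,19.8]},
  {"grip":0,"translation":[0.034,0.0085,0.0415],"twist":[-23,1.9,26.5]},
  {"grip":0,"translation":[0.042,0.0105,0.0515],"twist":[-28.8,2.4,33.1]},
])

```text
clock: 14.3
eef_pos: [0.5784, -0.1517, 0.1984]
tool_rot: [0.916, 0.135, 0.374, -0.052]
ft_force: [0.6, 0.5, -1.2]
grip_width: 0.0533
```

```bash
python3 -c "
from g import *
st()
q=peg(-.09)
plan([q[0],q[1],.155],tilt(.15,np.pi/4,-1),grip=0,vmax=.05,wmax=9)
"
```

```text
t14.30 p [ 0.5784 -0.1517  0.1984] F [ 0.6  0.5 -1.2] g0.0533 j [-0.49  0.15 -0.54  0.27  0.51  2.52] z [ 0.671  0.196 -0.715] y [ 0.286 -0.958  0.005]
[{"grip":0,"translation":[0.0093,-0.0107,0.0394],"twist":[-2.7,0.3,3]},
{"grip":0,"translation":[0.0186,-0.0214,0.0787],"twist":[-5.4,0.6,5.9]}]
```

Call:
send_rows([
  {"grip":0,"translation":[0.009,-0.0105,0.0395],"twist":[-2.7,0.3,3]},
  {"grip":0,"translation":[0.0185,-0.0215,0.0785],"twist":[-5.4,0.6,5.9]},
  {"grip":0,"translation":[0.0185,-0.0215,0.0785],"twist":[-5.4,0.6,5.9]},
])

```text
clock: 14.68
eef_pos: [0.6361, -0.1083, 0.1507]
tool_rot: [0.922, 0.071, 0.378, -0.031]
ft_force: [-0.7, -0.1, -1.2]
grip_width: 0.0533
```

```bash
python3 -c "
from g import *
st()
s=avg('side',3);ecrop(s,270,130,390,220,6.6,'s6',0,100)
c=avg('top',3);ecrop(c,300,180,420,270,6.6,'t6',0,100)
"
```

```text
t14.68 p [ 0.6361 -0.1083  0.1507] F [-0.7 -0.1 -1.2] g0.0533 j [-0.31  0.26 -0.58  0.    0.32  2.8 ] z [ 0.694  0.111 -0.712] y [ 0.155 -0.988 -0.003]
```

View pics/s6.png

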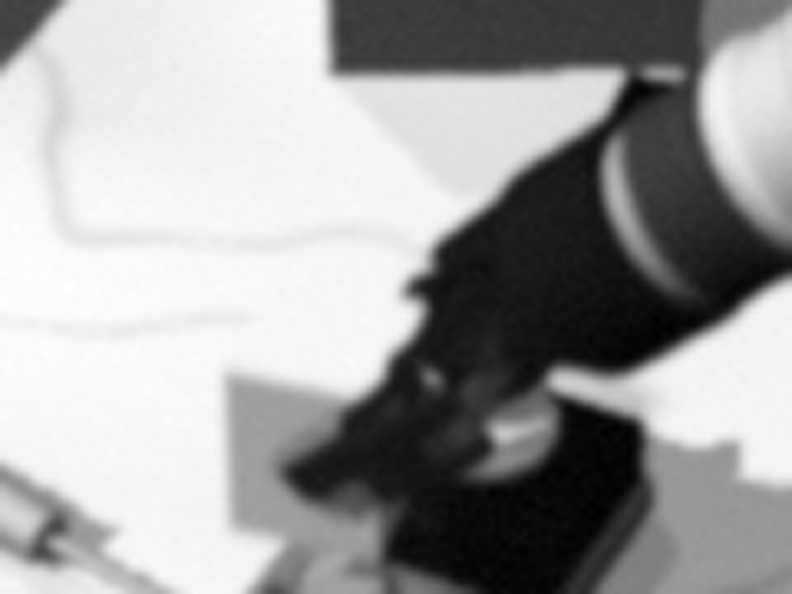

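View pics/t6.png

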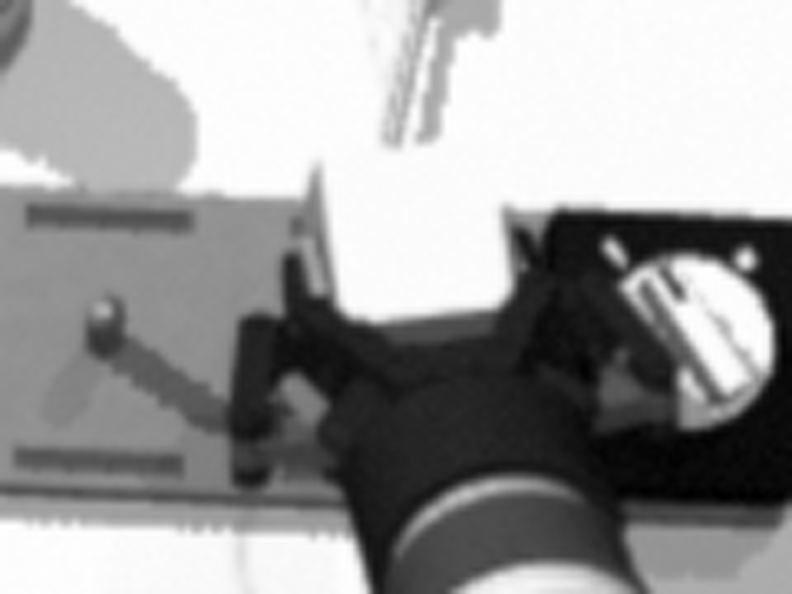

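```bash
python3 -c "
from g import *
c=shot('top')
px=lambda uv:(np.array(uv)+.5)/6.6-.5+(300,180)
for z in (.175,.181): print(back(c,[px((340,320)),px((505,298)),px((320,160))],z))
print('TCP',bot.get_obs()['eef_pos'],'peg',peg(-.09))
q=peg(-.09)
plan([q[0],q[1],.150],tilt(0.0,np.pi/4,-1),grip=0,vmax=.05,wmax=9)
"
```

```text
[[ 0.61545715 -0.08982677  0.175     ]
 [ 0.62397951 -0.14092303  0.175     ]
 [ 0.66614668 -0.08270746  0.175     ]]
[[ 0.61422073 -0.08938313  0.181     ]
 [ 0.62269466 -0.14018907  0.181     ]
 [ 0.66462225 -0.08230428  0.181     ]]
TCP [ 0.63748572 -0.11298136  0.15575628] peg [ 0.63785407 -0.1119079 ]
[{"grip":0,"translation":[-0.0037,-0.001,0.0044],"twist":[-6,-0,6.1]}]
```

```bash
python3 -c "
from g import *
q=peg(-.09)
plan([q[0]-.0068,q[1],.125],tilt(0.0,np.pi/4,-1),grip=0,vmax=.05,wmax=9)
"
```

```text
[{"grip":0,"translation":[-0.0261,-0.002,0.0174],"twist":[-6,-0,6.1]}]
```

Call:
send_rows([
  {"grip":0,"translation":[-0.013,-0.001,0.0085],"twist":[-3,0,3]},
  {"grip":0,"translation":[-0.026,-0.002,0.0175],"twist":[-6,0,6.1]},
  {"grip":0,"translation":[-0.026,-0.002,0.0175],"twist":[-6,0,6.1]},
])

```text
clock: 15.4
eef_pos: [0.6297, -0.1115, 0.1235]
tool_rot: [0.924, 0.0, 0.381, -0.001]
ft_force: [-0.7, -0.1, -1.2]
grip_width: 0.0531
```

```bash
python3 -c "
from g import *
st()
q=peg(-.09)
s=avg('side',3);ecrop(s,270,130,390,220,6.6,'s7',0,100)
c=avg('top',3);ecrop(c,300,180,420,270,6.6,'t7',0,100)
plan([q[0]-.0068,q[1],.09],tilt(0.0,np.pi/4,-1),grip=0,vmax=.015,wmax=9)
"
```

```text
t15.40 p [ 0.6297 -0.1115  0.1235] F [-0.7 -0.1 -1.2] g0.0531 j [-0.26  0.29 -0.67 -0.15  0.18  2.96] z [ 0.705  0.002 -0.709] y [ 0.001 -1.    -0.001]
[{"grip":0,"translation":[-0.0088,-0.0002,0.0083],"twist":[0,-0,-0]},
{"grip":0,"translation":[-0.0176,-0.0005,0.0166],"twist":[0,-0.1,-0]},
{"grip":0,"translation":[-0.0264,-0.0007,0.0249],"twist":[0,-0.1,-0]}]
```

View pics/s7.png

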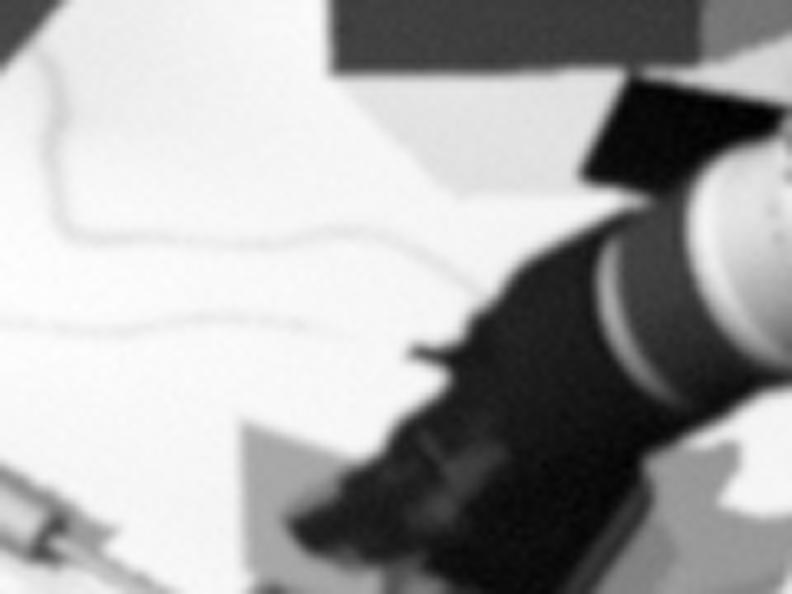

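View pics/t7.png

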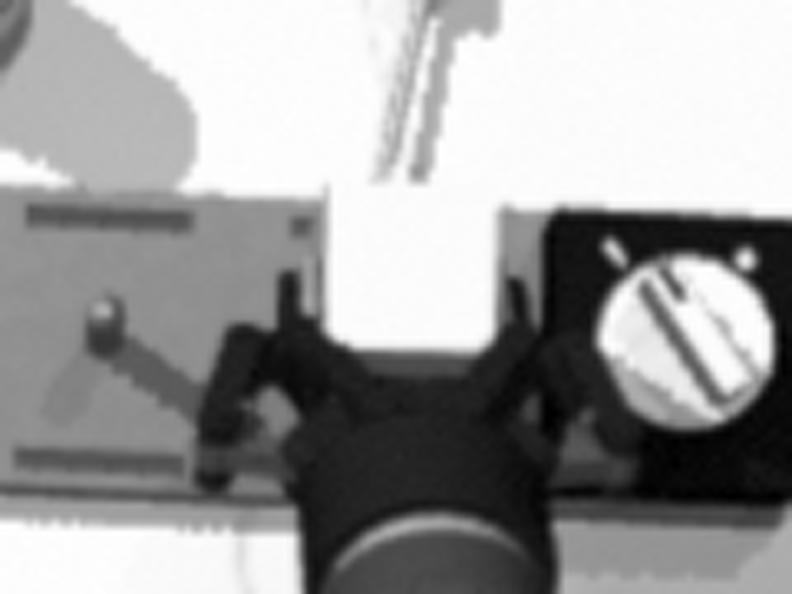

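Call:
send_rows([
  {"grip":0,"translation":[-0.009,0,0.0085],"twist":[0,0,0]},
  {"grip":0,"translation":[-0.0175,-0.0005,0.0165],"twist":[0,0,0]},
  {"grip":0,"translation":[-0.0265,-0.0005,0.025],"twist":[0,0,0]},
])

```text
clock: 16.08
eef_pos: [0.6312, -0.1123, 0.0896]
tool_rot: [0.923, -0.0, 0.384, 0.0]
ft_force: [-0.1, 0.7, -1.5]
grip_width: 0.0532
```

```bash
python3 -c "
from g import *
st()
q=peg(-.09)
s=avg('side',3);ecrop(s,270,130,390,220,6.6,'s7',0,100)
c=avg('top',3);ecrop(c,300,180,420,270,6.6,'t7',0,100)
plan([q[0]-.0068,q[1],.062],tilt(0.0,np.pi/4,-1),grip=0,vmax=.01,wmax=9)
"
```

```text
t16.07 p [ 0.6312 -0.1123  0.0896] F [-0.1  0.7 -1.5] g0.0532 j [-0.26  0.37 -0.7  -0.27  0.18  2.96] z [ 0.709 -0.    -0.705] y [-0. -1. -0.]
[{"grip":0,"translation":[-0.0068,-0.0001,0.0066],"twist":[0,-0.1,-0]},
{"grip":0,"translation":[-0.0137,-0.0002,0.0131],"twist":[0,-0.1,-0]},
{"grip":0,"translation":[-0.0205,-0.0004,0.0197],"twist":[0,-0.2,-0]}]
```

View pics/s7.png

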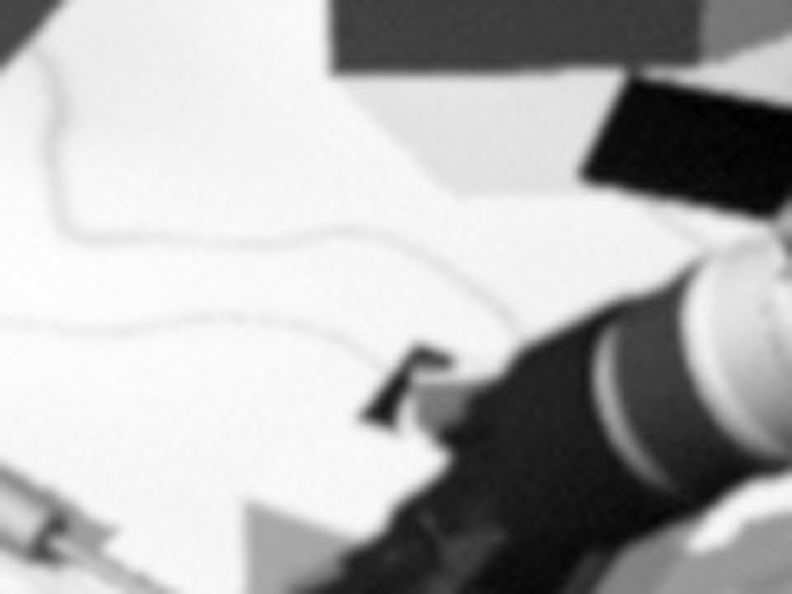

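View pics/t7.png

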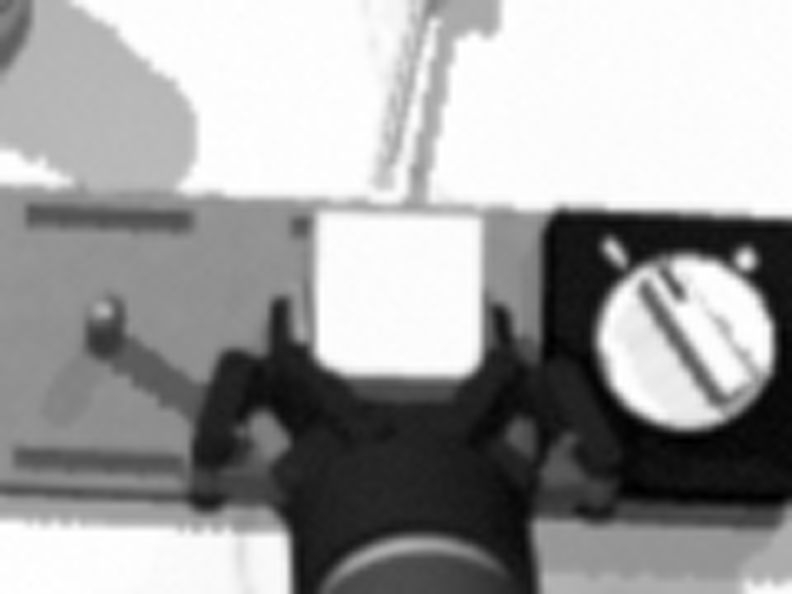

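Call:
send_rows([
  {"grip":0,"translation":[-0.007,0,0.0065],"twist":[0,0,0]},
  {"grip":0,"translation":[-0.0135,0,0.013],"twist":[0,0,0]},
  {"grip":0,"translation":[-0.0205,0,0.0195],"twist":[0,0,0]},
])

```text
clock: 16.75
eef_pos: [0.6307, -0.1122, 0.0613]
tool_rot: [0.923, -0.0, 0.384, 0.0]
ft_force: [-0.5, 0.3, -0.3]
grip_width: 0.0532
```

Call:
send_rows([
  {"grip":0,"translation":[-0.0015,0,0.0015],"twist":[0,0,0]},
  {"grip":0,"translation":[-0.003,0,0.003],"twist":[0,0,0]},
])

```text
clock: 17.0
eef_pos: [0.6334, -0.1127, 0.0602]
tool_rot: [0.922, 0.001, 0.388, 0.001]
ft_force: [-6.2, 0.5, 17.1]
grip_width: 0.0537
```

```bash
python3 -c "
from g import *
st()
q=peg(-.09)
c=avg('top',3);ecrop(c,300,180,420,270,6.6,'t8',0,100)
"
```

```text
t17.00 p [ 0.6334 -0.1127  0.0602] F [-6.2  0.5 17.1] g0.0537 j [-0.26  0.44 -0.72 -0.37  0.18  2.96] z [ 0.715 -0.001 -0.699] y [ 0.001 -1.     0.002]
```

Call:
send_rows([
  {"grip":0.3,"translation":[0,0,0],"twist":[0,0,0]},
  {"grip":0.8,"translation":[0,0,0],"twist":[0,0,0]},
  {"grip":0.8,"translation":[0,0,0],"twist":[0,0,0]},
  {"grip":0.8,"translation":[0,0,0],"twist":[0,0,0]},
])

```text
clock: 17.65
eef_pos: [0.6332, -0.1127, 0.0598]
tool_rot: [0.922, 0.001, 0.387, 0.001]
ft_force: [0.4, -0.4, -0.1]
grip_width: 0.0683
```

Call:
send_rows([
  {"grip":0.8,"translation":[0,0,-0.02],"twist":[0,0,0]},
  {"grip":0.8,"translation":[0,0,-0.05],"twist":[0,0,0]},
  {"grip":0.8,"translation":[0,0,-0.1],"twist":[0,0,0]},
  {"grip":1,"translation":[0,0,-0.15],"twist":[0,0,0]},
  {"grip":1,"translation":[-0.04,0,-0.2],"twist":[0,0,0]},
])

```text
clock: 18.27
eef_pos: [0.466, -0.1135, 0.1754]
tool_rot: [0.92, 0.002, 0.391, 0.002]
ft_force: [-0.5, -0.8, 1.1]
grip_width: 0.0853
```

```bash
python3 -c "
from g import *
st()
import pickle
s=avg('side',4);ecrop(s,250,150,370,240,6.6,'s9',0,100);cv2.imwrite('pics/s9f.png',s['color'])
c=avg('top',4);ecrop(c,300,180,420,270,6.6,'t9',0,100);cv2.imwrite('pics/t9f.png',c['color'])
pickle.dump((c,s),open('c2.pkl','wb'))
"
```

```text
t18.27 p [ 0.466  -0.1135  0.1754] F [-0.5 -0.8  1.1] g0.0853 j [-0.41 -0.11 -0.94 -0.02  0.29  2.85] z [ 0.72  -0.003 -0.694] y [ 0.002 -1.     0.005]
```

View pics/s9.png

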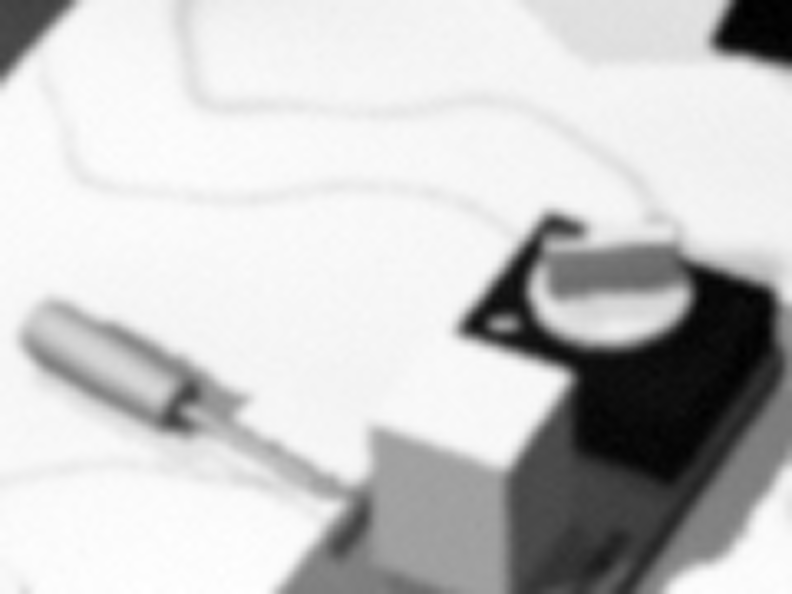

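View pics/t9.png

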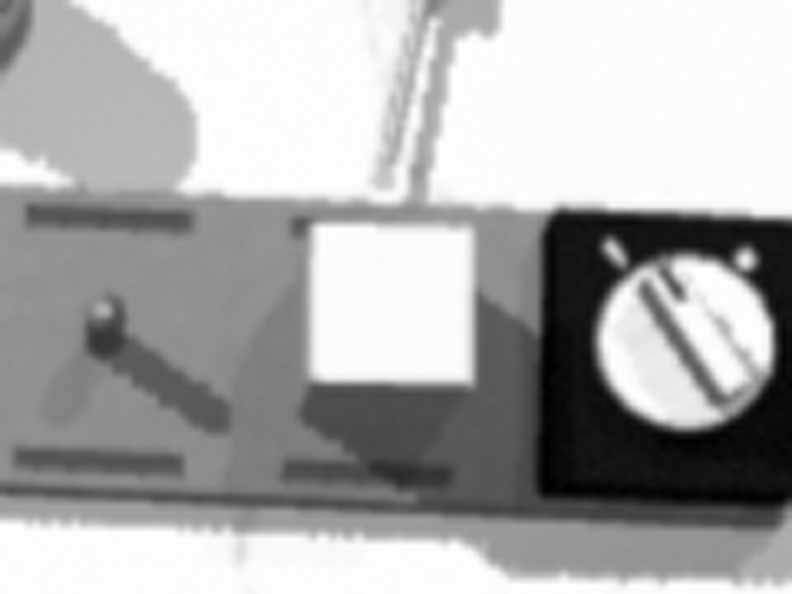

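View pics/t9f.png

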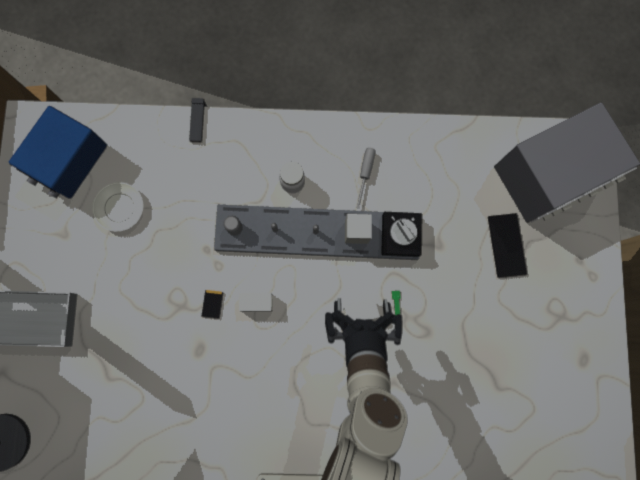

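View pics/s9f.png

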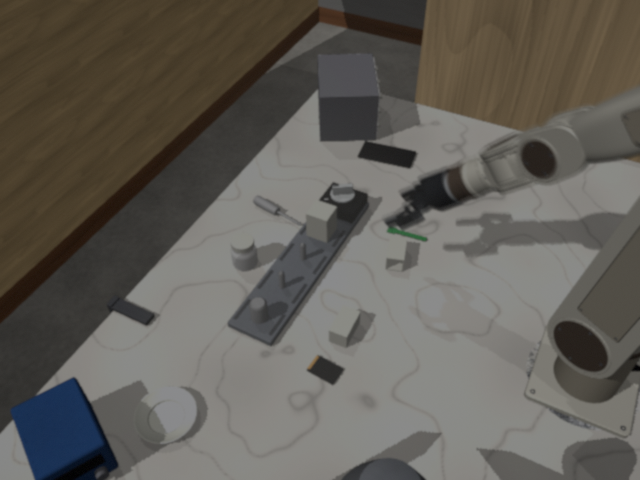

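```bash
python3 -c "
from g import *
import pickle
c0,s0=pickle.load(open('init.pkl','rb'));c,s=pickle.load(open('c2.pkl','rb'))
for n,(p,w) in {'P1':P1,'P2':P2}.items():
  P=np.array([p[0]+.036*np.cos(p[2]),p[1]+.036*np.sin(p[2]),.02]); 
  for k,(a,b) in {'t':(c0,c),'s':(s0,s)}.items():
    u=proj(a,P)[0].astype(int); D=np.abs(a['f']-b['f'])[u[1]-16:u[1]+16,u[0]-16:u[0]+16].mean(); print(n,k,D)
P,Rg,d=grasp(*P2,.028,z=.034); Rg=tilt(P2[0][2],np.pi/4,-1);d=Rg.as_matrix()[:,2];print(P,d,P-.15*d)
plan(P-.15*d+[0,0,.02],Rg,wmax=9)
"
```

```text
P1 t 4.4609375
P1 s 4.262491861979167
P2 t 24.225870768229168
P2 s 4.089070638020833
[ 0.45614155 -0.13395483  0.034     ] [-0.20098128  0.67794286 -0.70710678] [ 0.48628874 -0.23564626  0.14006602]
[{"grip":1,"translation":[0.0006,0.0102,0.0019],"twist":[6.3,-0,-6.2]},
{"grip":1,"translation":[0.0011,0.0205,0.0038],"twist":[12.6,-0.1,-12.5]},
{"grip":1,"translation":[0.0017,0.0307,0.0058],"twist":[18.9,-0.1,-18.7]},
{"grip":1,"translation":[0.0022,0.041,0.0077],"twist":[25.2,-0.1,-24.9]},
{"grip":1,"translation":[0.0028,0.0512,0.0096],"twist":[31.5,-0.1,-31.2]}]
[{"grip":1,"translation":[-0.0048,0.0086,-0.0035],"twist":[6.3,-0,-6.2]},
{"grip":1,"translation":[-0.0097,0.0171,-0.007],"twist":[12.6,-0.1,-12.5]},
{"grip":1,"translation":[-0.0145,0.0257,-0.0106],"twist":[18.9,-0.1,-18.7]},
{"grip":1,"translation":[-0.0193,0.0342,-0.0141],"twist":[25.2,-0.1,-24.9]},
{"grip":1,"translation":[-0.0242,0.0428,-0.0176],"twist":[31.5,-0.1,-31.2]}]
[{"grip":1,"translation":[-0.0079,0.002,-0.0066],"twist":[6.3,-0,-6.2]},
{"grip":1,"translation":[-0.0157,0.004,-0.0131],"twist":[12.6,-0.1,-12.5]}]
```

Call:
send_rows([
  {"grip":1,"translation":[0.0005,0.01,0.002],"twist":[6.3,0,-6.2]},
  {"grip":1,"translation":[0.001,0.0205,0.004],"twist":[12.6,0,-12.5]},
  {"grip":1,"translation":[0.0015,0.0305,0.006],"twist":[18.9,-0.1,-18.7]},
  {"grip":1,"translation":[0.002,0.041,0.0075],"twist":[25.2,-0.1,-24.9]},
  {"grip":1,"translation":[0.003,0.051,0.0095],"twist":[31.5,-0.1,-31.2]},
])

```text
clock: 19.3
eef_pos: [0.4746, -0.1648, 0.166]
tool_rot: [0.853, 0.351, 0.357, -0.145]
ft_force: [1.3, 0.5, -0.3]
grip_width: 0.0854
```

Call:
send_rows([
  {"grip":1,"translation":[-0.005,0.0085,-0.0035],"twist":[6.3,0,-6.2]},
  {"grip":1,"translation":[-0.0095,0.017,-0.007],"twist":[12.6,-0.1,-12.5]},
  {"grip":1,"translation":[-0.0145,0.0255,-0.0105],"twist":[18.9,-0.1,-18.7]},
  {"grip":1,"translation":[-0.0195,0.034,-0.014],"twist":[25.2,-0.1,-24.9]},
  {"grip":1,"translation":[-0.024,0.043,-0.0175],"twist":[31.5,-0.1,-31.2]},
])

```text
clock: 19.92
eef_pos: [0.4846, -0.2168, 0.1593]
tool_rot: [0.657, 0.649, 0.274, -0.269]
ft_force: [-0.9, -0.2, 0.7]
grip_width: 0.0856
```

```bash
cat >> g.py <<'E'
def nxt(pt,w,a,z,back_=.0,up=0,alpha=np.pi/4,grip=1,flip=-1,**k):
    P,_,_=grasp(pt,w,a,z=z); Rg=tilt(pt[2],alpha,flip); d=Rg.as_matrix()[:,2]; plan(P-back_*d+[0,0,up],Rg,grip=grip,**k)
E
python3 -c "
from g import *
st()
nxt(*P2,.028,.034,.12)
"
```

```text
t19.93 p [ 0.4846 -0.2168  0.1593] F [-0.9 -0.2  0.7] g0.0856 j [-0.72  0.75  0.31  1.71  0.57  0.69] z [ 0.01   0.709 -0.705] y [ 1.    -0.012  0.002]
[{"grip":1,"translation":[-0.0138,-0.0022,0.0148],"twist":[6.1,-0.1,-6]},
{"grip":1,"translation":[-0.0276,-0.0045,0.0296],"twist":[12.3,-0.1,-12.1]}]
```

Call:
send_rows([
  {"grip":1,"translation":[-0.014,-0.002,0.015],"twist":[6.1,0,-6]},
  {"grip":1,"translation":[-0.0275,-0.0045,0.0295],"twist":[12.3,-0.1,-12.1]},
  {"grip":1,"translation":[-0.0275,-0.0045,0.0295],"twist":[12.3,-0.1,-12.1]},
])

```text
clock: 20.3
eef_pos: [0.4811, -0.2139, 0.1149]
tool_rot: [0.552, 0.74, 0.229, -0.31]
ft_force: [-0.8, -0.3, 0.2]
grip_width: 0.0857
```

```bash
python3 -c "
from g import *
st()
nxt(*P2,.028,.034,0,vmax=.025)
shot('side','s10')
"
```

```text
t20.30 p [ 0.4811 -0.2139  0.1149] F [-0.8 -0.3  0.2] g0.0857 j [-0.65  0.89  0.45  1.82  0.43  0.48] z [-0.206  0.68  -0.704] y [ 0.958  0.287 -0.003]
[{"grip":1,"translation":[0.0003,-0.0001,0.0233],"twist":[-0,-0.1,-0]},
{"grip":1,"translation":[0.0006,-0.0003,0.0466],"twist":[-0.1,-0.1,-0]},
{"grip":1,"translation":[0.0009,-0.0004,0.0699],"twist":[-0.1,-0.2,-0]},
{"grip":1,"translation":[0.0012,-0.0006,0.0931],"twist":[-0.2,-0.2,-0]},
{"grip":1,"translation":[0.0014,-0.0007,0.1164],"twist":[-0.2,-0.3,-0]}]
```

View pics/s10.png

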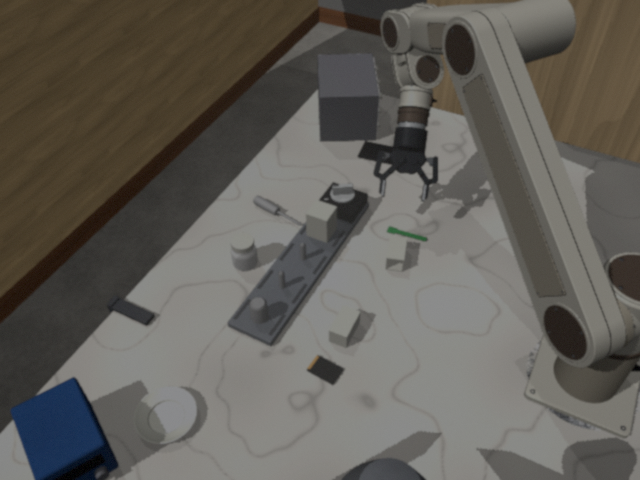

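Call:
send_rows([
  {"grip":1,"translation":[0.0005,0,0.0235],"twist":[0,-0.1,0]},
  {"grip":1,"translation":[0.0005,-0.0005,0.0465],"twist":[-0.1,-0.1,0]},
  {"grip":1,"translation":[0.001,-0.0005,0.07],"twist":[-0.1,-0.2,0]},
  {"grip":1,"translation":[0.001,-0.0005,0.093],"twist":[-0.2,-0.2,0]},
  {"grip":1,"translation":[0.0015,-0.0005,0.1165],"twist":[-0.2,-0.3,0]},
])

```text
clock: 20.98
eef_pos: [0.4566, -0.1348, 0.0362]
tool_rot: [0.555, 0.74, 0.229, -0.304]
ft_force: [-0.4, -0.3, 0.8]
grip_width: 0.0854
```

```bash
python3 -c "
from g import *
st()
nxt(*P2,.028,.034,0,vmax=.025)
c=avg('side',3);ecrop(c,340,170,460,260,6.6,'s11',0,100)
"
```

```text
t20.98 p [ 0.4566 -0.1348  0.0362] F [-0.4 -0.3  0.8] g0.0854 j [-0.57  0.84  0.13  1.5   0.48  0.56] z [-0.195  0.677 -0.71 ] y [0.96  0.279 0.002]
[{"grip":1,"translation":[-0.0009,-0.0002,0.0022],"twist":[0.3,0.2,-0.2]}]
```

View pics/s11.png

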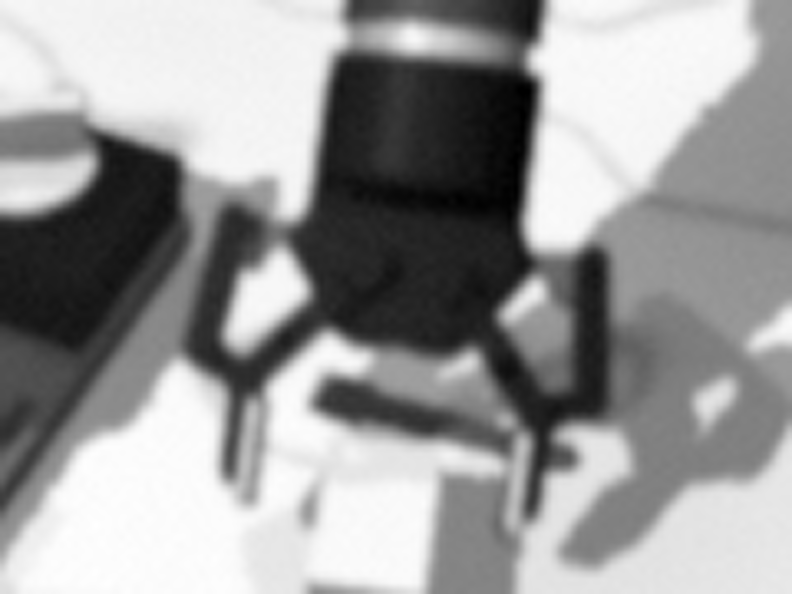

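Call:
send_rows([
  {"grip":0.5,"translation":[-0.001,0,0.002],"twist":[0,0,0]},
  {"grip":0,"translation":[-0.001,0,0.002],"twist":[0,0,0]},
  {"grip":0,"translation":[-0.001,0,0.002],"twist":[0,0,0]},
  {"grip":0,"translation":[-0.001,0,0.002],"twist":[0,0,0]},
  {"grip":0,"translation":[-0.001,0,0.002],"twist":[0,0,0]},
])

```text
clock: 21.75
eef_pos: [0.4562, -0.1342, 0.0347]
tool_rot: [0.554, 0.74, 0.229, -0.305]
ft_force: [0.6, -3.1, 5.7]
grip_width: 0.0393
```

Call:
send_rows([
  {"grip":0,"translation":[0,0,0],"twist":[0,0,0]},
  {"grip":0,"translation":[0,0,0],"twist":[0,0,0]},
])

```text
clock: 22.0
eef_pos: [0.4562, -0.1341, 0.0347]
tool_rot: [0.554, 0.74, 0.229, -0.305]
ft_force: [0.7, -1.4, 3.2]
grip_width: 0.039
```

```bash
python3 -c "
from g import *
st()
o=bot.get_obs();p=np.array(o['eef_pos']);Rr=R.from_quat(o['tool_rot'])
print(Rr.inv().apply([0,0,1.]))
c=avg('side',3);ecrop(c,340,170,460,260,6.6,'s12',0,100)
"
```

```text
t22.00 p [ 0.4562 -0.1341  0.0347] F [ 0.7 -1.4  3.2] g0.0390 j [-0.57  0.84  0.13  1.5   0.48  0.55] z [-0.197  0.677 -0.709] y [0.96  0.28  0.001]
[ 0.70518614  0.00086472 -0.7090217 ]
```

View pics/s12.png

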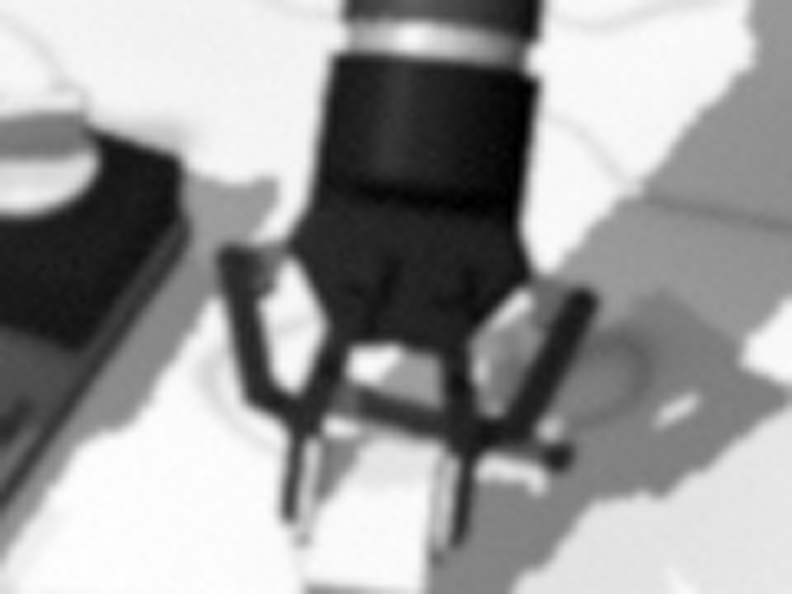

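Call:
send_rows([
  {"grip":0,"translation":[0.021,0,-0.021],"twist":[0,0,0]},
  {"grip":0,"translation":[0.0425,0,-0.0425],"twist":[0,0,0]},
  {"grip":0,"translation":[0.0705,0,-0.071],"twist":[0,0,0]},
  {"grip":0,"translation":[0.099,0,-0.099],"twist":[0,0,0]},
  {"grip":0,"translation":[0.127,0,-0.1275],"twist":[0,0,0]},
])

```text
clock: 22.78
eef_pos: [0.4557, -0.1337, 0.2152]
tool_rot: [0.554, 0.74, 0.229, -0.306]
ft_force: [0.4, -0.2, -0.8]
grip_width: 0.0391
```

```bash
python3 -c "
from g import *
st()
th=P2[0][2]
plan([.50,-.06,.22],tilt(th+np.pi,np.pi/4,1),grip=0,vmax=.05,wmax=9)
"
```

```text
t22.77 p [ 0.4557 -0.1337  0.2152] F [ 0.4 -0.2 -0.8] g0.0391 j [-0.57  0.65  0.29  1.85  0.48  0.55] z [-0.198  0.677 -0.708] y [ 0.96   0.281 -0.   ]
[{"grip":0,"translation":[0.0045,0.0063,0.0038],"twist":[-0,-9,-0]},
{"grip":0,"translation":[0.0089,0.0127,0.0075],"twist":[-0,-18,-0]},
{"grip":0,"translation":[0.0134,0.019,0.0113],"twist":[-0,-27,-0.1]},
{"grip":0,"translation":[0.0179,0.0253,0.0151],"twist":[-0,-36,-0.1]},
{"grip":0,"translation":[0.0223,0.0316,0.0189],"twist":[-0,-44.9,-0.1]}]
[{"grip":0,"translation":[0.0058,0.0063,-0.0005],"twist":[-0,-9,-0]},
{"grip":0,"translation":[0.0116,0.0127,-0.001],"twist":[-0,-18,-0]},
{"grip":0,"translation":[0.0175,0.019,-0.0014],"twist":[-0,-27,-0.1]},
{"grip":0,"translation":[0.0233,0.0253,-0.0019],"twist":[-0,-36,-0.1]},
{"grip":0,"translation":[0.0291,0.0317,-0.0024],"twist":[-0,-44.9,-0.1]}]
```

Call:
send_rows([
  {"grip":0,"translation":[0.0045,0.0065,0.004],"twist":[0,-9,0]},
  {"grip":0,"translation":[0.009,0.0125,0.0075],"twist":[0,-18,0]},
  {"grip":0,"translation":[0.0135,0.019,0.0115],"twist":[0,-27,0]},
  {"grip":0,"translation":[0.018,0.0255,0.015],"twist":[0,-36,0]},
  {"grip":0,"translation":[0.0225,0.0315,0.019],"twist":[0,-45,0]},
])

```text
clock: 23.4
eef_pos: [0.4777, -0.0963, 0.2178]
tool_rot: [0.6, 0.8, -0.002, 0.003]
ft_force: [-0.0, -0.1, -0.5]
grip_width: 0.0394
```

Call:
send_rows([
  {"grip":0,"translation":[0.006,0.0065,0],"twist":[0,-9,0]},
  {"grip":0,"translation":[0.0115,0.0125,-0.001],"twist":[0,-18,0]},
  {"grip":0,"translation":[0.0175,0.019,-0.0015],"twist":[0,-27,0]},
  {"grip":0,"translation":[0.0235,0.0255,-0.002],"twist":[0,-36,0]},
  {"grip":0,"translation":[0.029,0.0315,-0.0025],"twist":[0,-45,0]},
])

```text
clock: 24.02
eef_pos: [0.4996, -0.0588, 0.2203]
tool_rot: [0.552, 0.738, -0.232, 0.311]
ft_force: [0.1, -0.1, -1.5]
grip_width: 0.0393
```

```bash
python3 -c "
from g import *
st()
q=peg(.005)
plan([q[0]-.0147,q[1],.15],tilt(0,np.pi/4,1),grip=0,vmax=.05,wmax=9)
"
```

```text
t24.02 p [ 0.4996 -0.0588  0.2203] F [ 0.1 -0.1 -1.5] g0.0393 j [ 0.3   0.26 -0.29  1.03 -0.8   1.59] z [ 0.203 -0.686 -0.699] y [0.959 0.282 0.002]
[{"grip":0,"translation":[0.006,0.0146,0.0051],"twist":[-5.8,0.1,-5.8]},
{"grip":0,"translation":[0.012,0.0293,0.0102],"twist":[-11.6,0.1,-11.5]},
{"grip":0,"translation":[0.018,0.0439,0.0153],"twist":[-17.4,0.2,-17.3]},
{"grip":0,"translation":[0.0239,0.0585,0.0203],"twist":[-23.2,0.3,-23]},
{"grip":0,"translation":[0.0299,0.0732,0.0254],"twist":[-29,0.4,-28.8]}]
[{"grip":0,"translation":[-0.0009,0.0114,0.012],"twist":[-5.8,0.1,-5.8]},
{"grip":0,"translation":[-0.0018,0.0229,0.024],"twist":[-11.6,0.1,-11.5]},
{"grip":0,"translation":[-0.0027,0.0343,0.036],"twist":[-17.4,0.2,-17.3]},
{"grip":0,"translation":[-0.0037,0.0458,0.048],"twist":[-23.2,0.3,-23]}]
```

Call:
send_rows([
  {"grip":0,"translation":[0.006,0.0145,0.005],"twist":[-5.8,0,-5.8]},
  {"grip":0,"translation":[0.012,0.0295,0.01],"twist":[-11.6,0.1,-11.5]},
  {"grip":0,"translation":[0.018,0.044,0.0155],"twist":[-17.4,0.2,-17.3]},
  {"grip":0,"translation":[0.024,0.0585,0.0205],"twist":[-23.2,0.3,-23]},
  {"grip":0,"translation":[0.03,0.073,0.0255],"twist":[-29,0.4,-28.8]},
])

```text
clock: 24.65
eef_pos: [0.5682, -0.035, 0.18]
tool_rot: [0.257, 0.887, -0.108, 0.369]
ft_force: [-0.1, -0.3, -0.5]
grip_width: 0.0389
```

Call:
send_rows([
  {"grip":0,"translation":[-0.001,0.0115,0.012],"twist":[-5.8,0.1,-5.8]},
  {"grip":0,"translation":[-0.002,0.023,0.024],"twist":[-11.6,0.1,-11.5]},
  {"grip":0,"translation":[-0.0025,0.0345,0.036],"twist":[-17.4,0.2,-17.3]},
  {"grip":0,"translation":[-0.0035,0.046,0.048],"twist":[-23.2,0.3,-23]},
  {"grip":0,"translation":[-0.0035,0.046,0.048],"twist":[-23.2,0.3,-23]},
])

```text
clock: 25.28
eef_pos: [0.623, -0.0171, 0.147]
tool_rot: [-0.001, 0.925, 0.0, 0.38]
ft_force: [-0.4, -0.2, -1.1]
grip_width: 0.0389
```

```bash
python3 -c "
from g import *
st()
q=peg(.005)
plan([q[0]-.0147,q[1],.11],tilt(0,np.pi/4,1),grip=0,vmax=.02,wmax=9)
s=avg('side',3);ecrop(s,240,150,360,240,6.6,'s13',0,100)
c=avg('top',3);ecrop(c,260,180,380,270,6.6,'t13',0,100)
"
```

```text
t25.27 p [ 0.623  -0.0171  0.147 ] F [-0.4 -0.2 -1.1] g0.0389 j [-0.04  0.21 -0.69 -0.11  0.03 -0.03] z [ 0.703  0.001 -0.711] y [-0.001  1.    -0.   ]
[{"grip":0,"translation":[0.0124,0.0001,0.0137],"twist":[0,-0.2,0]},
{"grip":0,"translation":[0.0248,0.0002,0.0275],"twist":[0,-0.3,0.1]}]
```

View pics/s13.png

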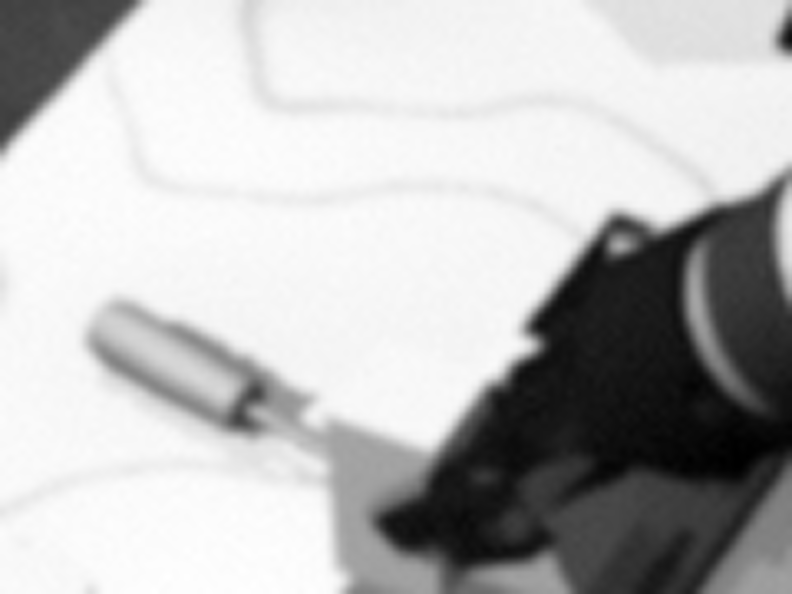

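View pics/t13.png

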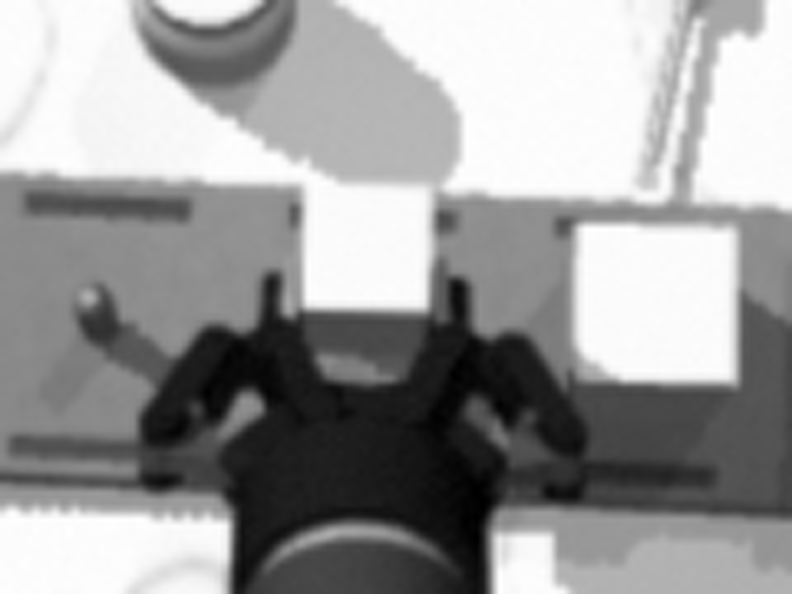

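```bash
python3 -c "
from g import *
c=shot('top')
px=lambda uv:(np.array(uv)+.5)/6.6-.5+(260,180)
for z in (.17,.19,.21): print(z,back(c,[px((585,410)),px((585,450)),px((565,395)),px((540,350)),px((145,450))],z)[:,:2].round(4).tolist())
print(back(c,[px((575,383)),px((738,383))],.09))
"
```

```text
0.17 [[0.5879, -0.0848], [0.5753, -0.085], [0.5924, -0.0785], [0.6064, -0.0705], [0.5713, 0.0508]]
0.19 [[0.5843, -0.0834], [0.572, -0.0836], [0.5888, -0.0773], [0.6025, -0.0694], [0.568, 0.0496]]
0.21 [[0.5807, -0.082], [0.5686, -0.0823], [0.5851, -0.076], [0.5985, -0.0683], [0.5647, 0.0484]]
[[ 0.61125764 -0.08680315  0.09      ]
 [ 0.61290251 -0.1412366   0.09      ]]
```

```bash
python3 -c "
from g import *
c=shot('top')
px=lambda uv:(np.array(uv)+.5)/6.6-.5+(260,180)
print(back(c,[px((303,310)),px((432,310)),px((303,185)),px((432,185))],.175)[:,:2].round(4), peg(.005))
"
```

```text
[[ 0.6158  0.0034]
 [ 0.617  -0.0365]
 [ 0.6554  0.0046]
 [ 0.6567 -0.0355]] [ 0.639412   -0.01692067]
```

Call:
send_rows([
  {"grip":0,"translation":[0.0125,0,0.0135],"twist":[0,-0.2,0]},
  {"grip":0,"translation":[0.025,0,0.0275],"twist":[0,-0.3,0]},
  {"grip":0,"translation":[0.025,0,0.0275],"twist":[0,-0.3,0]},
])

```text
clock: 26.05
eef_pos: [0.6238, -0.0147, 0.1097]
tool_rot: [-0.003, 0.924, 0.001, 0.382]
ft_force: [0.1, -0.3, -0.0]
grip_width: 0.0393
```

```bash
python3 -c "
from g import *
st()
q=peg(.005)
plan([q[0]-.0147,q[1],.066],tilt(0,np.pi/4,1),grip=0,vmax=.011,wmax=9)
s=avg('side',3);ecrop(s,240,160,360,250,6.6,'s14',0,100)
c=avg('top',3);ecrop(c,260,180,380,270,6.6,'t14',0,100)
"
```

```text
t26.05 p [ 0.6238 -0.0147  0.1097] F [ 0.1 -0.3 -0. ] g0.0393 j [-0.04  0.29 -0.73 -0.24  0.03 -0.03] z [ 0.706  0.004 -0.708] y [-0.006  1.    -0.   ]
[{"grip":0,"translation":[0.0076,-0.0006,0.0079],"twist":[0.1,-0,0.1]},
{"grip":0,"translation":[0.0151,-0.0011,0.0158],"twist":[0.1,-0,0.1]},
{"grip":0,"translation":[0.0227,-0.0017,0.0237],"twist":[0.2,-0.1,0.2]},
{"grip":0,"translation":[0.0302,-0.0022,0.0316],"twist":[0.2,-0.1,0.3]}]
```

View pics/s14.png

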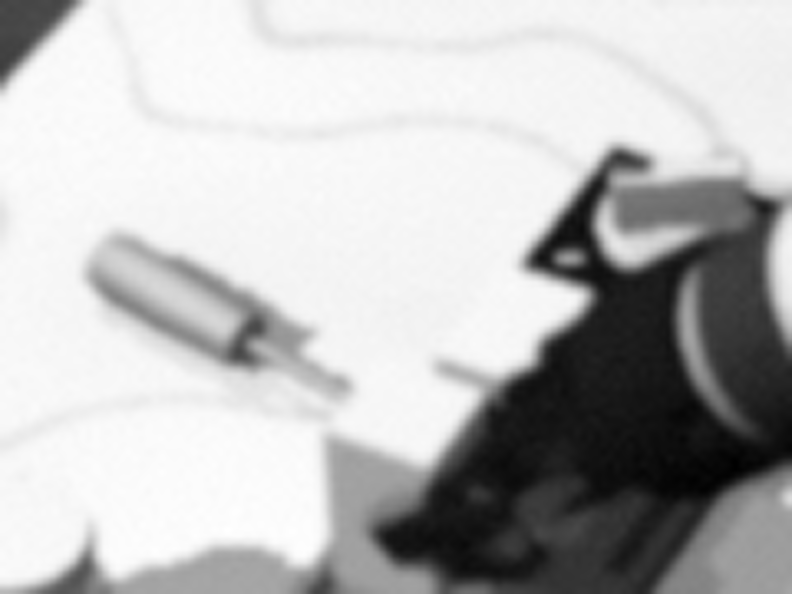

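View pics/t14.png

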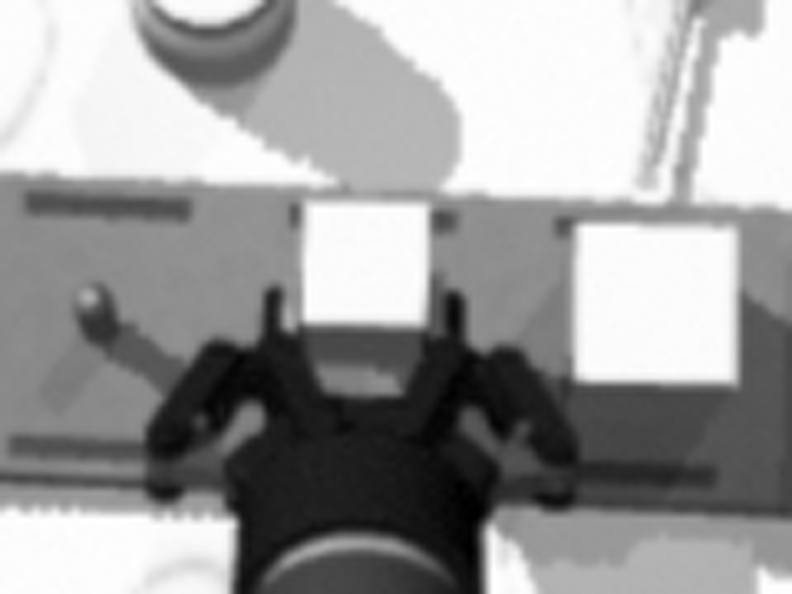

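Call:
send_rows([
  {"grip":0,"translation":[0.0065,-0.0005,0.009],"twist":[0,0,0]},
  {"grip":0,"translation":[0.014,-0.001,0.017],"twist":[0,0,0]},
  {"grip":0,"translation":[0.0215,-0.0015,0.025],"twist":[0.2,0,0.2]},
  {"grip":0,"translation":[0.029,-0.002,0.033],"twist":[0.2,0,0.3]},
])

```text
clock: 26.85
eef_pos: [0.6285, -0.0171, 0.0677]
tool_rot: [0.0, 0.923, 0.0, 0.384]
ft_force: [-0.7, -0.7, -1.4]
grip_width: 0.0388
```

Call:
send_rows([
  {"grip":0,"translation":[0.0015,0,0.0015],"twist":[0,0,0]},
  {"grip":0,"translation":[0.003,0,0.003],"twist":[0,0,0]},
])

```text
clock: 27.1
eef_pos: [0.6285, -0.0171, 0.063]
tool_rot: [0.0, 0.923, 0.0, 0.384]
ft_force: [-2.3, 0.5, 4.1]
grip_width: 0.0389
```

```bash
python3 -c "
from g import *
st()
"
```

```text
t27.10 p [ 0.6285 -0.0171  0.063 ] F [-2.3  0.5  4.1] g0.0389 j [-0.04  0.41 -0.76 -0.39  0.03 -0.03] z [ 0.709  0.    -0.705] y [0.001 1.    0.001]
```

Contact near the expected height (0.062). Press slightly, then release.

Call:
send_rows([
  {"grip":0,"translation":[0.001,0,0.001],"twist":[0,0,0]},
  {"grip":0.3,"translation":[0.001,0,0.001],"twist":[0,0,0]},
  {"grip":0.64,"translation":[0.001,0,0.001],"twist":[0,0,0]},
  {"grip":0.64,"translation":[0,0,0],"twist":[0,0,0]},
  {"grip":0.64,"translation":[0,0,0],"twist":[0,0,0]},
])

```text
clock: 27.72
eef_pos: [0.6284, -0.0171, 0.063]
tool_rot: [0.0, 0.923, 0.0, 0.384]
ft_force: [0.3, 0.5, 0.5]
grip_width: 0.0548
```

Call:
send_rows([
  {"grip":0.64,"translation":[0,0,-0.02],"twist":[0,0,0]},
  {"grip":0.64,"translation":[0,0,-0.05],"twist":[0,0,0]},
  {"grip":0.64,"translation":[0,0,-0.1],"twist":[0,0,0]},
  {"grip":1,"translation":[0,0,-0.15],"twist":[0,0,0]},
  {"grip":1,"translation":[0.04,0,-0.2],"twist":[0,0,0]},
])

```text
clock: 28.35
eef_pos: [0.4622, -0.0172, 0.1801]
tool_rot: [0.0, 0.922, -0.0, 0.388]
ft_force: [-0.4, -0.8, 1.1]
grip_width: 0.0851
```

```bash
python3 -c "
from g import *
st()
import pickle
c0,s0=pickle.load(open('init.pkl','rb'))
s=avg('side',4);c=avg('top',4)
for n,(p,w) in {'P1':P1}.items():
  P=np.array([p[0]+.036*np.cos(p[2]),p[1]+.036*np.sin(p[2]),.02]); 
  for k,(a,b) in {'t':(c0,c),'s':(s0,s)}.items():
    u=proj(a,P)[0].astype(int); D=np.abs(a['f']-b['f'])[u[1]-16:u[1]+16,u[0]-16:u[0]+16].mean(); print(n,k,D)
cv2.imwrite('pics/s15f.png',s['color'])
cv2.imwrite('pics/t15f.png',c['color'])
ecrop(s,240,170,360,260,6.6,'s15',0,100)
ecrop(c,260,180,380,270,6.6,'t15',0,100)
"
```

```text
t28.35 p [ 0.4622 -0.0172  0.1801] F [-0.4 -0.8  1.1] g0.0851 j [-0.07 -0.19 -0.99 -0.03  0.05 -0.05] z [ 0.715 -0.    -0.699] y [0. 1. 0.]
P1 t 4.498453776041667
P1 s 4.849568684895833
```

View pics/s15.png

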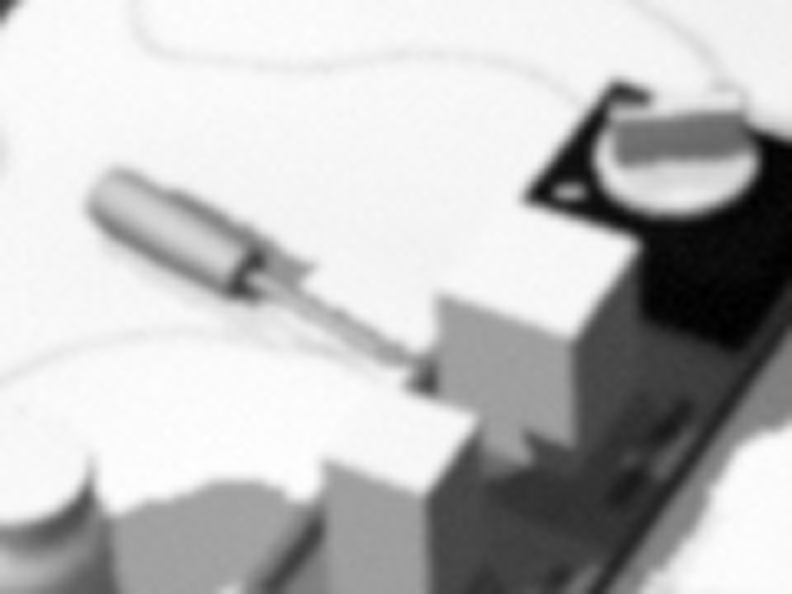

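View pics/t15f.png

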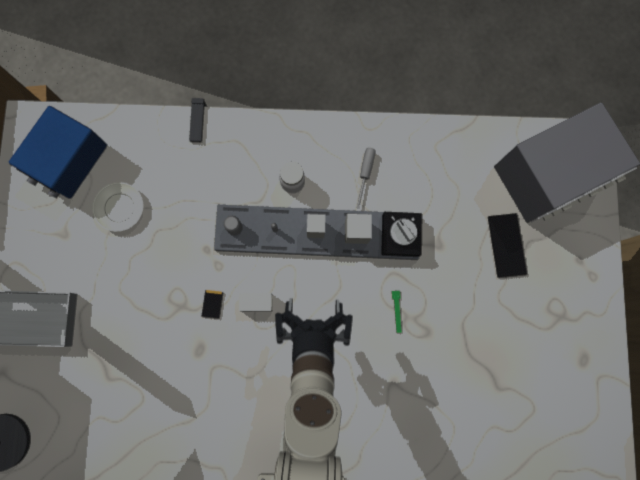

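View pics/s15f.png

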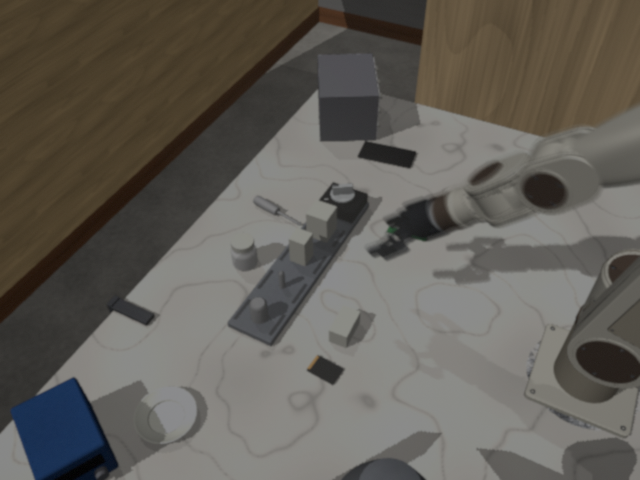

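```bash
python3 -c "
from g import *
nxt(*P1,.028,.034,.17,up=.04,wmax=9.5)
"
```

```text
[{"grip":1,"translation":[-0.0013,0.02,-0.0007],"twist":[-0,5.3,-7.7]},
{"grip":1,"translation":[-0.0026,0.0399,-0.0014],"twist":[-0,10.5,-15.4]},
{"grip":1,"translation":[-0.0039,0.0599,-0.002],"twist":[-0,15.8,-23.1]},
{"grip":1,"translation":[-0.0053,0.0799,-0.0027],"twist":[-0,21.1,-30.8]},
{"grip":1,"translation":[-0.0066,0.0998,-0.0034],"twist":[-0,26.3,-38.5]}]
[{"grip":1,"translation":[-0.0126,0.015,-0.0041],"twist":[-0,5.3,-7.7]},
{"grip":1,"translation":[-0.0252,0.03,-0.0081],"twist":[-0,10.5,-15.4]},
{"grip":1,"translation":[-0.0378,0.045,-0.0122],"twist":[-0,15.8,-23.1]},
{"grip":1,"translation":[-0.0504,0.06,-0.0162],"twist":[-0,21.1,-30.8]},
{"grip":1,"translation":[-0.063,0.0751,-0.0203],"twist":[-0,26.3,-38.5]}]
[{"grip":1,"translation":[-0.016,0.0048,-0.011],"twist":[-0,5.3,-7.7]},
{"grip":1,"translation":[-0.032,0.0097,-0.022],"twist":[-0,10.5,-15.4]},
{"grip":1,"translation":[-0.048,0.0145,-0.033],"twist":[-0,15.8,-23.1]}]
```

Call:
send_rows([
  {"grip":1,"translation":[-0.0015,0.02,-0.0005],"twist":[0,5.3,-7.7]},
  {"grip":1,"translation":[-0.0025,0.04,-0.0015],"twist":[0,10.5,-15.4]},
  {"grip":1,"translation":[-0.004,0.06,-0.002],"twist":[0,15.8,-23.1]},
  {"grip":1,"translation":[-0.0055,0.08,-0.0025],"twist":[0,21.1,-30.8]},
  {"grip":1,"translation":[-0.0065,0.1,-0.0035],"twist":[0,26.3,-38.5]},
])

```text
clock: 29.38
eef_pos: [0.4646, 0.084, 0.1824]
tool_rot: [-0.303, 0.933, -0.126, 0.145]
ft_force: [0.6, -0.3, 0.1]
grip_width: 0.0858
```

Call:
send_rows([
  {"grip":1,"translation":[-0.0125,0.015,-0.004],"twist":[0,5.3,-7.7]},
  {"grip":1,"translation":[-0.025,0.03,-0.008],"twist":[0,10.5,-15.4]},
  {"grip":1,"translation":[-0.038,0.045,-0.012],"twist":[0,15.8,-23.1]},
  {"grip":1,"translation":[-0.0505,0.06,-0.016],"twist":[0,21.1,-30.8]},
  {"grip":1,"translation":[-0.063,0.075,-0.0205],"twist":[0,26.3,-38.5]},
])

```text
clock: 30.0
eef_pos: [0.4676, 0.1854, 0.1878]
tool_rot: [-0.557, 0.789, -0.231, -0.119]
ft_force: [0.7, 0.0, 0.4]
grip_width: 0.0854
```

```bash
python3 -c "
from g import *
st()
nxt(*P1,.028,.034,.12)
"
```

```text
t30.00 p [0.4676 0.1854 0.1878] F [0.7 0.  0.4] g0.0854 j [ 0.63  0.46  0.05  1.42 -0.46 -0.54] z [ 0.07  -0.497 -0.865] y [-0.934  0.273 -0.233]
[{"grip":1,"translation":[-0.0163,0.0071,0.0163],"twist":[-0,5.1,-7.5]},
{"grip":1,"translation":[-0.0325,0.0142,0.0326],"twist":[-0.1,10.3,-15.1]},
{"grip":1,"translation":[-0.0488,0.0213,0.0489],"twist":[-0.1,15.4,-22.6]}]
```

Call:
send_rows([
  {"grip":1,"translation":[-0.0165,0.007,0.0165],"twist":[0,5.1,-7.5]},
  {"grip":1,"translation":[-0.0325,0.014,0.0325],"twist":[-0.1,10.3,-15.1]},
  {"grip":1,"translation":[-0.049,0.0215,0.049],"twist":[-0.1,15.4,-22.6]},
  {"grip":1,"translation":[-0.049,0.0215,0.049],"twist":[-0.1,15.4,-22.6]},
])

```text
clock: 30.5
eef_pos: [0.4669, 0.2078, 0.1123]
tool_rot: [0.665, -0.64, 0.275, 0.27]
ft_force: [0.1, 0.1, 0.1]
grip_width: 0.0852
```

```bash
python3 -c "
from g import *
st()
nxt(*P1,.028,.034,0,vmax=.025)
import pickle
c0,s0=pickle.load(open('init.pkl','rb'))
s=avg('side',2);cv2.imwrite('pics/s16.png',s['color'])
c=avg('top',2);cv2.imwrite('pics/t16.png',c['color'])
"
```

```text
t30.50 p [0.4669 0.2078 0.1123] F [0.1 0.1 0.1] g0.0852 j [ 0.73  0.75  0.19  1.58 -0.58 -0.71] z [ 0.019 -0.711 -0.703] y [-0.999 -0.035  0.008]
[{"grip":1,"translation":[0.0009,-0.0004,0.0232],"twist":[0.1,-0.1,0.1]},
{"grip":1,"translation":[0.0018,-0.0008,0.0464],"twist":[0.1,-0.1,0.2]},
{"grip":1,"translation":[0.0027,-0.0012,0.0696],"twist":[0.2,-0.2,0.2]},
{"grip":1,"translation":[0.0036,-0.0016,0.0927],"twist":[0.2,-0.3,0.3]},
{"grip":1,"translation":[0.0045,-0.002,0.1159],"twist":[0.3,-0.3,0.4]}]
```

View pics/t16.png

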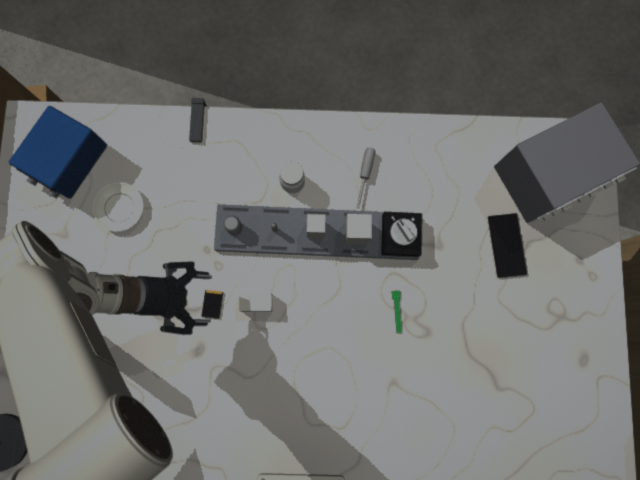

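View pics/s16.png

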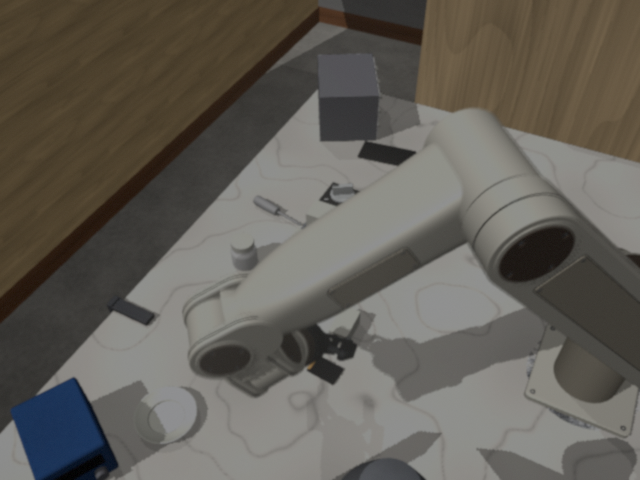

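Call:
send_rows([
  {"grip":1,"translation":[0.001,-0.0005,0.023],"twist":[0,0,0.1]},
  {"grip":1,"translation":[0.002,-0.001,0.0465],"twist":[0.1,-0.1,0.2]},
  {"grip":1,"translation":[0.0025,-0.001,0.0695],"twist":[0.2,-0.2,0.2]},
  {"grip":1,"translation":[0.0035,-0.0015,0.0925],"twist":[0.2,-0.3,0.3]},
  {"grip":1,"translation":[0.0045,-0.002,0.116],"twist":[0.3,-0.3,0.4]},
])

```text
clock: 31.32
eef_pos: [0.4755, 0.122, 0.0432]
tool_rot: [0.662, -0.647, 0.276, 0.257]
ft_force: [0.7, 0.2, -0.9]
grip_width: 0.0854
```

```bash
python3 -c "
from g import *
st()
nxt(*P1,.028,.034,0,vmax=.025)
c=avg('top',3);ecrop(c,190,260,310,350,6.6,'t17',0,100)
"
```

```text
t31.32 p [0.4755 0.122  0.0432] F [ 0.7  0.2 -0.9] g0.0854 j [ 0.6   0.73 -0.05  1.26 -0.64 -0.83] z [ 0.033 -0.698 -0.715] y [-0.999 -0.029 -0.018]
[{"grip":1,"translation":[-0.0067,0.0044,0.0062],"twist":[-0.5,0.7,-0.9]}]
```

View pics/t17.png

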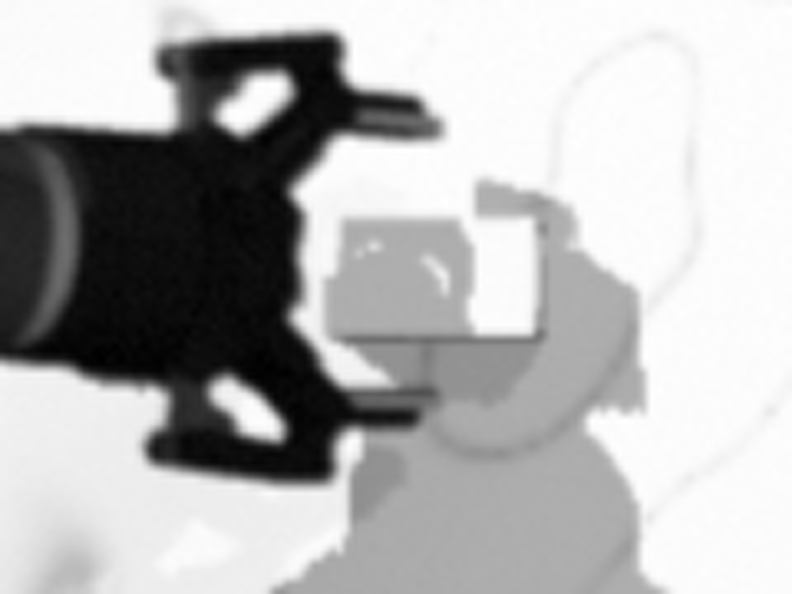

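```bash
python3 -c "
from g import *
c=shot('top')
px=lambda uv:(np.array(uv)+.5)/6.6-.5+(190,260)
print(back(c,[px((342,218)),px((540,218)),px((540,337)),px((342,337))],.04)[:,:2].round(4))
p=P1[0];print(p[0]+.072*np.cos(p[2]),p[1]+.072*np.sin(p[2]))
"
```

```text
[[0.4876 0.1447]
 [0.4895 0.0773]
 [0.4491 0.0757]
 [0.4473 0.1427]]
0.4727488514699748 0.07830234041869343
```

```bash
echo 'P1=([.4685,.148,-1.54],.04)' >> g.py; python3 -c "
from g import *
nxt(*P1,.028,.034,0,vmax=.025)
"
```

```text
[{"grip":1,"translation":[-0.0046,0.0057,0.0078],"twist":[-0.6,0.6,-0.6]}]
```

Call:
send_rows([
  {"grip":1,"translation":[-0.0045,0.0055,0.008],"twist":[-0.6,0.6,-0.6]},
  {"grip":1,"translation":[-0.0045,0.0055,0.008],"twist":[-0.6,0.6,-0.6]},
  {"grip":0.6,"translation":[-0.0045,0.0055,0.008],"twist":[-0.6,0.6,-0.6]},
])

```text
clock: 31.9
eef_pos: [0.4697, 0.1203, 0.0339]
tool_rot: [0.663, -0.643, 0.275, 0.267]
ft_force: [-0.2, 0.1, 0.1]
grip_width: 0.0699
```

```bash
python3 -c "
from g import *
st()
nxt(*P1,.028,.034,0,vmax=.025,grip=0)
"
```

```text
t31.90 p [0.4697 0.1203 0.0339] F [-0.2  0.1  0.1] g0.0699 j [ 0.61  0.75 -0.06  1.26 -0.64 -0.83] z [ 0.022 -0.707 -0.707] y [-1.   -0.03 -0.  ]
[{"grip":0,"translation":[0.0003,0.0003,0.0002],"twist":[0,-0,-0]}]
```

Call:
send_rows([
  {"grip":0,"translation":[0,0,0],"twist":[0,0,0]},
  {"grip":0,"translation":[0,0,0],"twist":[0,0,0]},
  {"grip":0,"translation":[0,0,0],"twist":[0,0,0]},
  {"grip":0,"translation":[0,0,0],"twist":[0,0,0]},
  {"grip":0,"translation":[0,0,0],"twist":[0,0,0]},
])

```text
clock: 32.52
eef_pos: [0.4699, 0.1204, 0.0341]
tool_rot: [0.663, -0.643, 0.275, 0.266]
ft_force: [0.4, 2.0, 2.1]
grip_width: 0.0389
```

```bash
python3 -c "
from g import *
st()
c=avg('top',3);ecrop(c,190,260,310,350,6.6,'t18',0,100)
"
```

```text
t32.52 p [0.4699 0.1204 0.0341] F [0.4 2.  2.1] g0.0389 j [ 0.61  0.75 -0.06  1.26 -0.64 -0.83] z [ 0.022 -0.707 -0.707] y [-1.    -0.031 -0.001]
```

View pics/t18.png

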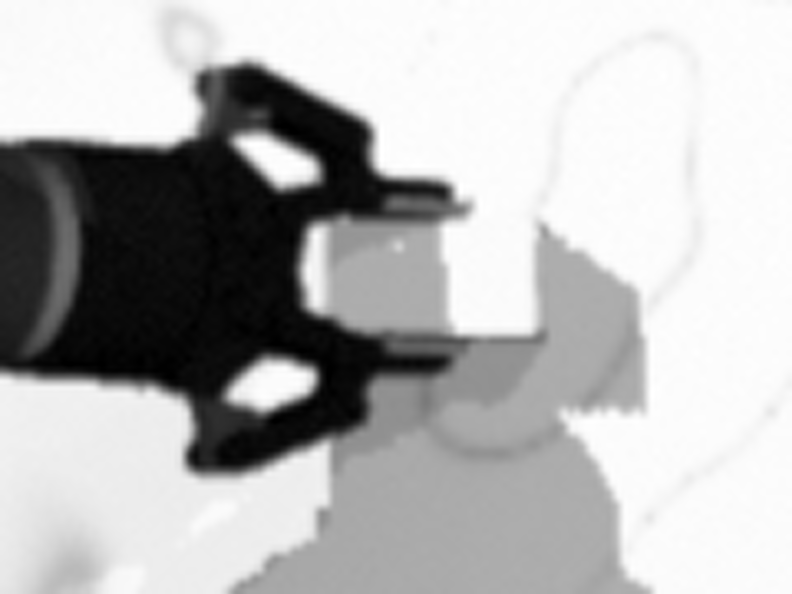

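Call:
send_rows([
  {"grip":0,"translation":[0.021,0,-0.021],"twist":[0,0,0]},
  {"grip":0,"translation":[0.0425,0,-0.0425],"twist":[0,0,0]},
  {"grip":0,"translation":[0.0705,0,-0.0705],"twist":[0,0,0]},
  {"grip":0,"translation":[0.099,0,-0.099],"twist":[0,0,0]},
  {"grip":0,"translation":[0.127,0,-0.127],"twist":[0,0,0]},
])

```text
clock: 33.3
eef_pos: [0.4693, 0.1202, 0.2145]
tool_rot: [0.663, -0.643, 0.275, 0.267]
ft_force: [0.6, 0.1, -0.6]
grip_width: 0.039
```

```bash
python3 -c "
from g import *
st()
plan([.50,.10,.22],tilt(-1.54+np.pi,np.pi/4,1),grip=0,vmax=.05,wmax=9)
"
```

```text
t33.30 p [0.4693 0.1202 0.2145] F [ 0.6  0.1 -0.6] g0.0390 j [ 0.61  0.54  0.11  1.63 -0.63 -0.83] z [ 0.021 -0.707 -0.707] y [-1.   -0.03  0.  ]
[{"grip":0,"translation":[0.0017,-0.0027,0.001],"twist":[0,-8.2,-0]},
{"grip":0,"translation":[0.0034,-0.0055,0.002],"twist":[0,-16.4,-0]},
{"grip":0,"translation":[0.0051,-0.0082,0.003],"twist":[0,-24.6,-0]},
{"grip":0,"translation":[0.0068,-0.0109,0.004],"twist":[0,-32.7,-0]},
{"grip":0,"translation":[0.0085,-0.0137,0.005],"twist":[0,-40.9,-0]}]
[{"grip":0,"translation":[0.0019,-0.0027,-0.0004],"twist":[0,-8.2,-0]},
{"grip":0,"translation":[0.0039,-0.0055,-0.0007],"twist":[0,-16.4,-0]},
{"grip":0,"translation":[0.0058,-0.0082,-0.0011],"twist":[0,-24.6,-0]},
{"grip":0,"translation":[0.0078,-0.0109,-0.0014],"twist":[0,-32.7,-0]},
{"grip":0,"translation":[0.0097,-0.0137,-0.0018],"twist":[0,-40.9,-0]}]
[{"grip":0,"translation":[0.0012,-0.0027,-0.0015],"twist":[0,-8.2,-0]}]
```

Call:
send_rows([
  {"grip":0,"translation":[0.0015,-0.0025,0.001],"twist":[0,-8.2,0]},
  {"grip":0,"translation":[0.0035,-0.0055,0.002],"twist":[0,-16.4,0]},
  {"grip":0,"translation":[0.005,-0.008,0.003],"twist":[0,-24.6,0]},
  {"grip":0,"translation":[0.007,-0.011,0.004],"twist":[0,-32.7,0]},
  {"grip":0,"translation":[0.0085,-0.0135,0.005],"twist":[0,-40.9,0]},
])

```text
clock: 33.92
eef_pos: [0.483, 0.111, 0.2173]
tool_rot: [0.717, -0.696, 0.024, 0.023]
ft_force: [0.3, 0.1, -0.5]
grip_width: 0.0389
```

Call:
send_rows([
  {"grip":0,"translation":[0.002,-0.0025,-0.0005],"twist":[0,-8.2,0]},
  {"grip":0,"translation":[0.004,-0.0055,-0.0005],"twist":[0,-16.4,0]},
  {"grip":0,"translation":[0.006,-0.008,-0.001],"twist":[0,-24.6,0]},
  {"grip":0,"translation":[0.008,-0.011,-0.0015],"twist":[0,-32.7,0]},
  {"grip":0,"translation":[0.0095,-0.0135,-0.002],"twist":[0,-40.9,0]},
])

```text
clock: 34.55
eef_pos: [0.4966, 0.1016, 0.2201]
tool_rot: [0.68, -0.66, -0.229, -0.223]
ft_force: [-0.5, -0.4, -0.7]
grip_width: 0.0392
```

```bash
python3 -c "
from g import *
st()
q=peg(.1);print(q)
plan([q[0]-.0141,q[1],.15],tilt(0,np.pi/4,1),grip=0,vmax=.05,wmax=9)
"
```

```text
t34.55 p [0.4966 0.1016 0.2201] F [-0.5 -0.4 -0.7] g0.0392 j [-0.14  0.33 -0.11  1.26  0.64 -1.78] z [-0.017  0.606 -0.796] y [-1.    -0.029 -0.001]
[0.64096993 0.07806655]
[{"grip":0,"translation":[0.0058,-0.0118,0.0036],"twist":[5.5,-0.5,6.3]},
{"grip":0,"translation":[0.0117,-0.0235,0.0072],"twist":[11,-1.1,12.6]},
{"grip":0,"translation":[0.0175,-0.0353,0.0107],"twist":[16.5,-1.6,18.8]},
{"grip":0,"translation":[0.0234,-0.0471,0.0143],"twist":[21.9,-2.2,25.1]},
{"grip":0,"translation":[0.0292,-0.0588,0.0179],"twist":[27.4,-2.7,31.4]}]
[{"grip":0,"translation":[-0.0002,-0.0103,0.009],"twist":[5.5,-0.5,6.3]},
{"grip":0,"translation":[-0.0003,-0.0205,0.0179],"twist":[11,-1.1,12.6]},
{"grip":0,"translation":[-0.0005,-0.0308,0.0269],"twist":[16.5,-1.6,18.8]},
{"grip":0,"translation":[-0.0007,-0.041,0.0358],"twist":[21.9,-2.2,25.1]},
{"grip":0,"translation":[-0.0008,-0.0513,0.0448],"twist":[27.4,-2.7,31.4]}]
[{"grip":0,"translation":[-0.0037,-0.0038,0.0126],"twist":[5.5,-0.5,6.3]}]
```

Call:
send_rows([
  {"grip":0,"translation":[0.006,-0.012,0.0035],"twist":[5.5,-0.5,6.3]},
  {"grip":0,"translation":[0.0115,-0.0235,0.007],"twist":[11,-1.1,12.6]},
  {"grip":0,"translation":[0.0175,-0.0355,0.0105],"twist":[16.5,-1.6,18.8]},
  {"grip":0,"translation":[0.0235,-0.047,0.0145],"twist":[21.9,-2.2,25.1]},
  {"grip":0,"translation":[0.029,-0.059,0.018],"twist":[27.4,-2.7,31.4]},
])

```text
clock: 35.17
eef_pos: [0.5555, 0.0906, 0.1874]
tool_rot: [-0.398, 0.849, 0.135, 0.321]
ft_force: [-0.3, -0.6, -0.4]
grip_width: 0.0392
```

Call:
send_rows([
  {"grip":0,"translation":[0,-0.0105,0.009],"twist":[5.5,-0.5,6.3]},
  {"grip":0,"translation":[-0.0005,-0.0205,0.018],"twist":[11,-1.1,12.6]},
  {"grip":0,"translation":[-0.0005,-0.031,0.027],"twist":[16.5,-1.6,18.8]},
  {"grip":0,"translation":[-0.0005,-0.041,0.036],"twist":[21.9,-2.2,25.1]},
  {"grip":0,"translation":[-0.001,-0.0515,0.045],"twist":[27.4,-2.7,31.4]},
])

```text
clock: 35.8
eef_pos: [0.6139, 0.0791, 0.1542]
tool_rot: [-0.064, 0.924, 0.022, 0.376]
ft_force: [1.0, 0.0, -0.6]
grip_width: 0.0393
```

```bash
python3 -c "
from g import *
st()
q=peg(.1)
plan([q[0]-.0141,q[1],.12],tilt(0,np.pi/4,1),grip=0,vmax=.03,wmax=9)
"
```

```text
t35.80 p [0.6139 0.0791 0.1542] F [ 1.   0.  -0.6] g0.0393 j [ 0.13  0.19 -0.69 -0.07 -0.   -0.01] z [ 0.692  0.088 -0.716] y [-0.134  0.991 -0.008]
[{"grip":0,"translation":[0.0074,-0.0012,0.0167],"twist":[2.6,-0.4,2.9]},
{"grip":0,"translation":[0.0148,-0.0025,0.0334],"twist":[5.1,-0.7,5.8]}]
```

Call:
send_rows([
  {"grip":0,"translation":[0.0075,-0.001,0.0165],"twist":[2.6,-0.4,2.9]},
  {"grip":0,"translation":[0.015,-0.0025,0.0335],"twist":[5.1,-0.7,5.8]},
  {"grip":0,"translation":[0.015,-0.0025,0.0335],"twist":[5.1,-0.7,5.8]},
])

```text
clock: 36.17
eef_pos: [0.6251, 0.0784, 0.117]
tool_rot: [-0.001, 0.925, -0.0, 0.38]
ft_force: [0.3, -1.2, -0.0]
grip_width: 0.039
```

```bash
python3 -c "
from g import *
st()
q=peg(.1)
plan([q[0]-.0135,q[1],.068],tilt(0,np.pi/4,1),grip=0,vmax=.012,wmax=9)
s=avg('side',3);ecrop(s,230,190,350,280,6.6,'s19',0,100)
c=avg('top',3);ecrop(c,220,180,340,270,6.6,'t19',0,100)
"
```

```text
t36.17 p [0.6251 0.0784 0.117 ] F [ 0.3 -1.2 -0. ] g0.0390 j [ 0.18  0.28 -0.7  -0.19 -0.13  0.13] z [ 0.703  0.001 -0.711] y [-0.002  1.    -0.001]
[{"grip":0,"translation":[0.0066,-0.0001,0.0073],"twist":[0,-0.1,0]},
{"grip":0,"translation":[0.0131,-0.0001,0.0146],"twist":[0,-0.1,0]},
{"grip":0,"translation":[0.0197,-0.0002,0.0219],"twist":[0,-0.2,0.1]},
{"grip":0,"translation":[0.0262,-0.0002,0.0292],"twist":[0,-0.3,0.1]},
{"grip":0,"translation":[0.0328,-0.0003,0.0365],"twist":[0,-0.3,0.1]}]
```

View pics/s19.png

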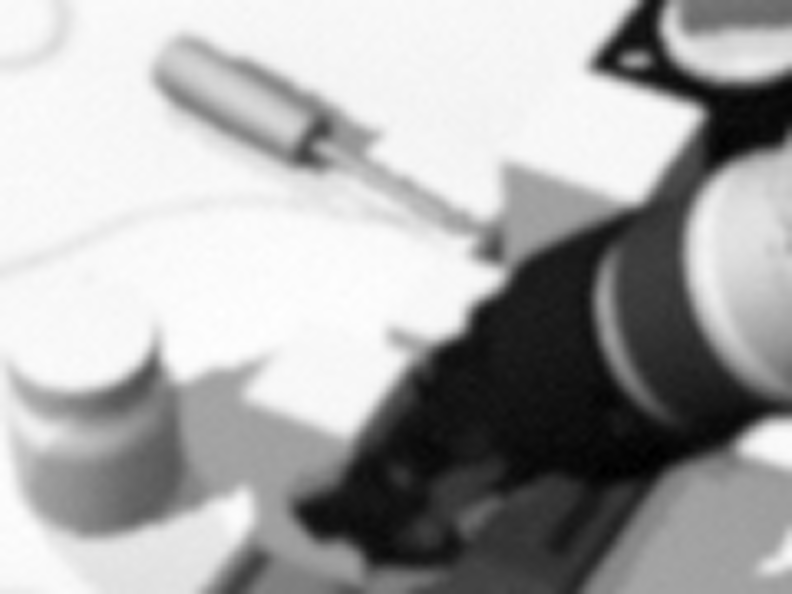

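View pics/t19.png

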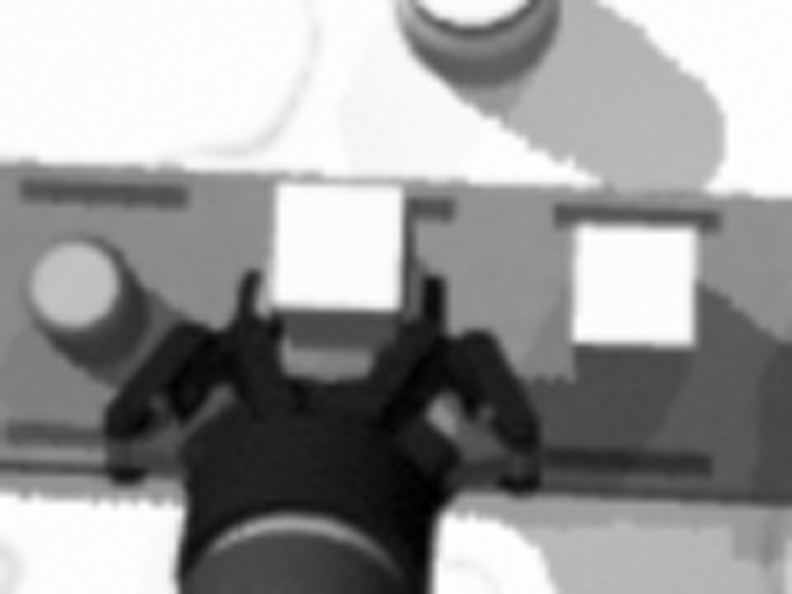

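Call:
send_rows([
  {"grip":0,"translation":[0.0065,0,0.0075],"twist":[0,-0.1,0]},
  {"grip":0,"translation":[0.013,0,0.0145],"twist":[0,-0.1,0]},
  {"grip":0,"translation":[0.0195,0,0.022],"twist":[0,-0.2,0]},
  {"grip":0,"translation":[0.026,0,0.029],"twist":[0,-0.3,0]},
  {"grip":0,"translation":[0.033,0,0.0365],"twist":[0,-0.3,0]},
])

```text
clock: 37.1
eef_pos: [0.6295, 0.0776, 0.0706]
tool_rot: [0.0, 0.923, 0.0, 0.385]
ft_force: [1.0, 0.5, -1.1]
grip_width: 0.0391
```

Call:
send_rows([
  {"grip":0,"translation":[0.0015,0,0.0015],"twist":[0,0,0]},
  {"grip":0,"translation":[0.003,0,0.003],"twist":[0,0,0]},
  {"grip":0,"translation":[0.004,0,0.004],"twist":[0,0,0]},
])

```text
clock: 37.48
eef_pos: [0.6298, 0.0777, 0.0652]
tool_rot: [0.0, 0.923, 0.0, 0.386]
ft_force: [0.0, -0.2, -0.6]
grip_width: 0.0388
```

```bash
python3 -c "
from g import *
st()
"
```

```text
t37.48 p [0.6298 0.0777 0.0652] F [ 0.  -0.2 -0.6] g0.0388 j [ 0.18  0.41 -0.74 -0.37 -0.13  0.13] z [ 0.712  0.    -0.703] y [0. 1. 0.]
```

Call:
send_rows([
  {"grip":0,"translation":[0.0015,0,0.0015],"twist":[0,-0.3,0]},
  {"grip":0,"translation":[0.003,0,0.003],"twist":[0,-0.3,0]},
  {"grip":0,"translation":[0.003,0,0.003],"twist":[0,-0.3,0]},
])

```text
clock: 37.85
eef_pos: [0.6297, 0.0777, 0.0608]
tool_rot: [0.0, 0.922, 0.0, 0.388]
ft_force: [0.6, 0.3, -1.1]
grip_width: 0.0389
```

Call:
send_rows([
  {"grip":0,"translation":[0.001,0,0.001],"twist":[0,0.6,0]},
  {"grip":0,"translation":[0.002,0,0.002],"twist":[0,0.6,0]},
  {"grip":0,"translation":[0.002,0,0.002],"twist":[0,0.6,0]},
])

```text
clock: 38.22
eef_pos: [0.6313, 0.0778, 0.0601]
tool_rot: [0.0, 0.923, 0.0, 0.385]
ft_force: [-2.9, -0.4, 6.5]
grip_width: 0.0394
```

```bash
python3 -c "
from g import *
st()
s=avg('side',3);ecrop(s,230,190,350,280,6.6,'s20',0,100)
c=avg('top',3);ecrop(c,220,180,340,270,6.6,'t20',0,100)
"
```

```text
t38.23 p [0.6313 0.0778 0.0601] F [-2.9 -0.4  6.5] g0.0394 j [ 0.18  0.43 -0.74 -0.38 -0.13  0.13] z [ 0.711  0.    -0.703] y [0.001 1.    0.001]
```

View pics/s20.png

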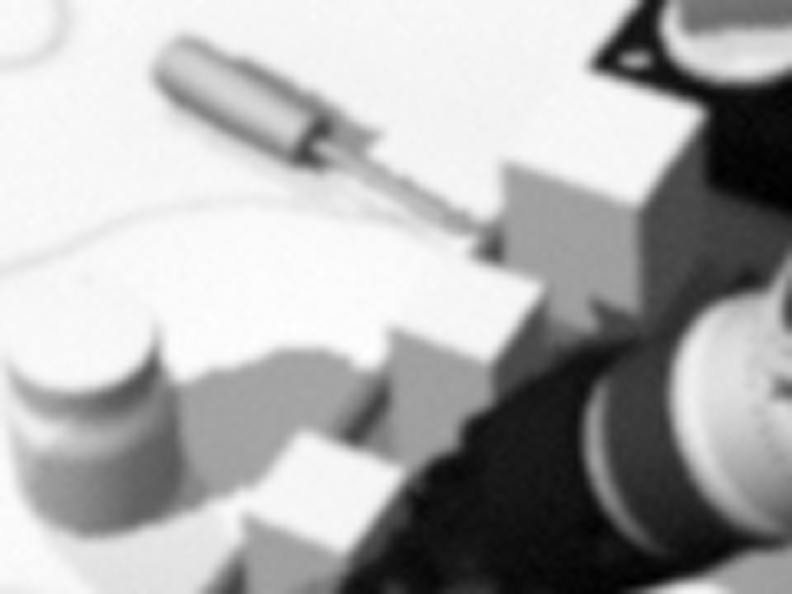

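View pics/t20.png

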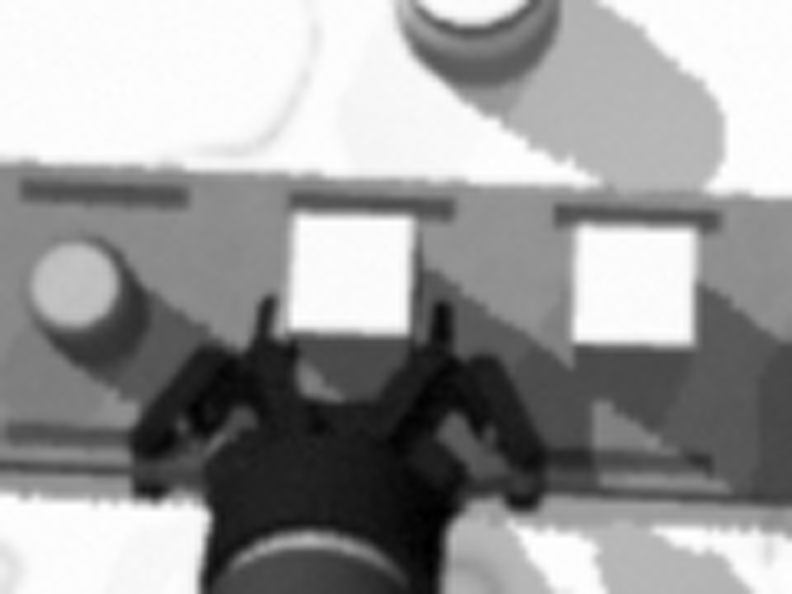

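Seated. Release and retreat.

Call:
send_rows([
  {"grip":0.3,"translation":[0,0,0],"twist":[0,0,0]},
  {"grip":0.64,"translation":[0,0,0],"twist":[0,0,0]},
  {"grip":0.64,"translation":[0,0,0],"twist":[0,0,0]},
  {"grip":0.64,"translation":[0,0,0],"twist":[0,0,0]},
])

```text
clock: 39.02
eef_pos: [0.6311, 0.0778, 0.0598]
tool_rot: [0.0, 0.923, 0.0, 0.385]
ft_force: [1.2, -0.1, 0.2]
grip_width: 0.0546
```

Call:
send_rows([
  {"grip":0.64,"translation":[0,0,-0.02],"twist":[0,0,0]},
  {"grip":0.64,"translation":[0,0,-0.05],"twist":[0,0,0]},
  {"grip":0.64,"translation":[0,0,-0.1],"twist":[0,0,0]},
  {"grip":0.64,"translation":[0,0,-0.15],"twist":[0,0,0]},
  {"grip":0.5,"translation":[0.05,0,-0.2],"twist":[0,0,0]},
])

```text
clock: 39.65
eef_pos: [0.4648, 0.0787, 0.1702]
tool_rot: [0.001, 0.921, 0.001, 0.389]
ft_force: [-0.4, 0.1, 0.7]
grip_width: 0.0429
```

```bash
python3 -c "
from g import *
st()
s=avg('side',3);ecrop(s,220,160,380,280,5,'s21',0,100);cv2.imwrite('pics/s21f.png',s['color'])
c=avg('top',3);ecrop(c,210,180,430,280,3.6,'t21',0,100)
cv2.imwrite('pics/t21f.png',c['color'])
"
```

```text
t39.65 p [0.4648 0.0787 0.1702] F [-0.4  0.1  0.7] g0.0429 j [ 0.29 -0.13 -0.98 -0.06 -0.21  0.21] z [ 0.717  0.002 -0.697] y [0.001 1.    0.004]
```

View pics/s21.png

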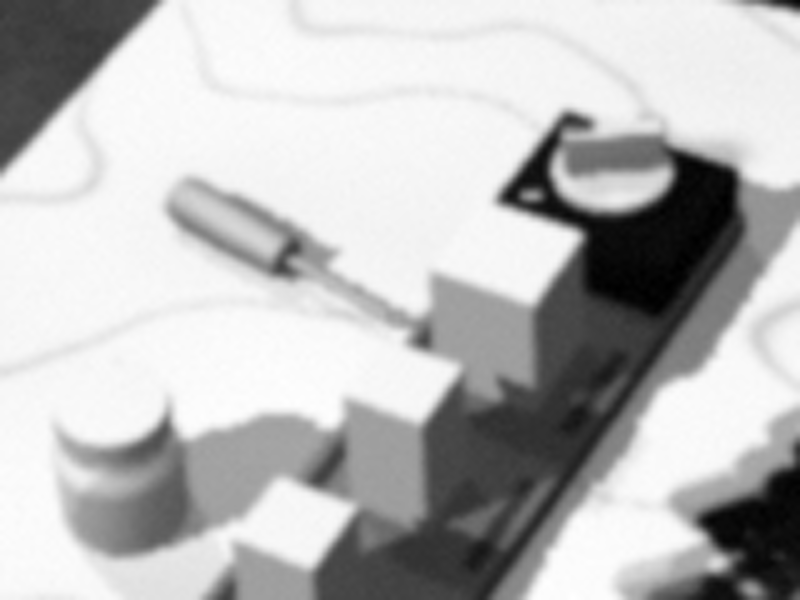

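View pics/t21f.png

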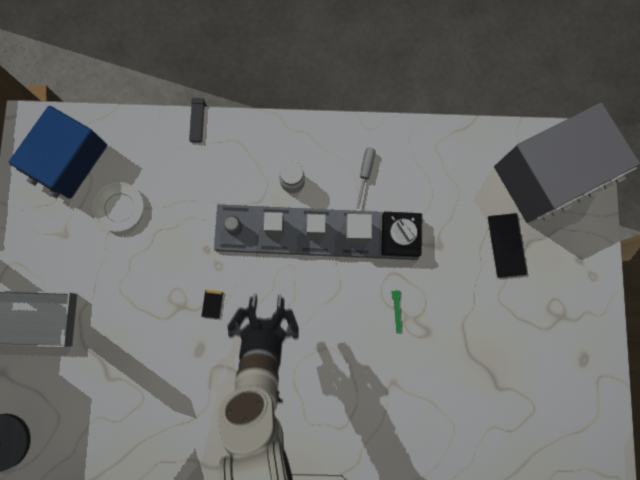

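```bash
python3 -c "
from g import *
plan([.57,-.17,.21],dn(3.726),grip=.5,vmax=.05,wmax=9)
"
```

```text
[{"grip":0.5,"translation":[-0.0152,-0.0354,0.0064],"twist":[-1.9,6.3,-4.5]},
{"grip":0.5,"translation":[-0.0304,-0.0709,0.0129],"twist":[-3.8,12.6,-9.1]},
{"grip":0.5,"translation":[-0.0456,-0.1063,0.0193],"twist":[-5.7,18.9,-13.6]},
{"grip":0.5,"translation":[-0.0608,-0.1417,0.0258],"twist":[-7.5,25.2,-18.1]},
{"grip":0.5,"translation":[-0.076,-0.1772,0.0322],"twist":[-9.4,31.5,-22.7]}]
[{"grip":0.5,"translation":[-0.0005,-0.0388,-0.0044],"twist":[-1.9,6.3,-4.5]},
{"grip":0.5,"translation":[-0.0009,-0.0777,-0.0088],"twist":[-3.8,12.6,-9.1]}]
```

Call:
send_rows([
  {"grip":0.5,"translation":[-0.015,-0.0355,0.0065],"twist":[-1.9,6.3,-4.5]},
  {"grip":0.5,"translation":[-0.0305,-0.071,0.013],"twist":[-3.8,12.6,-9.1]},
  {"grip":0.5,"translation":[-0.0455,-0.1065,0.0195],"twist":[-5.7,18.9,-13.6]},
  {"grip":0.5,"translation":[-0.061,-0.1415,0.026],"twist":[-7.5,25.2,-18.1]},
  {"grip":0.5,"translation":[-0.076,-0.177,0.032],"twist":[-9.4,31.5,-22.7]},
])

```text
clock: 40.58
eef_pos: [0.5416, -0.1014, 0.1981]
tool_rot: [-0.21, 0.971, -0.0, 0.113]
ft_force: [0.9, 0.1, 0.8]
grip_width: 0.0428
```

```bash
python3 -c "
from g import *
st()
plan([.6355,-.2175,.16],dn(3.726),grip=.5,vmax=.05,wmax=9)
"
```

```text
t40.58 p [ 0.5416 -0.1014  0.1981] F [0.9 0.1 0.8] g0.0428 j [-0.24  0.22 -0.18  0.96  0.1  -0.65] z [ 0.22   0.047 -0.974] y [-0.409  0.911 -0.048]
[{"grip":0.5,"translation":[-0.0068,-0.0356,0.0131],"twist":[-0.9,3.1,-2.2]},
{"grip":0.5,"translation":[-0.0137,-0.0712,0.0262],"twist":[-1.9,6.2,-4.5]},
{"grip":0.5,"translation":[-0.0205,-0.1068,0.0393],"twist":[-2.8,9.4,-6.7]},
{"grip":0.5,"translation":[-0.0274,-0.1424,0.0523],"twist":[-3.8,12.5,-9]}]
```

Call:
send_rows([
  {"grip":0.5,"translation":[-0.007,-0.0355,0.013],"twist":[-0.9,3.1,-2.2]},
  {"grip":0.5,"translation":[-0.0135,-0.071,0.026],"twist":[-1.9,6.2,-4.5]},
  {"grip":0.5,"translation":[-0.0205,-0.107,0.0395],"twist":[-2.8,9.4,-6.7]},
  {"grip":0.5,"translation":[-0.0275,-0.1425,0.0525],"twist":[-3.8,12.5,-9]},
  {"grip":0.5,"translation":[-0.0275,-0.1425,0.0525],"twist":[-3.8,12.5,-9]},
])

```text
clock: 41.2
eef_pos: [0.6375, -0.2199, 0.1537]
tool_rot: [-0.287, 0.958, 0.001, -0.003]
ft_force: [-0.2, 0.9, 0.2]
grip_width: 0.0425
```

```bash
python3 -c "
from g import *
st()
plan([.6355,-.2172,.091],dn(3.726),grip=.4,vmax=.02,wmax=9)
"
```

```text
t41.20 p [ 0.6375 -0.2199  0.1537] F [-0.2  0.9  0.2] g0.0425 j [-0.33  0.65  0.38  1.31 -0.   -0.91] z [-0.006  0.001 -1.   ] y [-0.55   0.835  0.004]
[{"grip":0.4,"translation":[-0,0.0008,0.0157],"twist":[0.1,-0.1,-0]},
{"grip":0.4,"translation":[-0,0.0015,0.0314],"twist":[0.1,-0.1,-0.1]},
{"grip":0.4,"translation":[-0,0.0023,0.0471],"twist":[0.2,-0.2,-0.1]},
{"grip":0.4,"translation":[-0.0001,0.003,0.0627],"twist":[0.2,-0.2,-0.1]}]
```

Call:
send_rows([
  {"grip":0.4,"translation":[0,0.001,0.0155],"twist":[0,0,0]},
  {"grip":0.4,"translation":[0,0.0015,0.0315],"twist":[0.1,-0.1,0]},
  {"grip":0.4,"translation":[0,0.0025,0.047],"twist":[0.2,-0.2,0]},
  {"grip":0.4,"translation":[0,0.003,0.0625],"twist":[0.2,-0.2,0]},
  {"grip":0.4,"translation":[0,0.003,0.0625],"twist":[0.2,-0.2,0]},
])

```text
clock: 41.82
eef_pos: [0.634, -0.2164, 0.0896]
tool_rot: [-0.287, 0.958, 0.001, -0.002]
ft_force: [-0.2, -1.0, -0.1]
grip_width: 0.0342
```

Call:
send_rows([
  {"grip":0,"translation":[0,0,0],"twist":[0,0,0]},
  {"grip":0,"translation":[0,0,0],"twist":[0,0,0]},
  {"grip":0,"translation":[0,0,0],"twist":[0,0,0]},
  {"grip":0,"translation":[0,0,0],"twist":[0,0,0]},
  {"grip":0,"translation":[0,0,0],"twist":[0,0,0]},
])

```text
clock: 42.45
eef_pos: [0.6349, -0.2174, 0.0907]
tool_rot: [-0.287, 0.958, -0.0, -0.001]
ft_force: [1.8, -5.6, 1.8]
grip_width: 0.0103
```

Call:
send_rows([
  {"grip":0,"translation":[0,0,0.003],"twist":[0,0,0]},
  {"grip":0,"translation":[0,0,0.006],"twist":[0,0,0]},
  {"grip":0,"translation":[0,0,0.009],"twist":[0,0,0]},
  {"grip":0,"translation":[0,0,0.011],"twist":[0,0,0]},
  {"grip":0,"translation":[0,0,0.011],"twist":[0,0,0]},
])

```text
clock: 43.08
eef_pos: [0.635, -0.2175, 0.0825]
tool_rot: [-0.287, 0.958, -0.001, 0.0]
ft_force: [-3.6, -1.9, 14.8]
grip_width: 0.0103
```

Call:
send_rows([
  {"grip":0,"translation":[0,0,0.001],"twist":[0,0,8]},
  {"grip":0,"translation":[0,0,0.001],"twist":[0,0,16]},
  {"grip":0,"translation":[0,0,0.001],"twist":[0,0,24]},
  {"grip":0,"translation":[0,0,0.001],"twist":[0,0,32]},
  {"grip":0,"translation":[0,0,0.001],"twist":[0,0,40]},
])

```text
clock: 43.7
eef_pos: [0.6349, -0.2166, 0.0826]
tool_rot: [0.06, 0.998, 0.0, 0.0]
ft_force: [-1.9, -0.9, 8.5]
grip_width: 0.0103
```

Call:
send_rows([
  {"grip":0,"translation":[0,0,0.001],"twist":[0,0,8]},
  {"grip":0,"translation":[0,0,0.001],"twist":[0,0,16]},
  {"grip":0,"translation":[0,0,0.001],"twist":[0,0,24]},
  {"grip":0,"translation":[0,0,0.001],"twist":[0,0,29]},
])

```text
clock: 44.2
eef_pos: [0.6353, -0.2159, 0.0826]
tool_rot: [0.309, 0.951, 0.001, 0.001]
ft_force: [-0.3, -0.8, 7.2]
grip_width: 0.0107
```

```bash
python3 -c "
from g import *
st()
o=bot.get_obs();m=R.from_quat(o['tool_rot']).as_matrix();print(o['ft_torque'],np.degrees(np.arctan2(m[1,0],m[0,0])))
"
```

```text
t44.20 p [ 0.6353 -0.2159  0.0826] F [-0.3 -0.8  7.2] g0.0107 j [-0.33  0.68  0.25  1.14  0.    0.3 ] z [ 0.002  0.001 -1.   ] y [0.588 0.809 0.002]
[-0.09366035  0.00500584  0.19712328] 143.99308106217902
```

Nudge to the end stop.

Call:
send_rows([
  {"grip":0,"translation":[0,0,0.001],"twist":[0,0,3]},
  {"grip":0,"translation":[0,0,0.001],"twist":[0,0,4]},
  {"grip":0,"translation":[0,0,0.001],"twist":[0,0,4]},
])

```text
clock: 44.58
eef_pos: [0.6354, -0.2158, 0.0826]
tool_rot: [0.341, 0.94, 0.001, 0.001]
ft_force: [-1.5, -3.0, 8.3]
grip_width: 0.0099
```

```bash
python3 -c "
from g import *
st()
o=bot.get_obs();m=R.from_quat(o['tool_rot']).as_matrix();print(o['ft_torque'],np.degrees(np.arctan2(m[1,0],m[0,0])))
"
```

```text
t44.58 p [ 0.6354 -0.2158  0.0826] F [-1.5 -3.   8.3] g0.0099 j [-0.33  0.68  0.25  1.14  0.    0.37] z [ 0.003  0.001 -1.   ] y [0.641 0.768 0.002]
[-0.58946967  0.23961221  0.96927712] 140.1677043536035
```

End stop reached (0.97 N·m). Ease back a little, rise, release.

Call:
send_rows([
  {"grip":0,"translation":[0,0,-0.004],"twist":[0,0,-1.5]},
  {"grip":0,"translation":[0,0,-0.008],"twist":[0,0,-2.5]},
  {"grip":0.4,"translation":[0,0,-0.008],"twist":[0,0,-2.5]},
  {"grip":0.4,"translation":[0,0,-0.008],"twist":[0,0,-2.5]},
])

```text
clock: 45.08
eef_pos: [0.6345, -0.2147, 0.0893]
tool_rot: [0.32, 0.947, 0.001, -0.0]
ft_force: [-0.8, 0.6, 0.4]
grip_width: 0.0341
```

Call:
send_rows([
  {"grip":0.5,"translation":[0,0,-0.03],"twist":[0,0,0]},
  {"grip":0.5,"translation":[0,0,-0.08],"twist":[0,0,0]},
  {"grip":0.5,"translation":[0,0,-0.13],"twist":[0,0,0]},
  {"grip":0.8,"translation":[0,-0.06,-0.16],"twist":[0,0,0]},
  {"grip":0.8,"translation":[0,-0.12,-0.16],"twist":[0,0,0]},
])

```text
clock: 45.7
eef_pos: [0.5639, -0.3093, 0.2517]
tool_rot: [0.319, 0.948, 0.001, 0.002]
ft_force: [1.1, -0.5, -0.6]
grip_width: 0.0682
```

Call:
send_rows([
  {"grip":1,"translation":[0,-0.05,0],"twist":[0,0,0]},
  {"grip":1,"translation":[0,-0.1,0],"twist":[0,0,0]},
  {"grip":1,"translation":[0,-0.15,0],"twist":[0,0,0]},
])

```text
clock: 46.08
eef_pos: [0.4722, -0.4292, 0.2506]
tool_rot: [0.319, 0.948, 0.002, 0.002]
ft_force: [0.3, -0.0, -0.4]
grip_width: 0.0854
```

```bash
python3 -c "
from g import *
st()
s=avg('side',4);ecrop(s,220,160,380,280,5,'s22',0,100);cv2.imwrite('pics/s22f.png',s['color'])
c=avg('top',4);ecrop(c,210,180,430,280,3.6,'t22',0,100);cv2.imwrite('pics/t22f.png',c['color'])
ecrop(c,370,190,440,250,10,'k22');ecrop(s,310,170,380,230,10,'k22s')
"
```

```text
t46.08 p [ 0.4722 -0.4292  0.2506] F [ 0.3 -0.  -0.4] g0.0854 j [-0.74  0.52  0.43  1.47  0.01 -0.09] z [ 0.005  0.003 -1.   ] y [0.604 0.797 0.005]
```

View pics/s22.png

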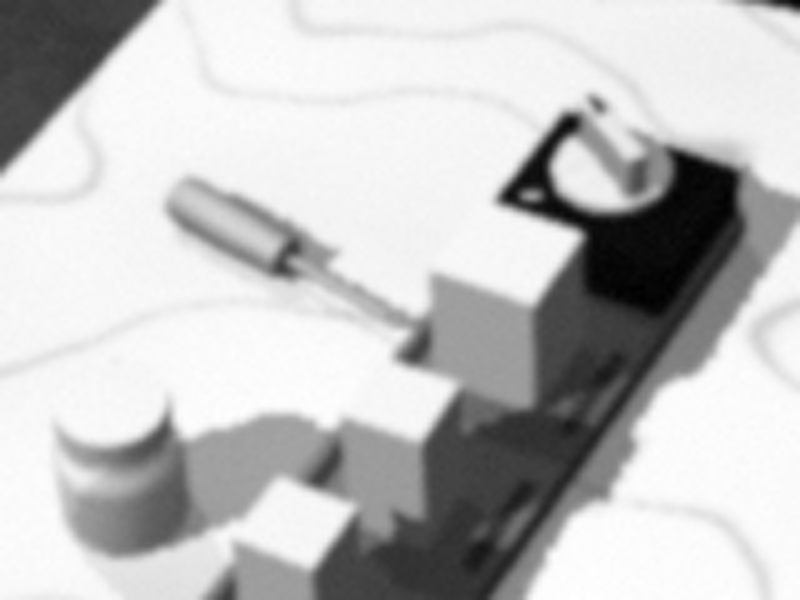

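View pics/t22f.png

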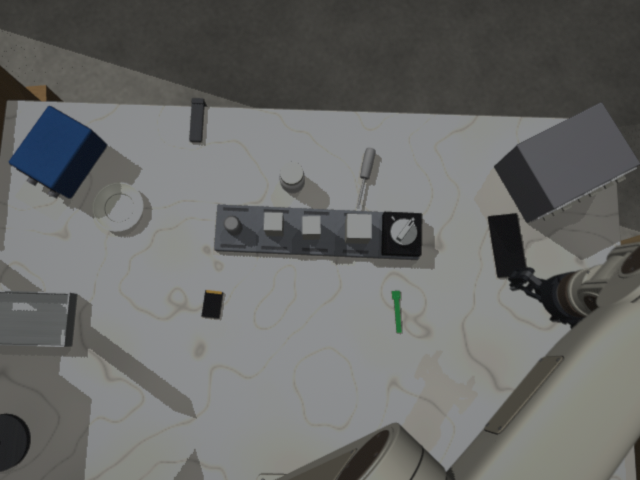

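View pics/k22.png

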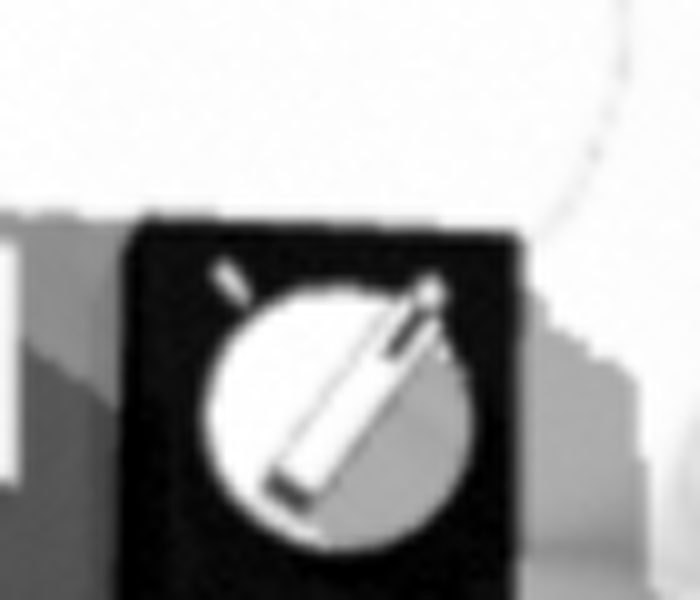

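View pics/s22f.png

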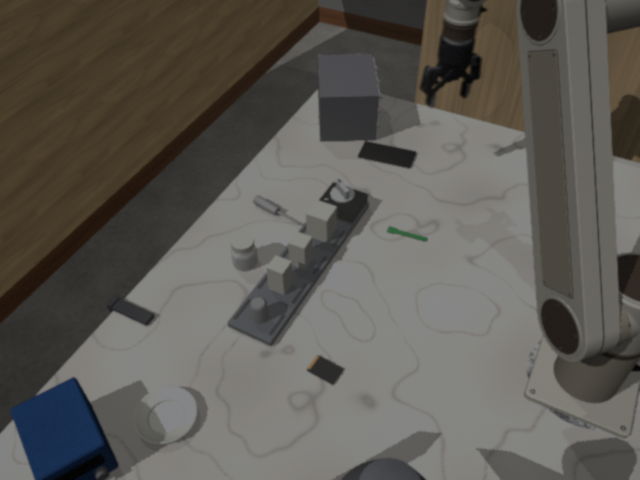

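```bash
python3 -c "
from g import *
s=avg('side',6);ecrop(s,270,190,350,270,7.5,'s23',0,100)
c=avg('top',6);ecrop(c,250,190,390,280,5.7,'t23',0,100)
"
```

```text
(no output)
```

View pics/s23.png

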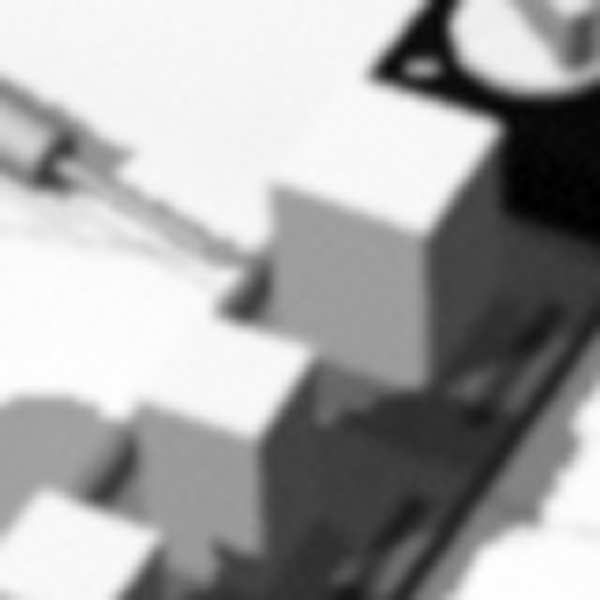

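View pics/t23.png

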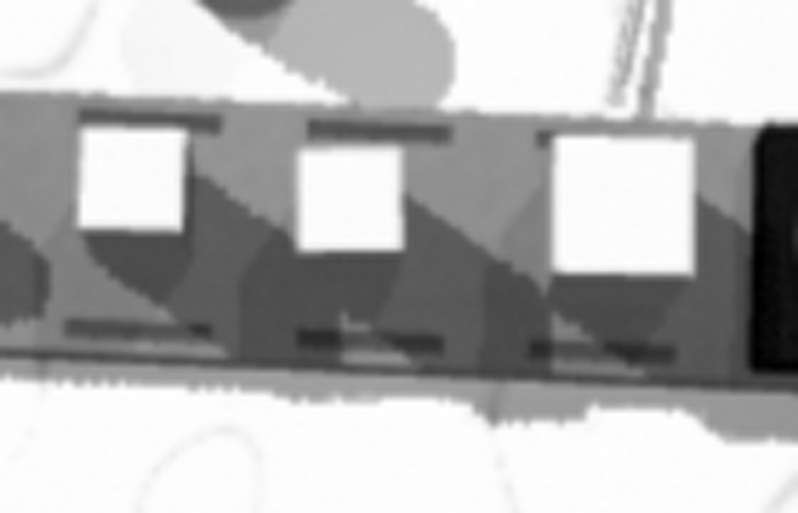

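```bash
python3 -c "
from g import *
from scipy.optimize import least_squares
c=shot('top');s=shot('side')
pt=lambda uv:(np.array(uv)+.5)/5.7-.5+(250,190)
ps=lambda uv:(np.array(uv)+.5)/7.5-.5+(270,190)
# narrow P2: top-view near-left corner(=side near?) side image: x right ~ -? match: left-near(-x,+y) etc
prs={'P2 near+y':((298,252),(260,438)),'P2 near-y':((404,250),(312,358)),'P2 far+y':((298,148),(133,405)),'W near+y':((553,274),(427,235)),'W near-y':((693,274),(503,125)),'W far+y':((553,138),(272,187))}
for n,(a,b) in prs.items():
  r=least_squares(lambda X:np.r_[proj(c,X)[0]-pt(a),proj(s,X)[0]-ps(b)],[.63,0,.09]);print(n,r.x.round(4),r.fun.round(2))
print(peg(.005))
"
```

```text
P2 near+y [0.6177 0.0124 0.0918] [-0.16 -0.56  0.57  0.14]
P2 near-y [ 0.6214 -0.0283  0.0857] [-0.23 -0.8   0.82  0.19]
P2 far+y [0.6597 0.0138 0.0872] [-0.16 -0.54  0.55  0.14]
W near+y [ 0.6125 -0.0862  0.0904] [-0.18 -0.64  0.68  0.15]
W near-y [ 0.6137 -0.1404  0.0903] [-0.13 -0.46  0.5   0.11]
W far+y [ 0.6663 -0.0854  0.0882] [-0.12 -0.43  0.45  0.11]
[ 0.639412   -0.01692067]
```

```bash
python3 -c "
from workcell import bot
print(bot.get_obs()['clock'],bot.job_done())"
```

```text
the job is handed in; nothing more can be done
47.175 None
```

I handed the job in at 47 s. The fan dryer is back at RUN and all three pots I found are hung.

**What I did**
- I pushed the knob down and turned it anticlockwise to the STOP end, and it sprang up before anything was hung.
- I hung the wide pot on the thick peg at y = -90 mm. The two narrow pots went on the thin pegs at y = +5 and +100 mm.
- There was one wide pot and no sign of a second, so the thick peg at +195 mm stayed empty.
- I then pushed the knob again, turned it clockwise to the RUN end stop, and it sprang up.

**Last checks**
- **Knob:** the final pictures show the pointer at the round dot, with the knob looking up.
- **Seating:** the wide pot's top corners measured 88 to 90 mm high, against 90 mm when flat. I did not measure the narrow pot at +100 mm, but it looked upright and it met the plate at the expected height.
- **Disagreement:** the narrow pot at +5 mm had shifted about 9 mm along the row while I was working the knob. Nothing I did should have touched it, so I took this as the announced knock. It is still over its peg and looks upright. Its corners read 86 to 92 mm, which is more scatter than the wide pot showed, so I left it.
- **Other items:** everything else on the shelf appeared where it started, and the robot was clear of everything.

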